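# Fit a fresh blade to the cheese slicer and load it

### The job

Get the cheese slicer ready for service: pull its carriage back to the stop, swing the red clamp open, lay the worn brown blade flat in the yellow used-blade tray, then lay the fresh bright one in the bed with its notch over the brass pin and swing the clamp fully shut. Once it is clamped, load every bar of cheese there is, lying across the deck: the first pushed square and flush into the corner of the carriage, the others packed tight beside it with their ends flush on the back wall. Leave the carriage at its stop and the tealights, lighter, jar and bowl undisturbed.

Things in the scene. Friction and masses are not known exactly. Their poses are not given: they have to be found in the camera images.
- slicer: the fixed cheese slicer: aluminium deck 200 mm (x) by y = -130..+140 mm, top 45 mm above the table; origin on the table. The blade bed crosses it along x at y = +68 mm, a channel 39 mm wide and 5 mm deep (a blade lies 0.5 mm below deck level), stopped at its near end so a blade on the pin has 5 mm of play along x. The window x = -36..+36, y = +22..+114 mm is open down to the table: room for fingers beside the blade.
- bed (a point): centre of the blade bed, at the height on which the blade's underside rests (40 mm above the table); axes as the slicer's. A seated blade lies along x here, its notch towards +x.
- pin (a point): foot of the brass locating pin, in the bed's far (+x) end, 80 mm from bed, at bed height. The pin is 8 mm thick, stands 12.5 mm above the bed (8 mm above the blade) and its top 4 mm are tapered.
- carriage (a joint): m along the slicer's +y: 0 = at its stop, up to 0.15 = over the blade; starts 0.09 to 0.13. Stays where left, friction about 2.5 N. An L without floor: walls from 2 to 26 mm above the deck, the pusher wall (12 mm thick, 135 mm along x, face towards +y) and, at its far end, the back wall (10 mm thick, 128 mm along y, face towards -x, the robot).
- corner (a point): the inner corner where the faces of the carriage's two walls meet, at deck level; axes as the slicer's. The load space lies at negative x and positive y from here. A bar lying along x flush in the corner has its centre at (-60, +19, +19) mm, the next at y = +57 and a third at y = +95.
- carriage_knob (a point): centre of the carriage's black upright knob, 22 mm in diameter, on a lug behind the pusher wall near its robot end (its foot 34 mm above the deck): it spans 18 mm below to 18 mm above this point.
- clamp (a joint): rad: 0 = shut, its 14 mm wide arm across the blade's near end along the slicer's -y, 3.5 mm above the deck; opens clockwise seen from above, up to 1.5, when the arm points to -x, the robot. Starts 0 to 0.06. The blade can lift out beyond about 0.9. Friction 0.05 N m; stays where left.
- clamp_hinge (a point): the clamp's vertical axis, 10 mm above the deck.
- clamp_knob (a point): centre of the clamp's red upright knob, 18 mm in diameter, 56 mm from the clamp's axis; it spans 19 mm below to 15 mm above this point.
- worn_blade: the worn blade, brown, 190 (x) x 34 (y) x 4.5 mm, 0.16 kg, lying in the bed at the start. Origin at the centre of its underside; its +x end has the notch.
- fresh_blade: the fresh blade, bright steel, the same size: 190 (x) x 34 (y) x 4.5 mm, 0.16 kg, origin at the centre of its underside, with an open-ended notch 10.5 mm wide and 25 mm deep in its +x end. It starts across the cradle's two supports.
- fresh_blade_notch (a point): the point of the fresh blade's notch that belongs over the pin, 76 mm from its origin along its +x, at its underside (6 mm from the bottom of the notch).
- cradle: the blue plastic blade cradle, fixed, 212 (x) x 90 (y) mm: a base 4 mm thick with two supports, 20 mm high, from x = 50 mm outwards at either end, with a rim 4 mm thick to 28 mm; the middle is open, so that fingers fit beside the blade's middle with 16 mm free below it. Origin at the centre of its underside. It may stand on either side of the used-blade tray.
- used_tray_in (a point): centre of the inner floor of the yellow used-blade tray (fixed; 250 (x) x 120 (y) x 24 mm high outside, walls 4 mm thick, floor about 4 mm above the table); axes as the tray's.
- board: the wooden board under the cheese, fixed, 180 (x) x 300 (y) x 15 mm, origin at the centre of its underside.
- cheese1: a bar of pale yellow cheese with brown end faces, 120 (x) x 38 x 38 mm, 0.17 kg or so. The origin is the centre of the bar, its x axis runs along the bar. It starts lying on the wooden board. Not all three are present in every run (an absent one reads None).
- cheese2: a bar of pale yellow cheese with brown end faces, 120 (x) x 38 x 38 mm, 0.17 kg or so. The origin is the centre of the bar, its x axis runs along the bar. It starts lying on the wooden board. Not all three are present in every run (an absent one reads None).
- cheese3: a bar of pale yellow cheese with brown end faces, 120 (x) x 38 x 38 mm, 0.17 kg or so. The origin is the centre of the bar, its x axis runs along the bar. It starts lying on the wooden board. Not all three are present in every run (an absent one reads None).
- tealight1: a tealight in an aluminium cup, 39 mm across, 15 mm high, near the robot on its right. Leave it alone.
- tealight2: a second tealight, the same size, near the first. Leave it alone.
- tealight3: a third tealight, beyond the cheese board. Leave it alone.
- lighter: a black gas lighter with a steel barrel, 200 mm long, 22 mm high, in front of the robot; its x axis points along the barrel. Leave it alone.
- pepper_jar: a jar 52 mm across and 100 mm high, beyond the blade things on the right. Leave it alone.
- pickle_bowl: a white bowl 110 mm across and 50 mm high, beyond the cheese board on the left. Leave it alone.
Mind the look-alikes: they are no part of the job. What is shaped like the cheese2 but pink or purple is not meant. Several things have the shape of the worn_blade; the one meant has the colours described above.

How it is judged:
On the way, in this order (a step that is already met when the one before it is completed fails the run):
1. the carriage is back at its stop (value of joint carriage below 0.008 m), for 0.2 s.
2. the worn blade lies flat in the used-blade tray (x of worn_blade in the frame of used_tray_in between -0.04 and 0.04 m and y of worn_blade in the frame of used_tray_in between -0.045 and 0.045 m and z of worn_blade in the frame of used_tray_in below 0.006 m and angle between worn_blade's own z axis and vertical below 0.06 rad), for 0.3 s.
3. the fresh blade lies flat in the bed with its notch over the pin (horizontal distance between fresh_blade_notch and pin below 0.0045 m and z of fresh_blade in the frame of bed between -0.002 and 0.002 m and angle between the x axis of fresh_blade and the x axis of slicer, either way round below 0.04 rad and angle between fresh_blade's own z axis and vertical below 0.04 rad), for 0.3 s.
4. the clamp is swung shut over the seated blade (all of step 3 and value of joint clamp below 0.12 rad), for 0.2 s.
5. every bar of cheese lies square and flush in the carriage's corner, packed side by side (x of cheese1 in the frame of corner between -0.0635 and -0.057 m and z of cheese1 in the frame of corner between 0.014 and 0.024 m and angle between the x axis of each of cheese1, cheese2, cheese3 and the x axis of corner, either way round below 0.05 rad and (y of cheese1 in the frame of corner between 0.016 and 0.022 m or (y of cheese1 in the frame of corner between 0.054 and 0.0615 m and y of any of cheese2, cheese3 in the frame of corner below 0.03 m) or (y of cheese1 in the frame of corner between 0.092 and 0.101 m and (horizontal distance between cheese1 and cheese2 below 0.046 m or horizontal distance between cheese1 and cheese3 below 0.046 m))) and x of cheese2 in the frame of corner between -0.0635 and -0.057 m and z of cheese2 in the frame of corner between 0.014 and 0.024 m and (y of cheese2 in the frame of corner between 0.016 and 0.022 m or (y of cheese2 in the frame of corner between 0.054 and 0.0615 m and y of any of cheese1, cheese3 in the frame of corner below 0.03 m) or (y of cheese2 in the frame of corner between 0.092 and 0.101 m and (horizontal distance between cheese2 and cheese1 below 0.046 m or horizontal distance between cheese2 and cheese3 below 0.046 m))) and x of cheese3 in the frame of corner between -0.0635 and -0.057 m and z of cheese3 in the frame of corner between 0.014 and 0.024 m and (y of cheese3 in the frame of corner between 0.016 and 0.022 m or (y of cheese3 in the frame of corner between 0.054 and 0.0615 m and y of any of cheese1, cheese2 in the frame of corner below 0.03 m) or (y of cheese3 in the frame of corner between 0.092 and 0.101 m and (horizontal distance between cheese3 and cheese1 below 0.046 m or horizontal distance between cheese3 and cheese2 below 0.046 m)))), for 0.2 s.
At the end, for the whole second after the job is handed in: Carriage at its stop (8 mm); worn blade flat in the used tray; fresh blade flat in the bed, notch point within 4.5 mm of the pin, clamp shut (under 0.12 rad); every bar square (0.05 rad), end within 3.5 mm of the back wall, first within 3 mm of the pusher wall, the next tight beside it; all at rest (all of step 2 and all of step 4 and all of step 5 and value of joint carriage below 0.008 m and linear speed of each of cheese1, cheese2, cheese3 below 0.02 m/s); the robot touches nothing.
It fails at once if a bystander (tealight, lighter, jar, bowl) is moved more than 40 mm (distance of any of tealight1, tealight2, tealight3, lighter, pepper_jar, pickle_bowl from where it was at the start of the episode above 0.04 m).
Of cheese1, cheese2, cheese3 only 2 to 3 are there at a start; the rules pass over those that are not, and their reading is None.
At some moment in a run one of fresh_blade, cheese1, cheese2, cheese3 may be knocked a few centimetres aside while the robot is not near it.
Once in a run the grip may slacken for a moment while it holds something.
It also fails if it takes over 210 s, if anything falls off the work surface, if the arm or the gripper's body presses on something with over 40 N, if the wrist force passes 120 N, or if a joint passes its speed limit or range.

### The arm

A 6-joint arm with a two-finger parallel gripper is mounted at the origin on the work surface. World frame = base frame: x ahead of the robot, y to its left, z up, the work surface at z = 0. Lengths are in m, angles in rad, forces in N, time in s.
With the tool pointing down it reaches from about 0.35 to 0.85 m from the base axis. Payload 8.1 kg.
Tool frame: the origin (TCP) lies on the centre line of the jaws, within the pads' length; the fingertips stand 19 mm ahead of it and the grasp point (between the pads) is the TCP (robot.tips_ahead is the distance from the TCP to the fingertips, in m); y points along the fingers, z is the direction in which the jaws open and shut, and the axes are right-handed (so a half turn about y gives the same grasp; the last joint's range is limited). The gripper opens to 93 mm and grips with 3 to 60 N. Pads are 15 mm wide; open, the fingers measure 128 mm over their backs; the gripper's body (75 mm by 188 mm) begins 65 mm behind the grasp point.
Start: joints at [1.062, 0.13, 1.488, -0, 1.523, -0.085], TCP at [0.247, 0.547, 0.238] pointing down, gripper open.
Joint ranges: [-2.96, 2.96], [-0.89, 2.26], [0.02, 2.5], [-1.34, 4.48], [0, 2.73], [-2.66, 2.66]. Speed limits (rad/s): [2.39, 2.39, 2.79, 3.14, 3.14, 3.14].

### API

Orientations are given as a rotation vector (axis times angle).
In Python, from plant import robot, imaging, models gives the robot as it stands.
- The arm moves only by the tool carry_out, never from a script. Its argument "motion" is one flat list of numbers, 7 for each row, row after row: the shift along the tool's x, y, z in m, then the turn, a rotation vector about the tool's x, y, z in degrees, then the opening, from -1 (shut) to 1 (fully open). A call has exactly 5 rows; each row shifts and turns the pose as measured when the row begins, along the tool's axes as they then stand; what a row does not reach is not made up. A row lasts 1/10 s, in which the tool goes at most 50 mm and 8.59 degrees, less where a joint would pass 70% of its speed; a pose out of reach is approached as far as the arm can. A call is refused whole if a number of a shift passes 0.05 or a number of a turn 8.59, either way. A call with a gripper value outside its range is refused whole. The fingers move at their own pace and stop on an object; "squeeze" is the grip in N (left out, the last holds). Time passes only in rows, so rows that do not move let the fingers close, or fill a call up. It gives the time, the measured TCP pose, the force and the opening at its end, in the units of the state.
- robot.read_state(): the state, without advancing time (a new reading comes with each control period).
- imaging.read_camera(name): name is "scene" or "top" or "wrist"; returns the picture (480x640x3 uint8, blue, green, red); there is no depth.
- imaging.camera_model(name): a dict with "K" (3x3 intrinsics, pixels), "position" and "orientation" of the camera in the world. Camera axes: x right, y down, z forward; pixel columns grow to the right and rows downward; lengths in m; the calibration is good to about 2 mm. A picture is of the moment at which its call begins: read the wrist's pose just before it. camera_model takes no time and is no camera call; for the wrist camera it gives the pose at the moment of the call.
- robot.close_job(): hands the job in, once; it reports no verdict.
Trained networks look in the newest picture that a camera, given by its name, has taken for a name from the list of things; names that differ only in an ending like _2 or _b are one class to them, and where a whole thing is asked for, a point or a joint stands for the part that bears it (a point fixed in the world has none). Each returns a list of dicts, best first, with "confidence" (0 to 1); they miss things now and then, are a little off and sometimes report something else, mostly with a low value. They report only what shows in the picture. A call takes as long as a camera call. They do not tell look-alikes from the thing itself.
- models.outline_of(camera, thing): "pixels" (480x640 bool, what is visible of it) and "pixel" ([column, row] in pixels, amid what is visible of it).
The state is a dict: "t": time; "q": joint angles; "dq": joint speeds; "joint_torque": joint torques, N m; "tool_pos": TCP position; "orientation": TCP orientation; "force": force on the tool from outside, world axes, zero at the start; "wrist_torque": the same for the moment, N m; "opening": finger opening in m.
Only numpy, scipy, OpenCV 4.12 (cv2) and the standard library are available. Lean on these libraries where they do the work, as an engineer would, in place of code of your own. Each camera call takes 0.05 s, during which the arm holds its last target.

## Working session

There is one attempt and no reset: what is moved stays moved. The work goes in short steps, Python scripts to look and compute and a tool call to move; the robot and the scene stay as the last step left them, time stands still between calls to the robot, and variables do not carry over. Pictures are saved under pics/ and viewed, and the job is handed in when it is done.

Besides the shell and the picture viewer there is one more tool, called after "Request:" as name(argument=value, ...) on one line, values as JSON. carry_out: Moves the arm, as the interface text tells. Its arguments: {"type":"object","properties":{"motion":{"type":"array","items":{"type":"number"}},"squeeze":{"type":"number"}},"required":["motion"]}

```bash
mkdir -p pics; ls; cat > h.py <<'E'
import numpy as np, cv2
from scipy.spatial.transform import Rotation as R
from plant import robot, imaging, models
def snap(cam,name,crop=None,scale=1):
    im=imaging.read_camera(cam)
    o=im
    if crop: x0,y0,x1,y1=crop; o=im[y0:y1,x0:x1]
    if scale!=1: o=cv2.resize(o,None,fx=scale,fy=scale,interpolation=cv2.INTER_CUBIC)
    cv2.imwrite('pics/'+name+'.png',o); return im
def cm(cam):
    m=imaging.camera_model(cam); K=np.array(m['K']);p=np.array(m['position']);o=np.array(m['orientation'])
    Rm=o if o.shape==(3,3) else R.from_rotvec(o).as_matrix()
    return K,p,Rm
def p2w(cam,uv,z,model=None):
    K,p,Rm=model or cm(cam)
    uv=np.atleast_2d(np.array(uv,float))
    d=(Rm@np.linalg.inv(K)@np.c_[uv,np.ones(len(uv))].T).T
    s=(z-p[2])/d[:,2]
    return p+d*s[:,None]
def w2p(cam,X,model=None):
    K,p,Rm=model or cm(cam)
    X=np.atleast_2d(np.array(X,float)); c=(Rm.T@(X-p).T).T
    u=(K@c.T).T; return u[:,:2]/u[:,2:]
def st():
    s=robot.read_state(); 
    Rt=R.from_rotvec(s['orientation']).as_matrix()
    return s,np.array(s['tool_pos']),Rt
E
python3 - <<'E'
from h import *
s,p,Rt=st(); print(s); print(Rt.round(3))
for c in ['scene','top','wrist']:
    print(c,imaging.camera_model(c)); snap(c,c+'0')
E
```

```text
pics
{'t': 0.0, 'q': array([ 1.06157967e+00,  1.31174267e-01,  1.48926048e+00,  6.14781295e-06,
        1.52299816e+00, -8.53899538e-02]), 'dq': array([-9.83816881e-05,  5.47308314e-04,  1.40801966e-04, -2.00544177e-04,
       -3.05639773e-04,  4.71284295e-04]), 'joint_torque': array([-1.60854594e-03, -5.59819758e+01, -4.91769826e+01,  7.68271554e-02,
        3.49295523e-02, -1.26074683e-04]), 'tool_pos': array([0.24646404, 0.54646176, 0.23658992]), 'orientation': array([-1.54687747,  0.33293277, -0.33207127]), 'force': array([0.27348878, 0.13736882, 0.14326496]), 'wrist_torque': array([0.03430258, 0.00901859, 0.00289145]), 'opening': 0.092673843537493}
[[ 0.912 -0.001  0.411]
 [-0.411 -0.002  0.912]
 [-0.    -1.    -0.002]]
scene {'K': array([[550.12398521,   0.        , 318.94442556],
       [  0.        , 550.12398521, 241.88415739],
       [  0.        ,   0.        ,   1.        ]]), 'position': array([ 1.04163585, -0.60571089,  1.0209945 ]), 'orientation': array([-2.25147487, -0.89102203,  0.33152595])}
top {'K': array([[513.62933049,   0.        , 320.37012339],
       [  0.        , 513.62933049, 243.36334222],
       [  0.        ,   0.        ,   1.        ]]), 'position': array([0.2471562 , 0.0249556 , 1.36937604]), 'orientation': array([-2.13572455,  2.13981495, -0.19655871])}
wrist {'K': array([[424.6741074 ,   0.        , 316.20104867],
       [  0.        , 424.6741074 , 243.28753091],
       [  0.        ,   0.        ,   1.        ]]), 'position': array([0.17039879, 0.58146402, 0.38385831]), 'orientation': array([2.41502376, 1.56198   , 0.23703601])}
```

View pics/top0.png

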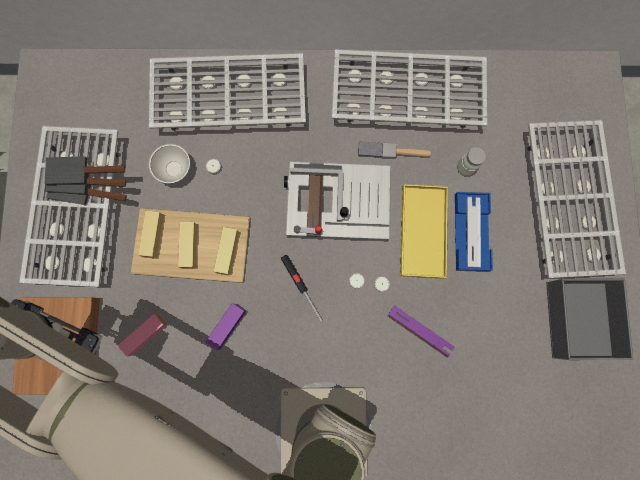

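View pics/scene0.png

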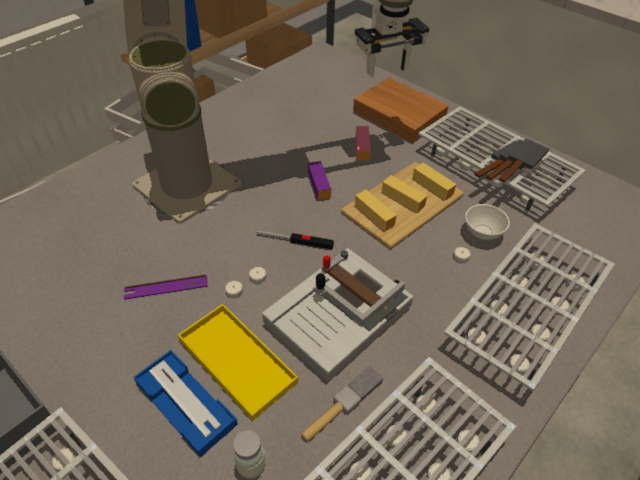

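View pics/wrist0.png

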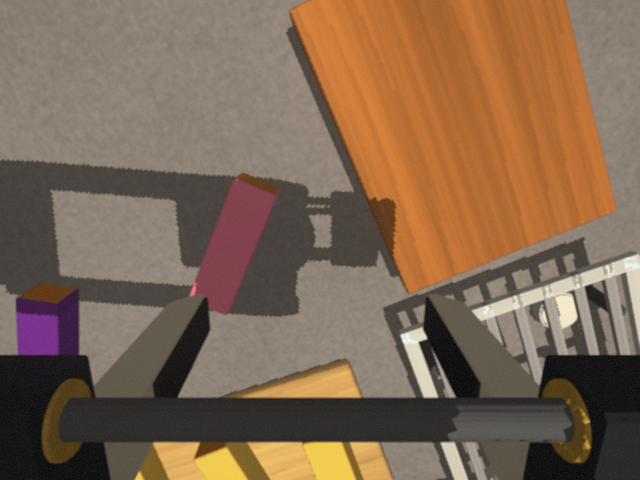

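```bash
python3 - <<'E'
import cv2
im=cv2.imread('pics/top0.png')
cv2.imwrite('pics/c1.png',cv2.resize(im[150:250,275:405],None,fx=6,fy=6,interpolation=cv2.INTER_CUBIC))
cv2.imwrite('pics/c2.png',cv2.resize(im[180:285,390:500],None,fx=5.5,fy=5.5,interpolation=cv2.INTER_CUBIC))
cv2.imwrite('pics/c3.png',cv2.resize(im[200:290,125:255],None,fx=6,fy=6,interpolation=cv2.INTER_CUBIC))
E
```

```text
(no output)
```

View pics/c1.png

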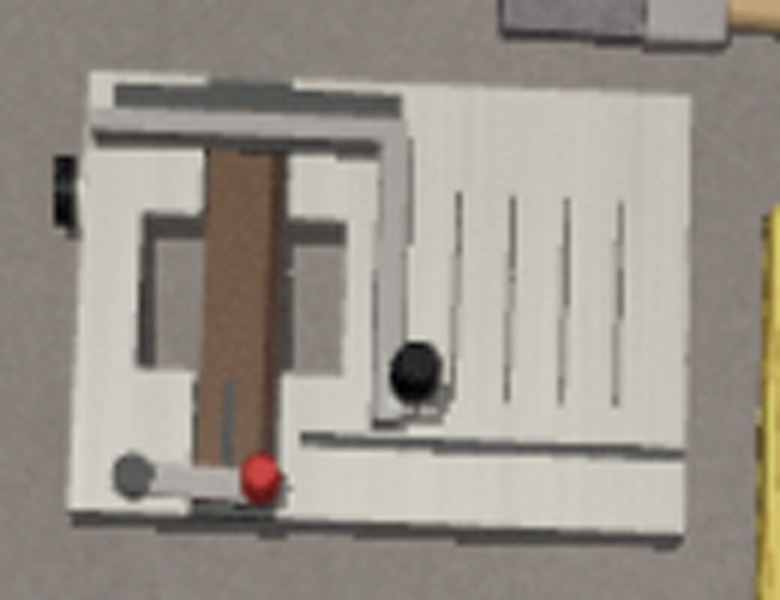

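View pics/c2.png

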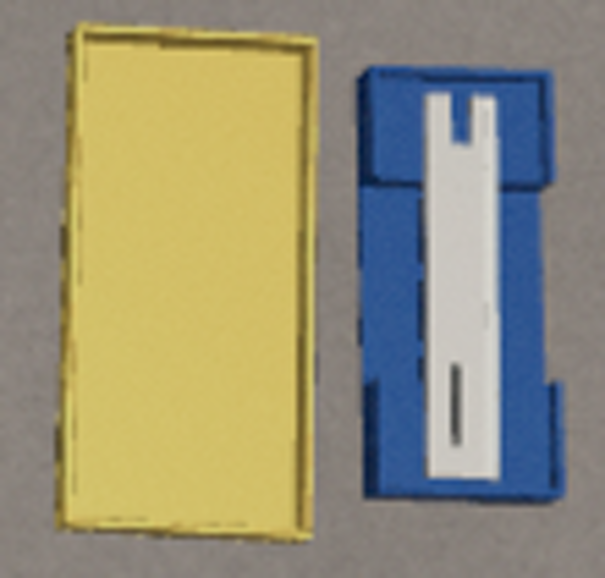

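View pics/c3.png

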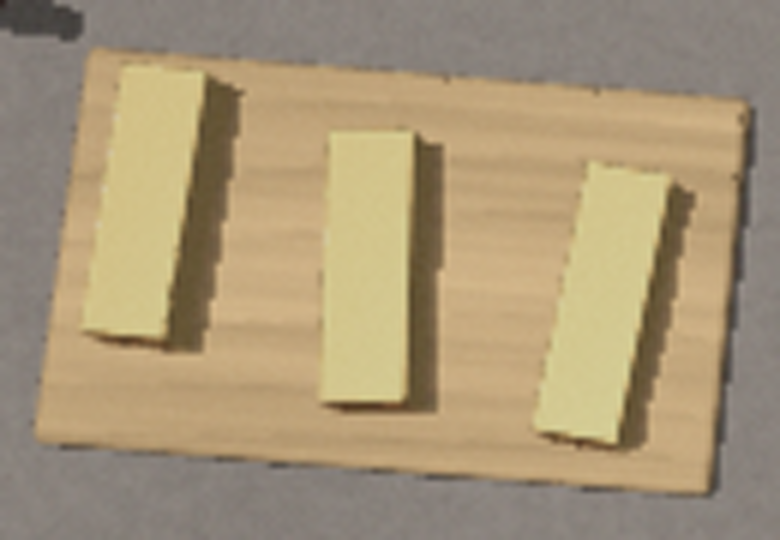

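```bash
python3 - <<'E'
from h import *
im=cv2.imread('pics/top0.png')
def cr(pts,off,s,z): return p2w('top',(np.array(pts)+0.5)/s-0.5+np.array(off),z)
o1=(275,150)
d=cr([(90,72),(690,95),(685,532),(68,512)],o1,6,0.045); print('deck',d.round(4), d.mean(0).round(4)); 
print(np.linalg.norm(d[0]-d[1]),np.linalg.norm(d[1]-d[2]))
for n,p,z in [('cknob',(415,370),0.115),('clampknob',(260,470),0.085),('hinge',(132,472),0.06),('bladefar',(246,150),.0445),('bladenear',(232,465),.0445)]:
    print(n,cr([p],o1,6,z).round(4))
o2=(390,180);print('tray',cr([(80,28),(318,40),(310,540),(62,530)],o2,5.5,0.024).round(4))
print('cradle',cr([(365,70),(552,72),(563,497),(370,497)],o2,5.5,0.028).round(4))
print('fresh',cr([(425,93),(497,96),(499,480),(428,477)],o2,5.5,0.0245).round(4))
o3=(125,200)
for q in [[(122,66),(207,70),(165,337),(83,328)],[(330,130),(415,130),(405,402),(322,400)],[(590,162),(670,175),(617,442),(537,430)]]:
    w=cr(q,o3,6,0.053); print('ch',w.mean(0).round(4),np.linalg.norm(w[0]-w[3]),np.linalg.norm(w[0]-w[1]),np.degrees(np.arctan2(*(w[0]-w[3])[1::-1])).round(1))
E
```

```text
deck [[ 0.699   0.0901  0.045 ]
 [ 0.6885 -0.1789  0.045 ]
 [ 0.4892 -0.1716  0.045 ]
 [ 0.4983  0.0983  0.045 ]] [ 0.5938 -0.0405  0.045 ]
0.2692811887044879 0.19942944469103926
cknob [[ 0.5453 -0.05    0.115 ]]
clampknob [[0.5088 0.0147 0.085 ]]
hinge [[0.5131 0.0699 0.06  ]]
bladefar [[0.6629 0.0203 0.0445]]
bladenear [[0.5193 0.0266 0.0445]]
tray [[ 0.641  -0.2204  0.024 ]
 [ 0.635  -0.3381  0.024 ]
 [ 0.3871 -0.323   0.024 ]
 [ 0.3921 -0.2041  0.024 ]]
cradle [[ 0.6185 -0.3595  0.028 ]
 [ 0.6176 -0.4518  0.028 ]
 [ 0.4071 -0.4446  0.028 ]
 [ 0.4073 -0.3518  0.028 ]]
fresh [[ 0.6078 -0.3896  0.0245]
 [ 0.6063 -0.4251  0.0245]
 [ 0.4158 -0.4154  0.0245]
 [ 0.4173 -0.3812  0.0245]]
ch [0.5026 0.4544 0.053 ] 0.11606942593518427 0.03708831186492243 -5.1
ch [0.4739 0.3567 0.053 ] 0.11835995015771446 0.036884773292380886 0.8
ch [0.4577 0.2546 0.053 ] 0.11872331265964225 0.035344922131727054 -9.3
```

```bash
cat >> h.py <<'E'
def yaw_of(Rt): return np.degrees(np.arctan2(Rt[1,0],Rt[0,0]))
def plan(target,yaw,op,start=None,step=0.045,maxcalls=9,ret=False):
    """print rows towards target pos, yaw deg (tool x heading), tool pointing down"""
    s,p,Rt=st(); p=p.copy()
    target=np.array(target,float)
    yr=np.radians(yaw); Rg=np.array([[np.cos(yr),0,-np.sin(yr)],[np.sin(yr),0,np.cos(yr)],[0,-1,0]])
    # columns: x=(c,s,0), y=(0,0,-1), z = x cross y
    Rg=np.stack([[np.cos(yr),np.sin(yr),0],[0,0,-1],np.cross([np.cos(yr),np.sin(yr),0],[0,0,-1])],1)
    rv=R.from_matrix(Rt.T@Rg).as_rotvec(degrees=True)
    d=target-p
    n=int(max(np.ceil(np.linalg.norm(d)/step),np.ceil(np.abs(rv).max()/8.5),1))
    rows=[]
    for i in range(n):
        dp=(target-p)/(n-i); dr=R.from_matrix(Rt.T@Rg).as_rotvec(degrees=True)/(n-i)
        l=(Rt.T@dp).round(4); dr=dr.round(1)
        rows.append(list(l)+list(dr)+[op])
        p=p+Rt@l; Rt=Rt@R.from_rotvec(dr,degrees=True).as_matrix()
    print('at',s['t'],s['tool_pos'].round(4),'yaw',yaw_of(R.from_rotvec(s['orientation']).as_matrix()).round(2),'open',round(s['opening'],4))
    for i in range(0,len(rows),5):
        c=rows[i:i+5]
        while len(c)<5: c.append([0]*6+[op])
        print('['+', '.join(f'{float(v):g}' for r in c for v in r)+']')
E
python3 - <<'E'
from h import *
s,p,Rt=st(); K,cp,cR=cm('wrist'); print('cam in tool',(Rt.T@(cp-p)).round(4)); print((Rt.T@cR).round(3))
plan((0.52,-0.03,0.33),-2.2,1)
E
```

```text
cam in tool [-0.0837 -0.1472  0.0003]
[[-0.001  0.954  0.299]
 [-0.    -0.299  0.954]
 [ 1.     0.001  0.   ]]
at 0.15 [0.2465 0.5466 0.2368] yaw -24.28 open 0.0928
[0.0324, -0.0062, -0.0275, 0, -1.5, -0, 1, 0.0317, -0.0062, -0.0284, 0, -1.5, -0, 1, 0.0309, -0.0062, -0.0292, 0, -1.5, -0, 1, 0.0302, -0.0062, -0.03, 0, -1.5, -0, 1, 0.0294, -0.0062, -0.0308, 0, -1.5, -0, 1]
[0.0286, -0.0062, -0.0316, 0, -1.5, -0, 1, 0.0277, -0.0062, -0.0323, 0, -1.5, -0, 1, 0.0269, -0.0062, -0.033, 0, -1.4, -0, 1, 0.026, -0.0062, -0.0336, 0, -1.5, -0, 1, 0.0252, -0.0061, -0.0343, 0, -1.4, -0, 1]
[0.0243, -0.0062, -0.0349, 0, -1.5, -0, 1, 0.0234, -0.0061, -0.0356, 0, -1.4, -0, 1, 0.0225, -0.0062, -0.0361, 0, -1.5, -0, 1, 0.0215, -0.0061, -0.0367, 0, -1.4, -0, 1, 0.0207, -0.0062, -0.0372, 0.1, -1.5, -0, 1]
```

Request:
carry_out(motion=[0.032, -0.006, -0.028, 0, -1.5, 0, 1, 0.032, -0.006, -0.028, 0, -1.5, 0, 1, 0.031, -0.006, -0.029, 0, -1.5, 0, 1, 0.03, -0.006, -0.03, 0, -1.5, 0, 1, 0.029, -0.006, -0.031, 0, -1.5, 0, 1])

```text
t: 0.65
tool_pos: [0.3363, 0.3512, 0.2631]
orientation: [-1.567, 0.224, -0.216]
force: [1.2, -0.6, 0.4]
opening: 0.0932
```

Request:
carry_out(motion=[0.029, -0.006, -0.032, 0, -1.5, 0, 1, 0.028, -0.006, -0.032, 0, -1.5, 0, 1, 0.027, -0.006, -0.033, 0, -1.5, 0, 1, 0.026, -0.006, -0.034, 0, -1.5, 0, 1, 0.025, -0.006, -0.034, 0, -1.5, 0, 1])

```text
t: 1.15
tool_pos: [0.4325, 0.1518, 0.2941]
orientation: [-1.575, 0.116, -0.107]
force: [1.6, -0.6, 0.4]
opening: 0.0931
```

Request:
carry_out(motion=[0.024, -0.006, -0.035, 0, -1.5, 0, 1, 0.023, -0.006, -0.036, 0, -1.5, 0, 1, 0.022, -0.006, -0.036, 0, -1.5, 0, 1, 0.022, -0.006, -0.037, 0, -1.5, 0, 1, 0.021, -0.006, -0.037, 0, -1.5, 0, 1])

```text
t: 1.65
tool_pos: [0.5301, -0.0472, 0.3254]
orientation: [-1.577, 0.009, -0.0]
force: [1.4, 0.0, 0.4]
opening: 0.0931
```

```bash
python3 - <<'E'
from h import *
s,p,Rt=st(); print(p.round(4),yaw_of(Rt),np.linalg.norm(s['dq']))
m=cm('wrist'); im=snap('wrist','w1'); np.savez('w1.npz',K=m[0],p=m[1],R=m[2]);cv2.imwrite('pics/w1raw.png',im)
E
```

```text
[ 0.5301 -0.0472  0.3254] -0.3549438247892739 1.4906823956688608
```

View pics/w1.png

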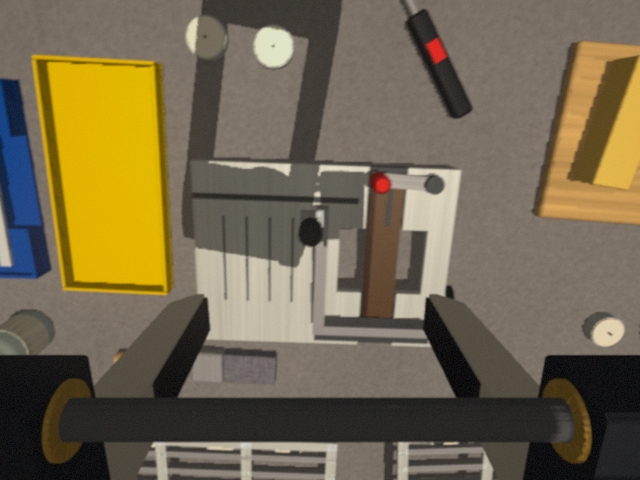

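```bash
python3 - <<'E'
from h import *
s,p,Rt=st(); print(p.round(4),yaw_of(Rt),np.linalg.norm(s['dq']))
m=cm('wrist'); im=imaging.read_camera('wrist'); np.savez('w2.npz',K=m[0],p=m[1],R=m[2]);cv2.imwrite('pics/w2raw.png',im)
s,p,Rt=st(); print(p.round(4),np.linalg.norm(s['dq']))
cv2.imwrite('pics/w2c.png',cv2.resize(im[140:360,180:470],None,fx=2.7,fy=2.7,interpolation=cv2.INTER_CUBIC))
for n in ['slicer','carriage_knob','clamp_knob','worn_blade']:
    for o in models.outline_of('wrist',n)[:2]:
        print(n,o['confidence'],o['pixel'],o['pixels'].sum())
E
```

```text
[ 0.5321 -0.0527  0.3257] -0.4400063388845552 0.19776812781320757
[ 0.5311 -0.0499  0.3252] 0.1394540758403009
slicer 0.57 [305.5, 241.3] 37720
slicer 0.38 [413.1, 180.8] 1201
carriage_knob 0.61 [333.3, 318.8] 4483
clamp_knob 0.75 [412.6, 177.7] 1250
worn_blade 0.74 [283.5, 43.9] 1355
worn_blade 0.58 [388.1, 251.3] 4162
```

View pics/w2c.png

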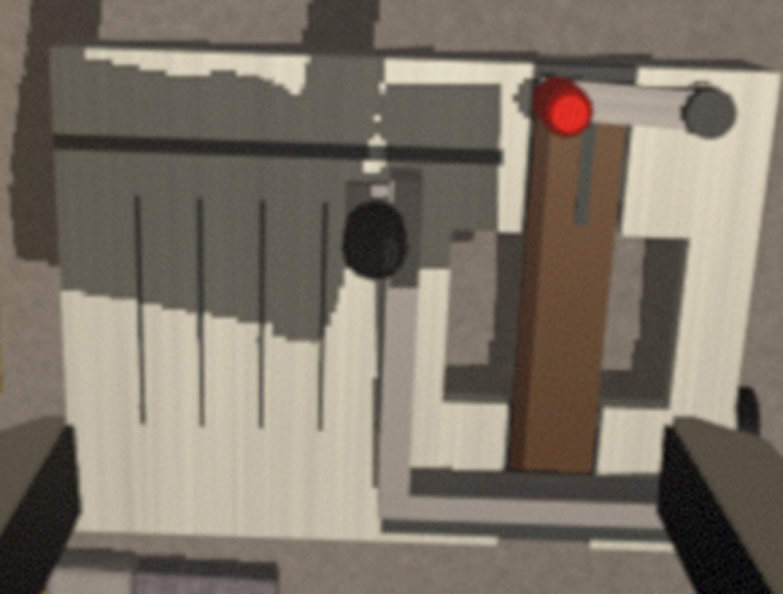

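```bash
python3 - <<'E'
from h import *
from scipy.optimize import least_squares
z=np.load('w2.npz'); m=(z['K'],z['p'],z['R'])
c=lambda q:(np.array(q,float)+.5)/2.7-.5+np.array([180,140])
obs=[((50,47),(-100,-130)),((779,72),(-100,140)),((689,238),(-36,114)),((444,402),(36,22)),((668,408),(36,114))]
P=np.array([p2w('wrist',c(a),.045,m)[0,:2] for a,b in obs]);Q=np.array([b for a,b in obs])/1000
def f(v):
    a=v[2];Rm=np.array([[np.cos(a),-np.sin(a)],[np.sin(a),np.cos(a)]]);return (Q@Rm.T+v[:2]-P).ravel()
r=least_squares(f,[.59,-.045,-.03]);print(r.x.round(4),np.degrees(r.x[2]),(r.fun*1000).round(1))
a=r.x[2];Rm=np.array([[np.cos(a),-np.sin(a)],[np.sin(a),np.cos(a)]])
for n,q,zz in [('hinge',(709,111),.06),('knobtop',(570,112),.085),('cknob',(376,235),.115)]:
    w=p2w('wrist',c(q),zz,m)[0];print(n,w.round(4),(Rm.T@(w[:2]-r.x[:2])*1000).round(1))
# joint fit with top pts
E
```

```text
[ 0.5961 -0.0467 -0.0388] -2.2210433361313076 [ 0.1 -0.5 -0.1  0.5 -0.4  0.3 -0.2 -0.9  0.5  0.6]
hinge [0.5136 0.0677 0.06  ] [-86.9 111.2]
knobtop [0.5098 0.0137 0.085 ] [-88.6  57. ]
cknob [ 0.5446 -0.0521  0.115 ] [-51.3  -7.3]
```

```bash
python3 - <<'E'
from h import *
plan((0.5455,-0.0515,0.10),-2.2,0.2)
E
```

```text
at 1.95 [ 0.5294 -0.0446  0.325 ] yaw -0.39 open 0.093
[0.0029, 0.0375, -0.0009, 0.1, 0.3, -0.1, 0.2, 0.0029, 0.0375, -0.001, 0, 0.3, -0.1, 0.2, 0.0028, 0.0375, -0.001, 0.1, 0.3, -0, 0.2, 0.0028, 0.0375, -0.001, 0, 0.3, -0.1, 0.2, 0.0028, 0.0375, -0.001, 0.1, 0.3, -0, 0.2]
[0.0028, 0.0374, -0.001, 0, 0.3, -0.1, 0.2, 0, 0, 0, 0, 0, 0, 0.2, 0, 0, 0, 0, 0, 0, 0.2, 0, 0, 0, 0, 0, 0, 0.2, 0, 0, 0, 0, 0, 0, 0.2]
```

Request:
carry_out(motion=[0.003, 0.037, -0.001, 0, 0.3, 0, 0.2, 0.003, 0.037, -0.001, 0, 0.3, 0, 0.2, 0.003, 0.037, -0.001, 0, 0.3, 0, 0.2, 0.003, 0.037, -0.001, 0, 0.3, 0, 0.2, 0.003, 0.02, -0.001, 0, 0.3, 0, 0.2])

```text
t: 2.45
tool_pos: [0.5451, -0.0435, 0.1575]
orientation: [-1.577, 0.015, -0.023]
force: [-0.3, 0.7, -0.0]
opening: 0.0582
```

```bash
python3 - <<'E'
from h import *
plan((0.5455,-0.0515,0.10),-2.2,0.2,step=.03)
E
```

```text
at 2.45 [ 0.5451 -0.0435  0.1575] yaw -1.4 open 0.0582
[0.0002, 0.0288, -0.0038, 0.2, 0.4, 0.1, 0.2, 0.0002, 0.0287, -0.0039, 0.2, 0.4, 0.2, 0.2, 0, 0, 0, 0, 0, 0, 0.2, 0, 0, 0, 0, 0, 0, 0.2, 0, 0, 0, 0, 0, 0, 0.2]
```

Request:
carry_out(motion=[0, 0.029, -0.004, 0, 0.4, 0, 0.2, 0, 0.025, -0.004, 0, 0.4, 0, 0.2, 0, 0.004, 0, 0, 0, 0, 0.2, 0, 0, 0, 0, 0, 0, -1, 0, 0, 0, 0, 0, 0, -1], squeeze=15)

```text
t: 2.95
tool_pos: [0.5413, -0.0444, 0.0952]
orientation: [-1.575, 0.024, -0.023]
force: [0.2, -1.0, -0.2]
opening: 0.0437
```

Request:
carry_out(motion=[0, 0, 0, 0, 0, 0, -1, 0, 0, 0, 0, 0, 0, -1, 0, 0, 0, 0, 0, 0, -1, 0, 0, 0, 0, 0, 0, -1, 0, 0, 0, 0, 0, 0, -1])

```text
t: 3.45
tool_pos: [0.5427, -0.0447, 0.0985]
orientation: [-1.577, 0.02, -0.026]
force: [-0.3, -1.0, -3.9]
opening: 0.0211
```

```bash
python3 - <<'E'
from h import *
s,p,Rt=st(); print(p.round(4),yaw_of(Rt),s['opening'],s['force'])
m=cm('wrist'); im=snap('wrist','w3')
E
```

```text
[ 0.5427 -0.0447  0.0985] -1.668731845389498 0.021146723108819283 [-0.33245321 -0.9974185  -3.89360603]
```

View pics/w3.png

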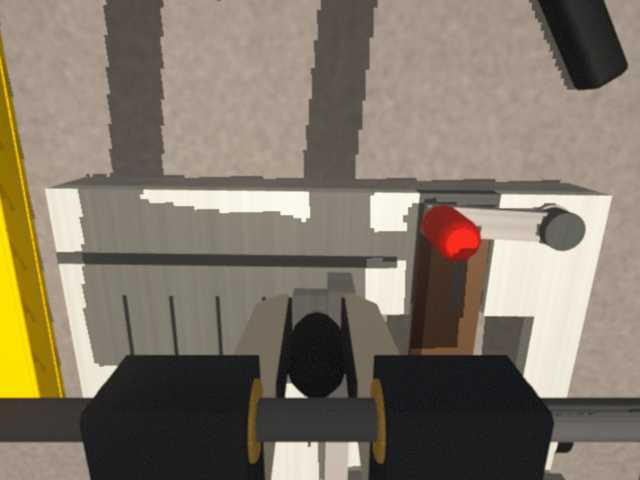

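Request:
carry_out(motion=[0, 0, -0.015, 0, 0, 0, -1, 0, 0, -0.02, 0, 0, 0, -1, 0, 0, -0.025, 0, 0, 0, -1, 0, 0, -0.02, 0, 0, 0, -1, 0, 0, -0.01, 0, 0, 0, -1])

```text
t: 4.0
tool_pos: [0.5392, -0.132, 0.0985]
orientation: [-1.568, 0.019, -0.02]
force: [-1.2, 3.4, -1.7]
opening: 0.0211
```

Request:
carry_out(motion=[0, 0, -0.005, 0, 0, 0, -1, 0, 0, -0.005, 0, 0, 0, -1, 0, 0, -0.005, 0, 0, 0, -1, 0, 0, -0.005, 0, 0, 0, -1, 0, 0, -0.005, 0, 0, 0, -1])

```text
t: 4.5
tool_pos: [0.5382, -0.157, 0.0985]
orientation: [-1.566, 0.02, -0.019]
force: [-3.7, 2.3, -1.1]
opening: 0.0212
```

Request:
carry_out(motion=[0, 0, -0.005, 0, 0, 0, -1, 0, 0, -0.005, 0, 0, 0, -1, 0, 0, -0.005, 0, 0, 0, -1, 0, 0, -0.005, 0, 0, 0, -1, 0, 0, -0.005, 0, 0, 0, -1])

```text
t: 5.0
tool_pos: [0.5378, -0.1678, 0.0979]
orientation: [-1.539, 0.018, -0.013]
force: [-3.7, 28.7, 8.2]
opening: 0.0213
```

Request:
carry_out(motion=[0, 0, 0, 0, 0, 0, 0.2, 0, 0, 0, 0, 0, 0, 0.2, 0, -0.02, 0, 0, 0, 0, 0.2, 0, -0.04, 0, 0, 0, 0, 0.2, 0, -0.02, 0, 0, 0, 0, 0.2])

```text
t: 5.5
tool_pos: [0.5381, -0.1718, 0.1779]
orientation: [-1.541, 0.018, -0.012]
force: [0.6, 0.4, -0.1]
opening: 0.0543
```

```bash
cat >> h.py <<'E'
SL=np.array([0.5952,-0.0463]); SA=np.radians(-2.22)
def s2w(x,y): c,s=np.cos(SA),np.sin(SA); return SL+np.array([c*x-s*y,s*x+c*y])
def w2s(x,y): c,s=np.cos(SA),np.sin(SA); d=np.array([x,y])-SL; return np.array([c*d[0]+s*d[1],-s*d[0]+c*d[1]])
def ray(uv,m):
    d=m[2]@np.linalg.inv(m[0])@np.array([*uv,1.]); return m[1],d/np.linalg.norm(d)
def tri(a,b):
    (p,d),(q,e)=a,b; A=np.stack([d,-e],1); t=np.linalg.lstsq(A,q-p,rcond=None)[0]; return p+d*t[0],q+e*t[1]
E
python3 - <<'E'
from h import *
s,p,Rt=st(); print(p.round(4),s['opening'],s['force'].round(1))
z=np.load('w2.npz'); m=(z['K'],z['p'],z['R'])
c=lambda q:(np.array(q,float)+.5)/2.7-.5+np.array([180,140])
a=ray(c((570,112)),m)
K,pp,RR=cm('wrist')
# w3 model
R3=R.from_rotvec([-1.577,.02,-.026]).as_matrix(); cR=R3@(Rt.T@RR); cp=np.array([.5427,-.0447,.0985])+R3@(Rt.T@(pp-p))
m3=(K,cp,cR)
for uv in [(462,239),]: print(np.round(tri(a,ray(uv,m3)),4))
print('hinge',np.round(tri(ray(c((709,111)),m),ray((562,229),m3)),4), s2w(-88.6e-3,57e-3))
snap('wrist','w4')
for n in ['clamp_knob']:
  for o in models.outline_of('wrist',n)[:2]: print(n,o['confidence'],o['pixel'],o['pixels'].sum())
E
```

```text
[ 0.5381 -0.1718  0.1779] 0.05429837868597901 [ 0.6  0.4 -0.1]
[[0.5099 0.0138 0.0844]
 [0.5094 0.0142 0.0844]]
hinge [[0.5138 0.0681 0.0586]
 [0.514  0.068  0.0586]] [0.50887449 0.01408928]
clamp_knob 0.92 [608.6, 197.5] 1808
```

View pics/w4.png

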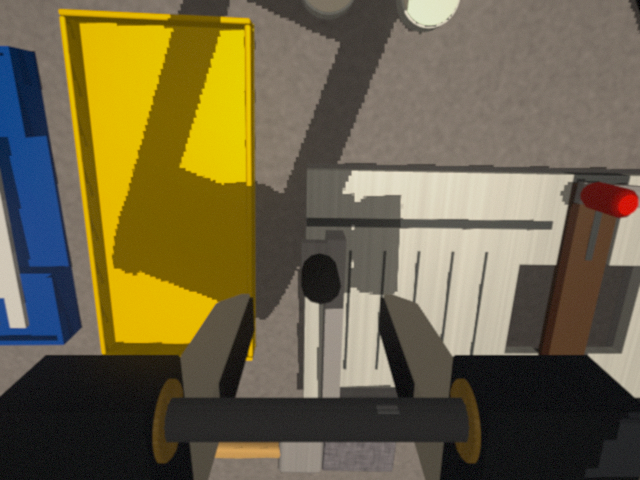

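```bash
python3 - <<'E'
from h import *
plan((0.5095,0.014,0.15),43,-0.1)
E
```

```text
at 5.6 [ 0.539  -0.1722  0.1786] yaw -1.09 open 0.0556
[-0.0055, 0.0057, 0.0308, -0.3, -7.3, 0.1, -0.1, -0.0015, 0.0055, 0.0312, -0.3, -7.4, 0.1, -0.1, 0.0025, 0.0053, 0.0312, -0.3, -7.3, 0.1, -0.1, 0.0065, 0.0052, 0.0307, -0.2, -7.4, 0.1, -0.1, 0.0104, 0.0051, 0.0296, -0.3, -7.3, 0.1, -0.1]
[0.0141, 0.0049, 0.0281, -0.2, -7.4, 0, -0.1, 0, 0, 0, 0, 0, 0, -0.1, 0, 0, 0, 0, 0, 0, -0.1, 0, 0, 0, 0, 0, 0, -0.1, 0, 0, 0, 0, 0, 0, -0.1]
```

Request:
carry_out(motion=[-0.005, 0.002, 0.031, -0.3, -7.3, 0, -0.1, -0.002, 0.004, 0.031, -0.3, -7.3, 0, -0.1, 0.002, 0.005, 0.031, -0.3, -7.3, 0, -0.1, 0.006, 0.005, 0.031, -0.3, -7.3, 0, -0.1, 0.01, 0.005, 0.03, -0.3, -7.3, 0, -0.1])

```text
t: 6.1
tool_pos: [0.5135, -0.0205, 0.157]
orientation: [-1.52, -0.502, 0.485]
force: [1.1, -0.5, 1.2]
opening: 0.0418
```

Request:
carry_out(motion=[0.014, 0.004, 0.028, -0.2, -7.3, 0, -0.1, 0, 0, 0, 0, 0, 0, -0.1, 0, 0, 0, 0, 0, 0, -0.1, 0, 0, 0, 0, 0, 0, -0.1, 0, 0, 0, 0, 0, 0, -0.1])

```text
t: 6.6
tool_pos: [0.5066, 0.0118, 0.1483]
orientation: [-1.498, -0.606, 0.592]
force: [-1.3, 0.1, -0.5]
opening: 0.0416
```

```bash
python3 - <<'E'
from h import *
plan((0.5095,0.014,0.076),43,-0.1,step=.03)
snap('wrist','w5')
E
```

```text
at 6.6 [0.5066 0.0118 0.1483] yaw 43.82 open 0.0416
[0.0011, 0.0241, 0.0002, 0.2, 0.3, 0.1, -0.1, 0.0012, 0.0241, 0.0001, 0.3, 0.3, 0.1, -0.1, 0.0012, 0.0241, -0, 0.2, 0.2, 0, -0.1, 0, 0, 0, 0, 0, 0, -0.1, 0, 0, 0, 0, 0, 0, -0.1]
```

View pics/w5.png

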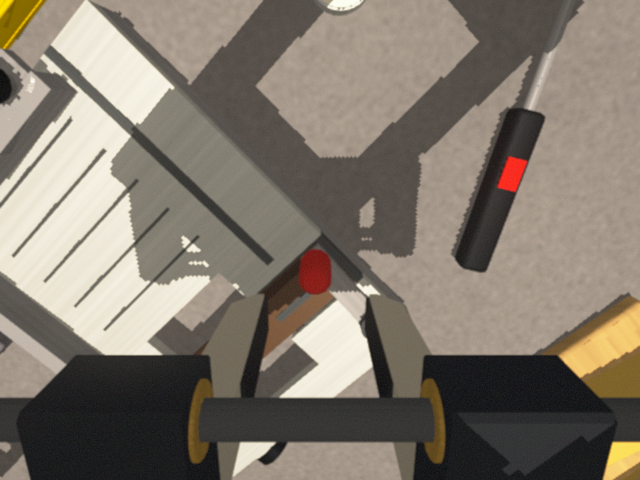

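Request:
carry_out(motion=[0.001, 0.024, 0, 0.2, 0.3, 0, -0.1, 0.001, 0.024, 0, 0.2, 0.3, 0, -0.1, 0.001, 0.02, 0, 0.2, 0.2, 0, -0.1, 0, 0.002, 0, 0, 0, 0, -0.1, 0, 0, 0, 0, 0, 0, -1], squeeze=8)

```text
t: 7.15
tool_pos: [0.5126, 0.0089, 0.0786]
orientation: [-1.496, -0.587, 0.573]
force: [-0.0, -1.6, 0.4]
opening: 0.0373
```

Request:
carry_out(motion=[0, 0, 0, 0, 0, 0, -1, 0, 0, 0, 0, 0, 0, -1, 0, 0, 0, 0, 0, 0, -1, 0, 0, 0, 0, 0, 0, -1, 0, 0, 0, 0, 0, 0, -1])

```text
t: 7.65
tool_pos: [0.5113, 0.0112, 0.081]
orientation: [-1.49, -0.585, 0.572]
force: [-0.7, -0.0, -0.4]
opening: 0.0179
```

```bash
python3 - <<'E'
from h import *
s,p,Rt=st(); print(p.round(4),yaw_of(Rt),s['opening'],s['force'].round(1))
snap('wrist','w6')
E
```

```text
[0.5113 0.0112 0.081 ] 42.42003220983258 0.017902969129690693 [-0.7 -0.  -0.4]
```

View pics/w6.png

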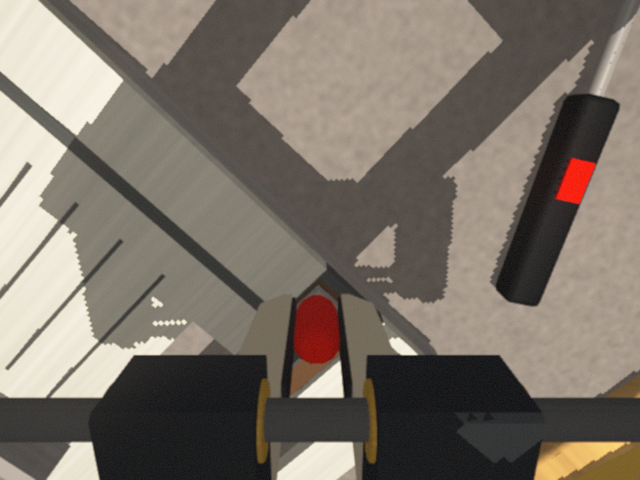

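Request:
carry_out(motion=[-0.0053, 0, 0.0061, 0, 0, 0, -1, -0.0044, 0, 0.0068, 0, 0, 0, -1, -0.0033, 0, 0.0074, 0, 0, 0, -1, -0.0022, 0, 0.0078, 0, 0, 0, -1, -0.0011, 0, 0.008, 0, 0, 0, -1])

```text
t: 8.2
tool_pos: [0.4739, 0.0215, 0.0816]
orientation: [-1.501, -0.584, 0.571]
force: [0.5, -4.7, -1.6]
opening: 0.0174
```

Request:
carry_out(motion=[0, 0, 0.009, 0, 0, 0, -1, 0.001, 0, 0.0085, 0, 0, 0, -1, 0.0024, 0, 0.008, 0, 0, 0, -1, 0.0034, 0, 0.0075, 0, 0, 0, -1, 0.0044, 0, 0.007, 0, 0, 0, -1])

```text
t: 8.7
tool_pos: [0.4526, 0.0585, 0.0818]
orientation: [-1.505, -0.582, 0.57]
force: [0.5, -2.5, -0.4]
opening: 0.0174
```

```bash
python3 - <<'E'
from h import *
s,p,Rt=st(); print(p.round(4),yaw_of(Rt),s['opening'],s['force'].round(1))
snap('wrist','w7'); snap('top','t7',(275,150,405,250),6)
E
```

```text
[0.4526 0.0585 0.0818] 42.13549380039839 0.017351038916203636 [ 0.5 -2.5 -0.4]
```

View pics/w7.png

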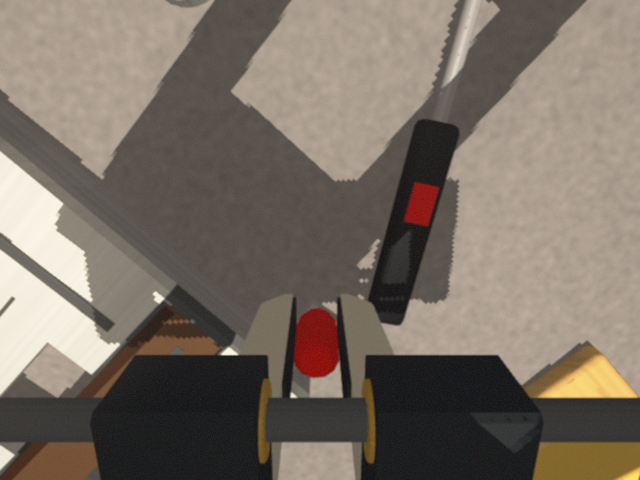

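Request:
carry_out(motion=[0, 0, 0, 0, 0, 0, -0.1, 0, 0, 0, 0, 0, 0, -0.1, 0, -0.03, 0, 0, 0, 0, 0, 0, -0.04, 0, 0, 0, 0, 0, 0, -0.03, 0, 0, 0, 0, 0])

```text
t: 9.3
tool_pos: [0.449, 0.0609, 0.18]
orientation: [-1.498, -0.578, 0.578]
force: [0.9, -0.4, -0.5]
opening: 0.046
```

```bash
python3 - <<'E'
from h import *
t=s2w(0.004,0.068);print(t)
plan((*t,0.15),-2.2,0.0)
snap('wrist','w8')
E
```

```text
[0.60183109 0.02149402]
at 9.3 [0.449  0.0609 0.18  ] yaw 42.29 open 0.046
[0.0144, 0.0051, -0.022, 0.1, 7.4, 0, 0, 0.0171, 0.005, -0.0199, 0, 7.4, -0, 0, 0.0196, 0.005, -0.0176, 0.1, 7.4, 0, 0, 0.0217, 0.005, -0.0149, 0, 7.4, -0, 0, 0.0234, 0.0051, -0.012, 0.1, 7.4, 0, 0]
[0.0247, 0.005, -0.0088, 0, 7.5, 0, 0, 0, 0, 0, 0, 0, 0, 0, 0, 0, 0, 0, 0, 0, 0, 0, 0, 0, 0, 0, 0, 0, 0, 0, 0, 0, 0, 0, 0]
```

View pics/w8.png

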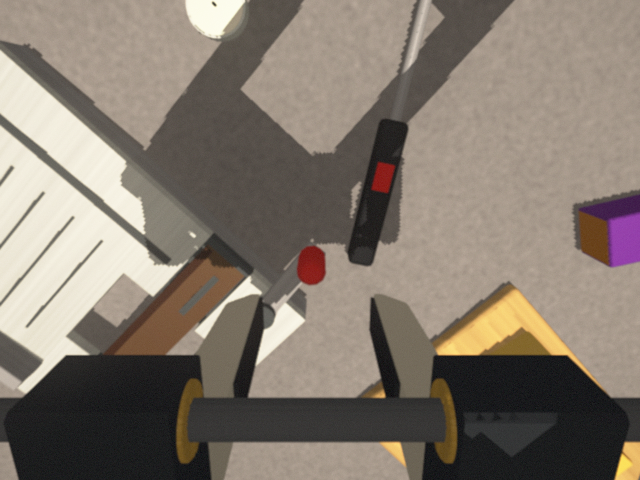

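Request:
carry_out(motion=[0.014, 0.005, -0.022, 0, 7.4, 0, 0, 0.017, 0.005, -0.02, 0, 7.4, 0, 0, 0.02, 0.005, -0.018, 0, 7.4, 0, 0, 0.022, 0.005, -0.015, 0, 7.4, 0, 0, 0.023, 0.005, -0.012, 0, 7.4, 0, 0])

```text
t: 9.85
tool_pos: [0.587, 0.0262, 0.1676]
orientation: [-1.574, -0.074, 0.038]
force: [-0.5, 0.0, 0.9]
opening: 0.0465
```

Request:
carry_out(motion=[0.025, 0.005, -0.009, 0, 7.4, 0, 0, 0.01, 0, 0, 0, 0, 0, 0, 0, 0, 0, 0, 0, 0, 0, 0, 0, 0, 0, 0, 0, 0, 0, 0, 0, 0, 0, 0, 0])

```text
t: 10.35
tool_pos: [0.6265, 0.0164, 0.1605]
orientation: [-1.571, 0.037, -0.072]
force: [-0.7, 0.0, 0.0]
opening: 0.0462
```

```bash
python3 - <<'E'
from h import *
t=s2w(0.004,0.068)
plan((*t,0.057),-2.2,0.0,step=.035)
snap('wrist','w9')
m=cm('wrist'); print(w2p('wrist',[(*s2w(0.004,0.068+0.017),.0445),(*s2w(0.004,0.068-.017),.0445),(*s2w(-.09,0.068+0.017),.0445),(*s2w(-.09,0.068-0.017),.0445)]))
s,p,Rt=st()
print(w2p('wrist',[p+Rt@[0,.019,0]]))
E
```

```text
at 10.35 [0.6265 0.0164 0.1605] yaw -3.97 open 0.0462
[-0.0068, 0.0257, 0.0009, 0, -0.4, 0.3, 0, -0.0067, 0.0258, 0.0009, 0, -0.5, 0.3, 0, -0.0065, 0.0258, 0.0009, 0, -0.4, 0.3, 0, -0.0064, 0.0258, 0.001, 0, -0.5, 0.4, 0, 0, 0, 0, 0, 0, 0, 0]
[[348.04906939 202.90508777]
 [294.07108199 204.46323764]
 [347.10117826  38.38135796]
 [286.28015845  40.37233767]]
[[315.36236556 312.97567454]]
```

View pics/w9.png

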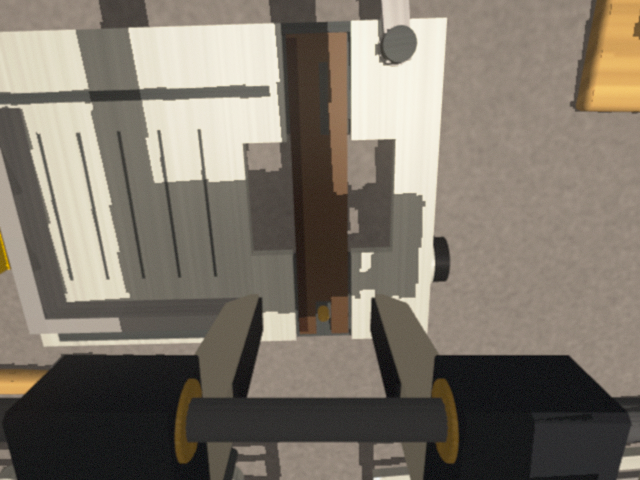

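Request:
carry_out(motion=[-0.01, 0.015, 0.001, 0, -0.4, 0.3, 0, -0.008, 0.02, 0.001, 0, -0.5, 0.3, 0, -0.005, 0.02, 0.001, 0, -0.4, 0.3, 0, -0.003, 0.01, 0.001, 0, -0.4, 0.3, 0, 0, 0, 0, 0, 0, 0, 0])

```text
t: 10.9
tool_pos: [0.6002, 0.0231, 0.0963]
orientation: [-1.571, 0.024, -0.032]
force: [1.2, -0.1, -1.0]
opening: 0.0465
```

```bash
python3 - <<'E'
from h import *
t=s2w(0.004,0.068)
plan((*t,0.057),-2.2,0.0,step=.02)
snap('wrist','w10')
E
```

```text
at 10.9 [0.6002 0.0231 0.0963] yaw -2.05 open 0.0465
[0.0007, 0.0196, -0.0007, 0, 0.1, 0.2, 0, 0.0009, 0.0197, -0.0008, 0, 0.1, 0.1, 0, 0, 0, 0, 0, 0, 0, 0, 0, 0, 0, 0, 0, 0, 0, 0, 0, 0, 0, 0, 0, 0]
```

View pics/w10.png

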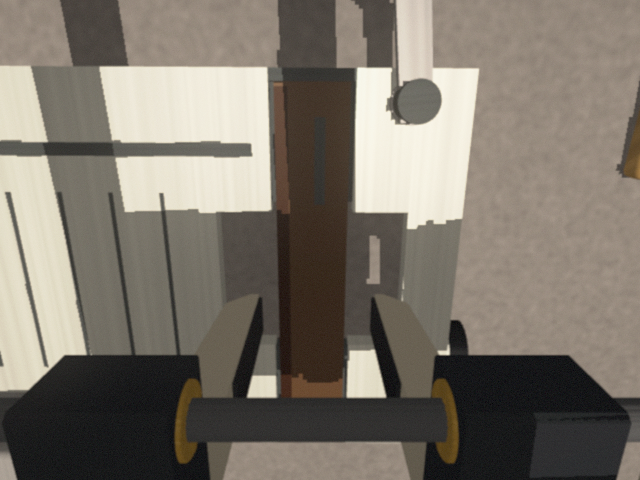

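Request:
carry_out(motion=[0.001, 0.018, -0.001, 0, 0, 0.2, 0, 0.001, 0.015, -0.001, 0, 0, 0.1, 0, 0, 0.004, 0, 0, 0, 0, 0, 0, 0, 0, 0, 0, 0, 0, 0, 0, 0, 0, 0, 0, 0])

```text
t: 11.45
tool_pos: [0.6053, 0.0204, 0.0594]
orientation: [-1.572, 0.025, -0.033]
force: [0.4, 0.5, -0.7]
opening: 0.0461
```

```bash
python3 - <<'E'
from h import *
t=s2w(0.004,0.068)
plan((*t,0.057),-2.2,0.0,step=.02)
s,p,Rt=st(); print(s['force'].round(1), np.degrees(np.arccos(-Rt[2,1])))
E
```

```text
at 11.45 [0.6053 0.0204 0.0594] yaw -2.08 open 0.0461
[-0.0035, 0.0024, 0.0009, 0, 0.1, 0.3, 0, 0, 0, 0, 0, 0, 0, 0, 0, 0, 0, 0, 0, 0, 0, 0, 0, 0, 0, 0, 0, 0, 0, 0, 0, 0, 0, 0, 0]
[ 0.4  0.5 -0.7] 0.2938617104119295
```

Request:
carry_out(motion=[-0.003, 0.002, 0.001, 0, 0, 0.3, 0, 0, 0, 0, 0, 0, 0, -1, 0, 0, 0, 0, 0, 0, -1, 0, 0, 0, 0, 0, 0, -1, 0, 0, 0, 0, 0, 0, -1], squeeze=35)

```text
t: 11.95
tool_pos: [0.6028, 0.0215, 0.0585]
orientation: [-1.572, 0.028, -0.029]
force: [0.3, 0.4, -2.1]
opening: 0.0335
```

Request:
carry_out(motion=[0, -0.005, 0, 0, 0, 0, -1, 0, -0.01, 0, 0, 0, 0, -1, 0, -0.02, 0, 0, 0, 0, -1, 0, -0.02, 0, 0, 0, 0, -1, 0, -0.01, 0, 0, 0, 0, -1])

```text
t: 12.45
tool_pos: [0.6012, 0.0218, 0.1259]
orientation: [-1.571, 0.031, -0.027]
force: [0.9, 0.5, -1.4]
opening: 0.0332
```

```bash
python3 - <<'E'
from h import *
s,p,Rt=st(); print(p.round(4),s['opening'],s['force'].round(1), np.degrees(np.arccos(-Rt[2,1])))
snap('wrist','w11');snap('scene','s11',(200,200,440,400),3)
E
```

```text
[0.6012 0.0218 0.1259] 0.03315699602615805 [ 0.9  0.5 -1.4] 0.1538575561385653
```

View pics/w11.png

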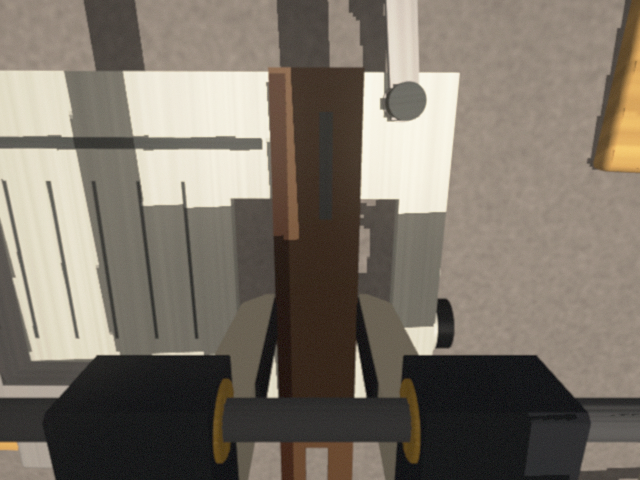

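View pics/s11.png

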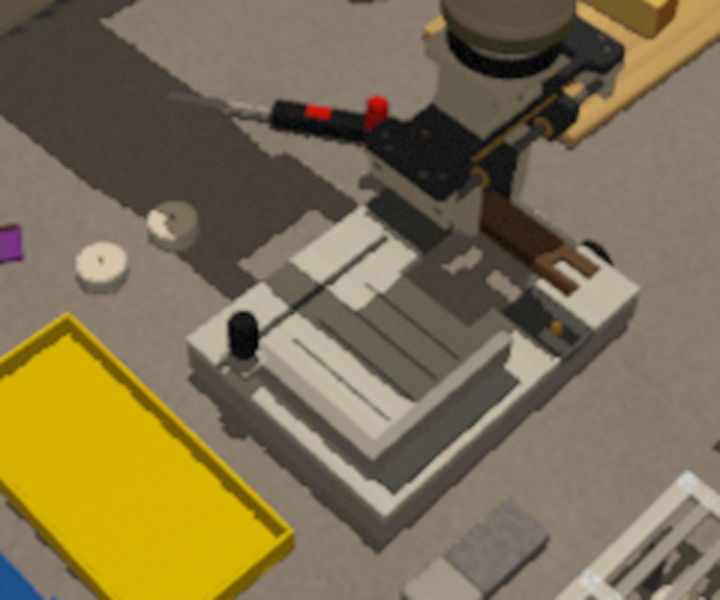

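```bash
python3 - <<'E'
from h import *
plan((0.513,-0.2714,0.165),-3.6,-1)
E
```

```text
at 12.55 [0.6019 0.0217 0.1259] yaw -2.08 open 0.0328
[-0.0112, -0.0055, -0.0423, 0, 0.2, -0, -1, -0.011, -0.0055, -0.0424, 0, 0.2, -0, -1, -0.0109, -0.0056, -0.0424, 0, 0.2, -0, -1, -0.0107, -0.0055, -0.0424, 0, 0.2, -0, -1, -0.0106, -0.0056, -0.0425, 0, 0.2, -0, -1]
[-0.0104, -0.0055, -0.0425, 0, 0.3, -0, -1, -0.0102, -0.0056, -0.0425, 0, 0.2, -0, -1, 0, 0, 0, 0, 0, 0, -1, 0, 0, 0, 0, 0, 0, -1, 0, 0, 0, 0, 0, 0, -1]
```

Lift first, then travel at a moderate pace.

Request:
carry_out(motion=[0, -0.015, 0, 0, 0, 0, -1, 0, -0.02, -0.01, 0, 0, 0, -1, -0.008, -0.005, -0.02, 0, 0.2, 0, -1, -0.01, 0, -0.03, 0, 0.2, 0, -1, -0.012, 0, -0.035, 0, 0.2, 0, -1])

```text
t: 13.05
tool_pos: [0.5667, -0.0701, 0.1672]
orientation: [-1.57, 0.036, -0.028]
force: [0.4, 0.2, -1.4]
opening: 0.0334
```

Request:
carry_out(motion=[-0.011, 0, -0.035, 0, 0.2, 0, -1, -0.01, 0, -0.035, 0, 0.2, 0, -1, -0.01, 0, -0.035, 0, 0.2, 0, -1, -0.01, 0, -0.03, 0, 0.2, 0, -1, -0.008, 0, -0.02, 0, 0.2, 0, -1])

```text
t: 13.55
tool_pos: [0.5059, -0.2289, 0.1682]
orientation: [-1.569, 0.052, -0.04]
force: [-0.2, -0.4, -1.3]
opening: 0.0329
```

```bash
python3 - <<'E'
from h import *
plan((0.513,-0.2714,0.15),-3.6,-1,step=.03)
snap('wrist','w12');snap('top','t12',(275,130,515,310),3)
E
```

```text
at 13.55 [ 0.5059 -0.2289  0.1682] yaw -3.35 open 0.0329
[0.0048, 0.0091, -0.021, -0, 0.1, -0.2, -1, 0.0049, 0.009, -0.0211, -0.1, 0.1, -0.2, -1, 0, 0, 0, 0, 0, 0, -1, 0, 0, 0, 0, 0, 0, -1, 0, 0, 0, 0, 0, 0, -1]
```

View pics/w12.png

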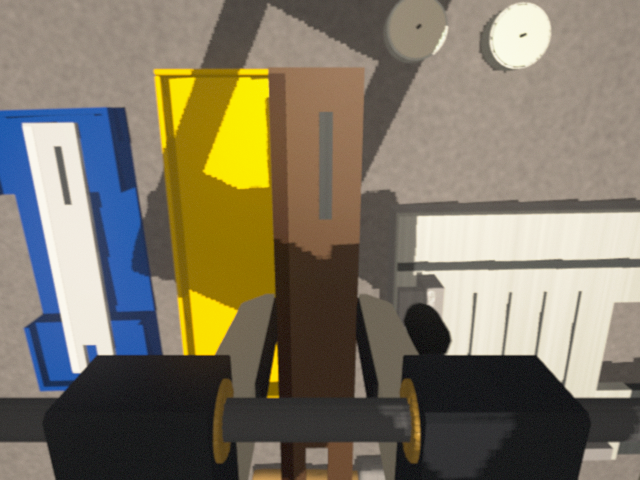

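Request:
carry_out(motion=[0.004, 0.01, -0.02, 0, 0, -0.2, -1, 0.004, 0.015, -0.015, 0, 0, -0.2, -1, 0.002, 0.025, -0.005, 0, 0.2, 0, -1, 0, 0.03, 0, 0, 0, 0, -1, 0, 0.02, 0, 0, 0, 0, -1])

```text
t: 14.15
tool_pos: [0.5172, -0.2703, 0.0703]
orientation: [-1.571, 0.046, -0.055]
force: [-0.8, -0.3, -2.1]
opening: 0.0334
```

```bash
python3 - <<'E'
from h import *
plan((0.513,-0.2714,0.026),-3.6,-1,step=.02)
E
```

```text
at 14.15 [ 0.5172 -0.2703  0.0703] yaw -3.69 open 0.0334
[-0.0015, 0.0148, -0.0004, 0, -0, 0.1, -1, -0.0014, 0.0147, -0.0004, 0, -0, 0.1, -1, -0.0014, 0.0148, -0.0005, 0, -0.1, 0.2, -1, 0, 0, 0, 0, 0, 0, -1, 0, 0, 0, 0, 0, 0, -1]
```

Request:
carry_out(motion=[-0.001, 0.014, 0, 0, 0, 0.1, -1, -0.001, 0.014, 0, 0, 0, 0.1, -1, -0.001, 0.008, 0, 0, 0, 0.1, -1, 0, 0.003, 0, 0, 0, 0, -1, 0, 0, 0, 0, 0, 0, -1])

```text
t: 14.65
tool_pos: [0.5134, -0.2666, 0.0265]
orientation: [-1.567, 0.052, -0.046]
force: [-0.2, -0.3, -1.4]
opening: 0.0333
```

```bash
python3 - <<'E'
from h import *
plan((0.513,-0.2714,0.0255),-3.6,-1,step=.02)
s=robot.read_state();print(s['force'].round(1))
E
```

```text
at 14.65 [ 0.5134 -0.2666  0.0265] yaw -3.57 open 0.0333
[-0.0001, 0.001, -0.0048, -0.2, 0, -0.2, -1, 0, 0, 0, 0, 0, 0, -1, 0, 0, 0, 0, 0, 0, -1, 0, 0, 0, 0, 0, 0, -1, 0, 0, 0, 0, 0, 0, -1]
[-0.2 -0.3 -1.4]
```

Request:
carry_out(motion=[0, 0.001, 0, 0, 0, 0, -1, 0, 0, 0, 0, 0, 0, 0.1, 0, 0, 0, 0, 0, 0, 0.1, 0, 0, 0, 0, 0, 0, 0.1, 0, -0.01, 0, 0, 0, 0, 0.1])

```text
t: 15.15
tool_pos: [0.5151, -0.2678, 0.0385]
orientation: [-1.57, 0.049, -0.049]
force: [-0.4, -0.3, -0.3]
opening: 0.0507
```

Request:
carry_out(motion=[0, -0.03, 0, 0, 0, 0, 0.1, 0, -0.04, 0, 0, 0, 0, 0.1, 0, -0.04, 0, 0, 0, 0, 0.1, 0, -0.03, 0, 0, 0, 0, 0.1, 0, 0, 0, 0, 0, 0, 0.1])

```text
t: 15.65
tool_pos: [0.5154, -0.2682, 0.189]
orientation: [-1.571, 0.047, -0.051]
force: [0.4, 0.3, 0.8]
opening: 0.0511
```

```bash
python3 - <<'E'
from h import *
s,p,Rt=st(); print(p.round(4),s['opening'])
m=cm('wrist');im=snap('wrist','w13');np.savez('w13.npz',K=m[0],p=m[1],R=m[2])
E
```

```text
[ 0.5154 -0.2682  0.189 ] 0.05109020537289412
```

View pics/w13.png

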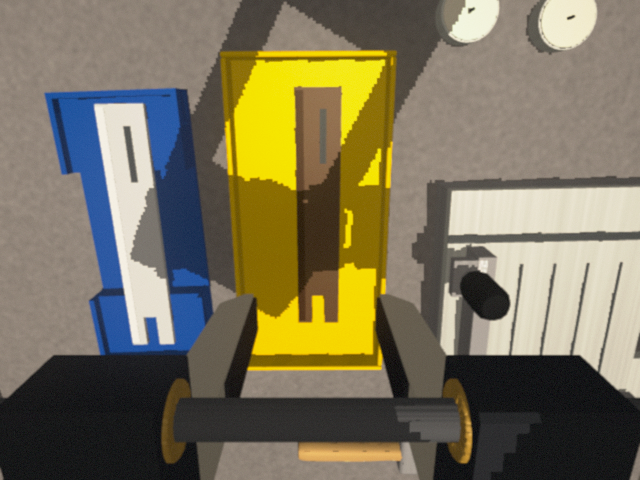

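```bash
python3 - <<'E'
from h import *
im=cv2.imread('pics/w13.png')
cv2.imwrite('pics/w13c.png',cv2.resize(im[85:360,40:220],None,fx=2.18,fy=2.18,interpolation=cv2.INTER_CUBIC))
z=np.load('w13.npz'); m=(z['K'],z['p'],z['R'])
g=im.astype(int); mask=((g.min(2)>150)).astype(np.uint8); mask[:, :85]=0; mask[:,185:]=0;mask[:95]=0
n,l,stt,c=cv2.connectedComponentsWithStats(mask); print(stt[1:6])
E
```

```text
[[  94  103   80  242 8630]]
```

View pics/w13c.png

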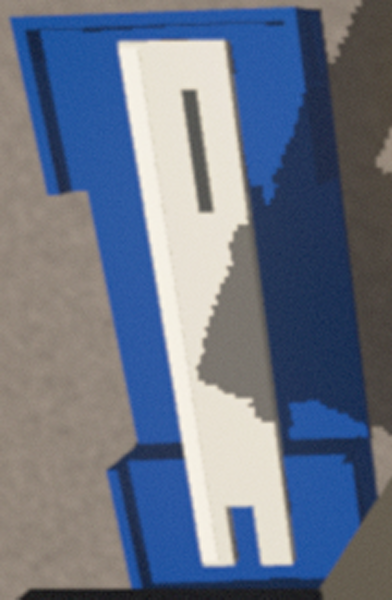

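```bash
python3 - <<'E'
from h import *
z=np.load('w13.npz'); m=(z['K'],z['p'],z['R'])
c=(np.array([(118,42),(228,41),(294,566),(204,566),(245,508),(119+0,42)],float)+.5)/2.18-.5+np.array([40,85])
w=p2w('wrist',c,.0245,m); print(w.round(4)); q=w[:4]
print(q.mean(0), np.linalg.norm(q[0]-q[3]),np.linalg.norm(q[0]-q[1]),np.linalg.norm(q[2]-q[3]))
d=(q[3]+q[2]-q[0]-q[1])/2; print(np.degrees(np.arctan2(d[1],d[0])))
plan((q.mean(0)[0],q.mean(0)[1],0.12),np.degrees(np.arctan2(d[1],d[0])),0.1)
E
```

```text
[[ 0.4187 -0.4173  0.0245]
 [ 0.4205 -0.3821  0.0245]
 [ 0.6107 -0.3919  0.0245]
 [ 0.6086 -0.4262  0.0245]
 [ 0.5852 -0.4062  0.0245]
 [ 0.4187 -0.417   0.0245]]
[ 0.51461555 -0.40439713  0.0245    ] 0.19010204815848475 0.03523235275071838 0.03436884046620636
-2.817831327935481
at 15.7 [ 0.5147 -0.2678  0.1869] yaw -3.59 open 0.0508
[0.0021, 0.0167, -0.0341, -0, -0.2, 0, 0.1, 0.002, 0.0167, -0.0341, -0, -0.2, 0, 0.1, 0.0019, 0.0168, -0.0341, -0, -0.2, 0, 0.1, 0.0017, 0.0167, -0.0341, -0, -0.2, 0, 0.1, 0, 0, 0, 0, 0, 0, 0.1]
```

Request:
carry_out(motion=[0.002, 0, -0.034, 0, -0.2, 0, 0.1, 0.002, 0.01, -0.034, 0, -0.2, 0, 0.1, 0.002, 0.02, -0.034, 0, -0.2, 0, 0.1, 0.002, 0.02, -0.025, 0, -0.2, 0, 0.1, 0, 0.01, 0, 0, 0, 0, 0.1])

```text
t: 16.2
tool_pos: [0.5155, -0.3978, 0.1247]
orientation: [-1.571, 0.034, -0.037]
force: [-0.5, 0.6, 0.0]
opening: 0.0509
```

```bash
python3 - <<'E'
from h import *
plan((0.5146,-0.4044,0.038),-2.8,0.1,step=.025)
snap('wrist','w14')
E
```

```text
at 16.2 [ 0.5155 -0.3978  0.1247] yaw -2.59 open 0.0509
[-0.0002, 0.0217, -0.0016, 0, 0.1, 0, 0.1, -0.0002, 0.0217, -0.0017, 0, 0, 0, 0.1, -0.0002, 0.0216, -0.0016, 0, 0.1, 0.1, 0.1, -0.0001, 0.0217, -0.0017, 0, 0, 0, 0.1, 0, 0, 0, 0, 0, 0, 0.1]
```

View pics/w14.png

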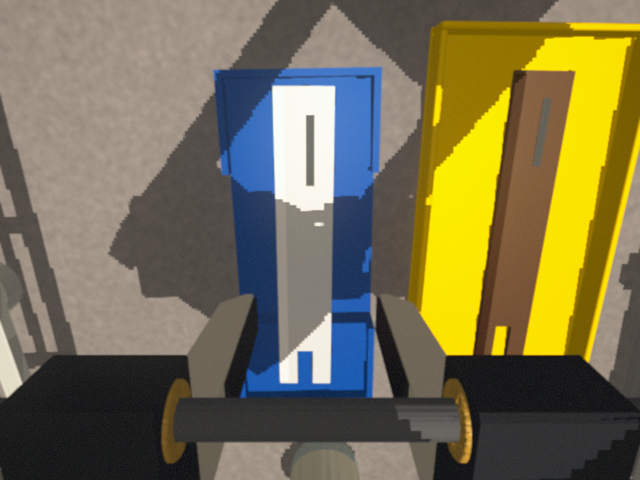

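Request:
carry_out(motion=[0, 0.022, -0.002, 0, 0.1, 0, 0.1, 0, 0.022, -0.002, 0, 0, 0, 0.1, 0, 0.022, -0.002, 0, 0.1, 0, 0.1, 0, 0.015, -0.001, 0, 0, 0, 0.1, 0, 0.003, 0, 0, 0, 0, 0.1])

```text
t: 16.75
tool_pos: [0.5143, -0.3969, 0.0349]
orientation: [-1.564, 0.039, -0.035]
force: [-0.1, 0.1, 0.6]
opening: 0.0509
```

```bash
python3 - <<'E'
from h import *
plan((0.5146,-0.4044,0.033),-2.8,0.1,step=.025)
s=robot.read_state();print(s['force'].round(1))
E
```

```text
at 16.75 [ 0.5143 -0.3969  0.0349] yaw -2.68 open 0.0509
[0.0007, 0.0019, -0.0075, -0.4, 0.1, -0.2, 0.1, 0, 0, 0, 0, 0, 0, 0.1, 0, 0, 0, 0, 0, 0, 0.1, 0, 0, 0, 0, 0, 0, 0.1, 0, 0, 0, 0, 0, 0, 0.1]
[-0.1  0.1  0.6]
```

Request:
carry_out(motion=[0, 0.002, -0.006, -0.4, 0.1, -0.2, 0.1, 0, 0, -0.001, 0, 0, 0, 0.1, 0, 0, 0, 0, 0, 0, 0.1, 0, 0, 0, 0, 0, 0, 0.1, 0, 0, 0, 0, 0, 0, 0.1])

```text
t: 17.25
tool_pos: [0.5159, -0.4046, 0.0365]
orientation: [-1.574, 0.034, -0.041]
force: [0.1, -0.4, 0.2]
opening: 0.051
```

```bash
python3 - <<'E'
from h import *
plan((0.5146,-0.4044,0.033),-2.8,0.1,step=.025)
s=robot.read_state();print(s['force'].round(1))
E
```

```text
at 17.25 [ 0.5159 -0.4046  0.0365] yaw -2.73 open 0.051
[-0.0013, 0.0035, 0.0002, 0.2, 0.1, 0.2, 0.1, 0, 0, 0, 0, 0, 0, 0.1, 0, 0, 0, 0, 0, 0, 0.1, 0, 0, 0, 0, 0, 0, 0.1, 0, 0, 0, 0, 0, 0, 0.1]
[ 0.1 -0.4  0.2]
```

Request:
carry_out(motion=[-0.001, 0.003, 0, 0.2, 0, 0.2, -1, 0, 0, 0, 0, 0, 0, -1, 0, 0, 0, 0, 0, 0, -1, 0, 0, 0, 0, 0, 0, -1, 0, 0, 0, 0, 0, 0, -1], squeeze=45)

```text
t: 17.75
tool_pos: [0.5155, -0.4052, 0.0346]
orientation: [-1.571, 0.036, -0.039]
force: [-0.2, 0.5, 0.2]
opening: 0.0329
```

```bash
python3 - <<'E'
from h import *
plan((0.5146,-0.4044,0.12),-2.8,-1,step=.025)
s=robot.read_state();print(s['force'].round(1))
m=cm('wrist');snap('wrist','w15')
E
```

```text
at 17.75 [ 0.5155 -0.4052  0.0346] yaw -2.74 open 0.0329
[-0.0002, -0.0213, 0.0002, 0, 0, 0, -1, -0.0002, -0.0214, 0.0002, 0, 0, 0, -1, -0.0002, -0.0213, 0.0001, 0, 0, 0.1, -1, -0.0002, -0.0214, 0.0002, 0, 0.1, 0, -1, 0, 0, 0, 0, 0, 0, -1]
[-0.2  0.5  0.2]
```

View pics/w15.png

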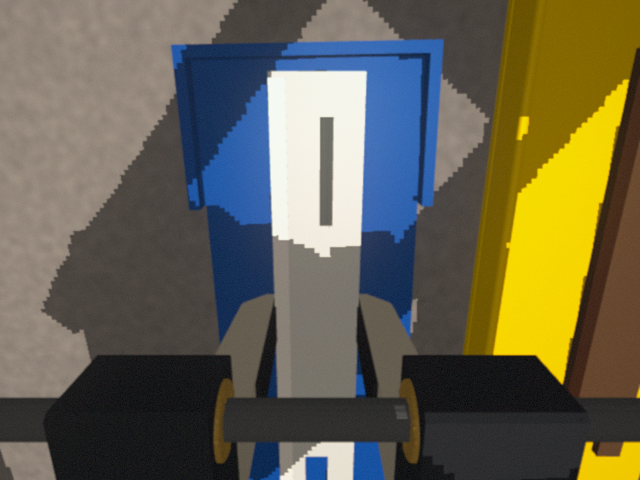

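Request:
carry_out(motion=[0, -0.01, 0, 0, 0, 0, -1, 0, -0.02, 0, 0, 0, 0, -1, 0, -0.03, 0, 0, 0, 0, -1, 0, -0.03, 0, 0, 0, 0, -1, 0, -0.03, 0, 0, 0, 0, -1])

```text
t: 18.3
tool_pos: [0.5112, -0.4014, 0.1519]
orientation: [-1.561, 0.045, -0.03]
force: [1.0, 0.7, -2.7]
opening: 0.033
```

```bash
python3 - <<'E'
from h import *
t=s2w(0.005,0.068)
plan((*t,0.165),-2.2,-1,step=.035)
m=cm('wrist');snap('wrist','w16');np.savez('w16.npz',K=m[0],p=m[1],R=m[2])
E
```

```text
at 18.3 [ 0.5112 -0.4014  0.1519] yaw -2.74 open 0.033
[0.0055, -0.0008, 0.0328, -0, -0, -0, -1, 0.0055, -0.0008, 0.0328, -0, -0, -0, -1, 0.0055, -0.0008, 0.0328, -0, -0, -0.1, -1, 0.0055, -0.0007, 0.0328, -0.1, -0.1, -0, -1, 0.0055, -0.0008, 0.0328, -0, -0, -0.1, -1]
[0.0055, -0.0008, 0.0328, -0.1, -0.1, -0, -1, 0.0056, -0.0009, 0.0328, -0, -0, -0.1, -1, 0.0056, -0.0008, 0.0328, -0.1, -0.1, -0, -1, 0.0057, -0.0009, 0.0328, -0, -0, -0.1, -1, 0.0056, -0.0009, 0.0328, -0.1, -0.1, -0, -1]
[0.0057, -0.001, 0.0328, -0, -0, -0.1, -1, 0.0057, -0.0009, 0.0329, -0.1, -0.1, -0, -1, 0.0058, -0.001, 0.0328, -0, -0, -0.1, -1, 0, 0, 0, 0, 0, 0, -1, 0, 0, 0, 0, 0, 0, -1]
```

View pics/w16.png

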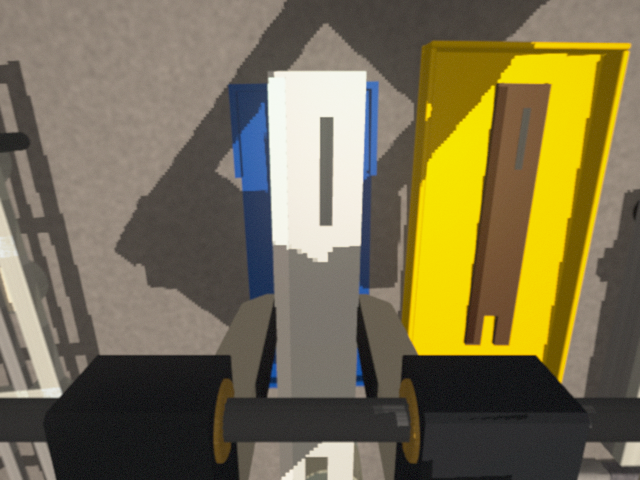

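Request:
carry_out(motion=[0.002, -0.005, 0.015, -0.3, 0, 0, -1, 0.005, -0.003, 0.025, -0.3, 0, 0, -1, 0.006, -0.002, 0.035, 0, 0, 0, -1, 0.006, -0.001, 0.038, 0, 0, 0, -1, 0.006, -0.001, 0.038, 0, 0, 0, -1])

```text
t: 18.85
tool_pos: [0.5468, -0.2562, 0.176]
orientation: [-1.585, 0.041, -0.047]
force: [0.2, 0.1, -0.5]
opening: 0.033
```

Request:
carry_out(motion=[0.006, -0.001, 0.038, 0, -0.1, 0, -1, 0.006, -0.001, 0.038, 0, 0, 0, -1, 0.006, -0.001, 0.038, 0, -0.1, 0, -1, 0.006, -0.001, 0.038, 0, 0, 0, -1, 0.006, -0.001, 0.035, 0, -0.1, 0, -1])

```text
t: 19.35
tool_pos: [0.587, -0.0631, 0.1802]
orientation: [-1.585, 0.036, -0.045]
force: [0.4, 0.6, -2.0]
opening: 0.0332
```

```bash
python3 - <<'E'
from h import *
t=s2w(0.005,0.068)
plan((*t,0.165),-2.2,-1,step=.035)
E
```

```text
at 19.35 [ 0.587  -0.0631  0.1802] yaw -2.93 open 0.0332
[0.0038, 0.0047, 0.0285, 0.3, -0.2, 0.1, -1, 0.0039, 0.0048, 0.0284, 0.3, -0.3, 0.1, -1, 0.004, 0.005, 0.0284, 0.3, -0.2, 0.1, -1, 0, 0, 0, 0, 0, 0, -1, 0, 0, 0, 0, 0, 0, -1]
```

Request:
carry_out(motion=[0.004, 0.005, 0.03, 0.3, -0.2, 0, -1, 0.004, 0.01, 0.02, 0.3, -0.2, 0, -1, 0.003, 0.02, 0.01, 0.2, -0.2, 0, -1, 0.001, 0.02, 0.002, 0, 0, 0, -1, 0, 0.005, 0, 0, 0, 0, -1])

```text
t: 19.85
tool_pos: [0.6046, 0.0072, 0.1215]
orientation: [-1.57, 0.017, -0.035]
force: [0.4, -0.2, -1.5]
opening: 0.0326
```

Request:
carry_out(motion=[0, 0, 0, 0, 0, 0, -1, 0, 0, 0, 0, 0, 0, -1, 0, 0, 0, 0, 0, 0, -1, 0, 0, 0, 0, 0, 0, -1, 0, 0, 0, 0, 0, 0, -1])

```text
t: 20.35
tool_pos: [0.6054, 0.0057, 0.1245]
orientation: [-1.571, 0.016, -0.038]
force: [-0.0, 0.4, -1.8]
opening: 0.0329
```

```bash
python3 - <<'E'
from h import *
t=s2w(0.005,0.068)
plan((*t,0.08),-2.2,-1,step=.02)
s,p,Rt=st();print(s['force'].round(1),w2s(*p[:2]),np.linalg.norm(s['dq']))
m=cm('wrist');snap('wrist','w17');np.savez('w17.npz',K=m[0],p=m[1],R=m[2],tp=p,tR=Rt)
snap('top','t17',(275,150,405,250),6)
snap('scene','s17',(250,220,430,370),4)
E
```

```text
at 20.35 [0.6054 0.0057 0.1245] yaw -1.97 open 0.0329
[-0.0012, 0.0148, 0.0052, -0, 0.1, 0.3, -1, -0.0012, 0.0148, 0.0052, -0, 0.1, 0.3, -1, -0.0011, 0.0149, 0.0053, -0, 0, 0.2, -1, 0, 0, 0, 0, 0, 0, -1, 0, 0, 0, 0, 0, 0, -1]
[-0.   0.4 -1.8] [0.00813405 0.05231596] 0.012045843334175018
```

View pics/w17.png

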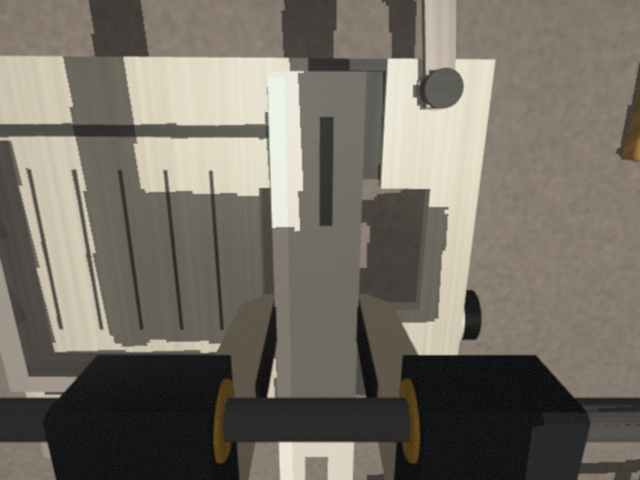

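View pics/s17.png

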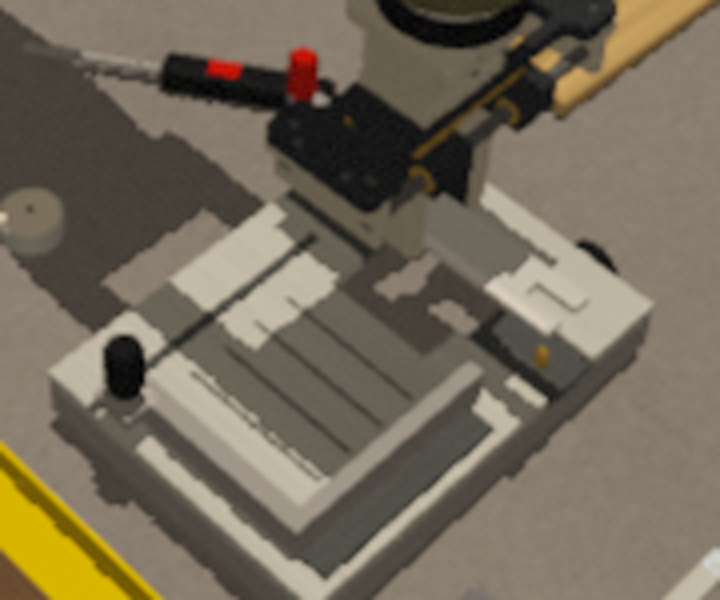

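```bash
python3 - <<'E'
from h import *
z=np.load('w17.npz'); m=(z['K'],z['p'],z['R']);p=z['tp'];Rt=z['tR']
def tp(x,y,zz): return w2p('wrist',[p+Rt@np.array([x,y,zz])],m)[0].round(1)
for off in (-.001,0,.001): print(off,tp(-.095-off,.0101,0),tp(.07-off,.0101,0),tp(-.095-off,.0101,.017),tp(-.095-off,.0101,-.017))
im=cv2.imread('pics/w17.png');cv2.imwrite('pics/w17a.png',np.vstack([cv2.resize(im[55:115,250:400],None,fx=5,fy=5),cv2.resize(im[425:480,250:400],None,fx=5,fy=5)]))
E
```

```text
-0.001 [315.4  78.7] [315.3 460.6] [364.5  78.7] [266.3  78.6]
0 [315.4  75.6] [315.3 458.9] [364.6  75.6] [266.2  75.5]
0.001 [315.4  72.4] [315.3 457.2] [364.7  72.5] [266.1  72.4]
```

View pics/w17a.png

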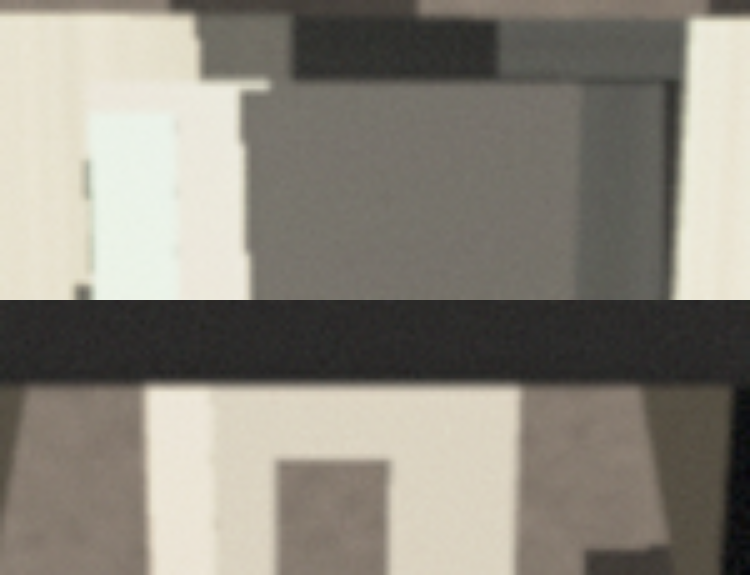

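```bash
python3 - <<'E'
from h import *
s,p,Rt=st();K,pp,RR=cm('wrist'); cR=Rt.T@RR; cp=Rt.T@(pp-p)
def mod(tp,ori):
    R3=R.from_rotvec(ori).as_matrix(); return (K,np.array(tp)+R3@cp,R3@cR)
m9=mod([.6265,.0164,.1605],[-1.571,.037,-.072])
print('expected pin',s2w(.08,.068))
im=cv2.imread('pics/w9.png');cv2.imwrite('pics/w9a.png',cv2.resize(im[270:345,270:390],None,fx=6,fy=6,interpolation=cv2.INTER_CUBIC))
np.savez('m9.npz',K=m9[0],p=m9[1],R=m9[2])
print(w2p('wrist',[(*s2w(.08,.068),.0525),(*s2w(.1,.068-.0195),.045),(*s2w(.1,.068+.0195),.045)],m9))
E
```

```text
expected pin [0.67777405 0.01855003]
[[324.18280793 317.20690336]
 [296.86720366 338.16550299]
 [352.50958037 336.72280397]]
```

View pics/w9a.png

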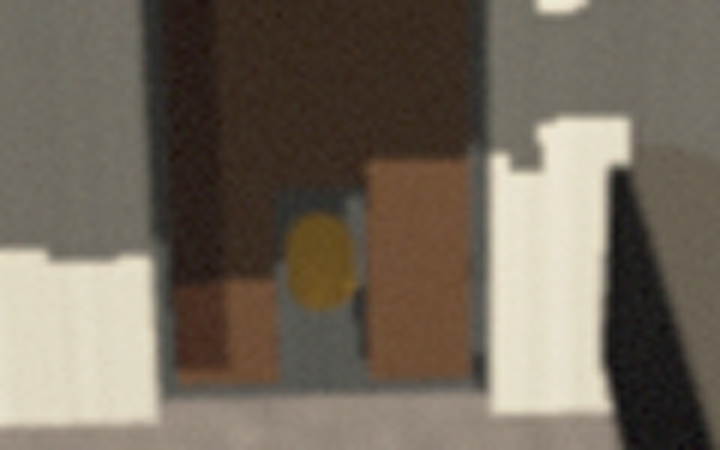

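```bash
python3 - <<'E'
from h import *
t=s2w(0.005,0.067);print(t)
plan((*t,0.08),-2.2,-1,step=.02)
E
```

```text
[0.6027916  0.02045603]
at 20.5 [0.6052 0.0059 0.1241] yaw -1.95 open 0.0329
[-0.0012, 0.0147, 0.0048, -0, 0.1, 0.3, -1, -0.0011, 0.0147, 0.0048, -0, 0.1, 0.2, -1, -0.001, 0.0147, 0.0049, -0, 0, 0.3, -1, 0, 0, 0, 0, 0, 0, -1, 0, 0, 0, 0, 0, 0, -1]
```

Request:
carry_out(motion=[-0.001, 0.013, 0.006, 0, 0.1, 0.3, -1, -0.001, 0.013, 0.006, 0, 0.1, 0.2, -1, 0, 0.01, 0.003, 0, 0, 0.3, -1, 0, 0, 0, 0, 0, 0, -1, 0, 0, 0, 0, 0, 0, -1])

```text
t: 21.0
tool_pos: [0.6027, 0.0228, 0.0831]
orientation: [-1.57, 0.033, -0.026]
force: [0.4, 0.2, -2.2]
opening: 0.0327
```

```bash
python3 - <<'E'
from h import *
t=s2w(0.005,0.067)
plan((*t,0.08),-2.2,-1,step=.02)
E
```

```text
at 21.0 [0.6027 0.0228 0.0831] yaw -2.15 open 0.0327
[0.0002, 0.0031, -0.0023, -0, 0.1, -0.3, -1, 0, 0, 0, 0, 0, 0, -1, 0, 0, 0, 0, 0, 0, -1, 0, 0, 0, 0, 0, 0, -1, 0, 0, 0, 0, 0, 0, -1]
```

Request:
carry_out(motion=[0, 0.003, -0.002, 0, 0, -0.2, -1, 0, 0, 0, 0, 0, 0, -1, 0, 0, 0, 0, 0, 0, -1, 0, 0, 0, 0, 0, 0, -1, 0, 0, 0, 0, 0, 0, -1])

```text
t: 21.5
tool_pos: [0.6033, 0.0202, 0.0808]
orientation: [-1.57, 0.029, -0.03]
force: [-0.3, -0.5, -1.2]
opening: 0.0331
```

```bash
python3 - <<'E'
from h import *
t=s2w(0.005,0.067)
plan((*t,0.054),-2.2,-1,step=.02)
s,p,Rt=st();print(Rt.round(4))
snap('wrist','w18');snap('scene','s18',(290,230,430,340),5)
E
```

```text
at 21.5 [0.6033 0.0202 0.0808] yaw -2.16 open 0.0331
[-0.0002, 0.0134, 0.0001, -0, 0, 0, -1, -0.0003, 0.0134, 0.0001, -0, 0, 0, -1, 0, 0, 0, 0, 0, 0, -1, 0, 0, 0, 0, 0, 0, -1, 0, 0, 0, 0, 0, 0, -1]
[[ 9.993e-01  7.000e-04  3.780e-02]
 [-3.780e-02  2.000e-04  9.993e-01]
 [ 7.000e-04 -1.000e+00  3.000e-04]]
```

View pics/w18.png

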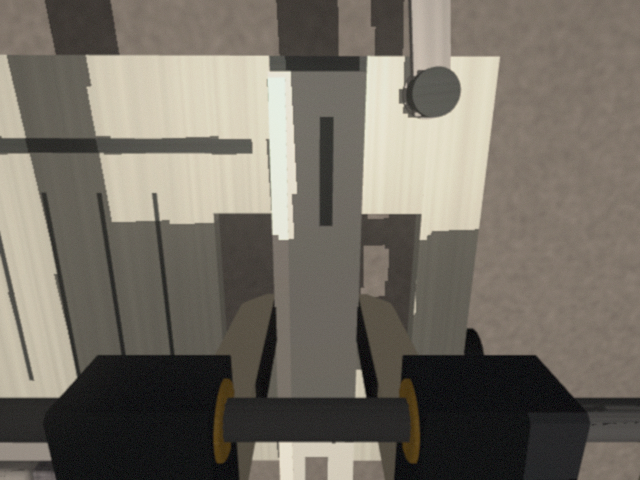

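View pics/s18.png

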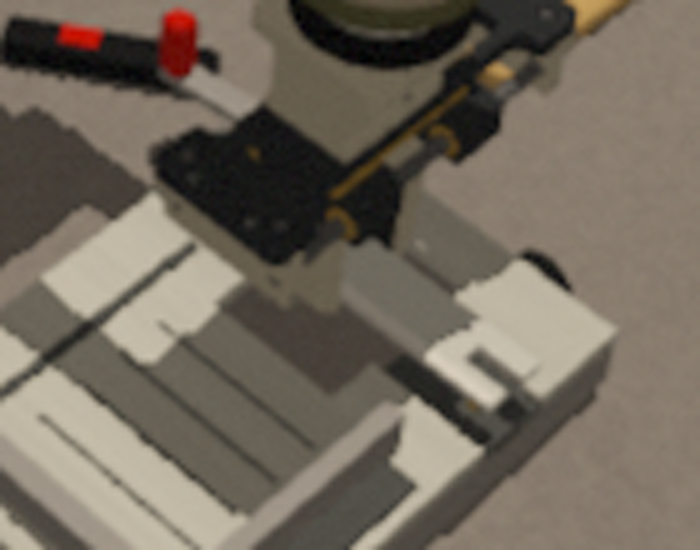

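Request:
carry_out(motion=[0, 0.006, 0, 0, 0, 0, -1, 0, 0.006, 0, 0, 0, 0, -1, 0, 0.004, 0, 0, 0, 0, -1, 0, 0, 0, 0, 0, 0, -1, 0, 0, 0, 0, 0, 0, -1])

```text
t: 22.1
tool_pos: [0.603, 0.0203, 0.0629]
orientation: [-1.57, 0.029, -0.03]
force: [0.4, 1.0, -0.3]
opening: 0.0328
```

```bash
python3 - <<'E'
from h import *
t=s2w(0.005,0.067)
plan((*t,0.0545),-2.2,-1,step=.02)
s,p,Rt=st();print(s['force'].round(1))
E
```

```text
at 22.1 [0.603  0.0203 0.0629] yaw -2.16 open 0.0328
[-0.0002, 0.0084, 0.0002, -0, 0, 0, -1, 0, 0, 0, 0, 0, 0, -1, 0, 0, 0, 0, 0, 0, -1, 0, 0, 0, 0, 0, 0, -1, 0, 0, 0, 0, 0, 0, -1]
[ 0.4  1.  -0.3]
```

Request:
carry_out(motion=[0, 0.003, 0, 0, 0, 0, -1, 0, 0.003, 0, 0, 0, 0, -1, 0, 0.002, 0, 0, 0, 0, -1, 0, 0.001, 0, 0, 0, 0, -1, 0, 0.001, 0, 0, 0, 0, -1])

```text
t: 22.6
tool_pos: [0.6034, 0.0203, 0.0546]
orientation: [-1.57, 0.029, -0.03]
force: [-6.2, 0.4, 9.2]
opening: 0.0334
```

```bash
python3 - <<'E'
from h import *
t=s2w(0.005,0.067)
plan((*t,0.0545),-2.2,-1,step=.02)
s,p,Rt=st();print(s['force'].round(1))
snap('wrist','w19')
E
```

```text
at 22.6 [0.6034 0.0203 0.0546] yaw -2.15 open 0.0334
[-0.0006, 0.0001, 0.0002, -0, 0.1, 0, -1, 0, 0, 0, 0, 0, 0, -1, 0, 0, 0, 0, 0, 0, -1, 0, 0, 0, 0, 0, 0, -1, 0, 0, 0, 0, 0, 0, -1]
[-6.2  0.4  9.2]
```

View pics/w19.png

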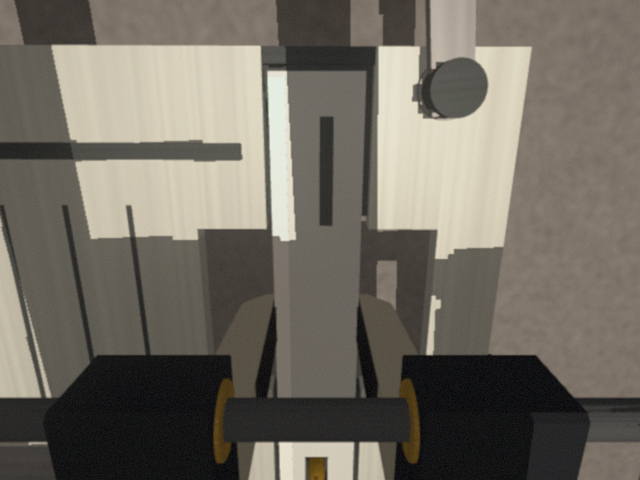

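Request:
carry_out(motion=[0, 0, 0, 0, 0, 0, 0, 0, 0, 0, 0, 0, 0, 0, 0, 0, 0, 0, 0, 0, 0, 0, -0.005, 0, 0, 0, 0, 0, 0, -0.02, 0, 0, 0, 0, 0])

```text
t: 23.15
tool_pos: [0.6019, 0.0203, 0.078]
orientation: [-1.57, 0.032, -0.027]
force: [-1.1, -0.4, 0.3]
opening: 0.0464
```

Request:
carry_out(motion=[0, -0.03, 0, 0, 0, 0, 0, 0, -0.04, 0, 0, 0, 0, 0, -0.01, -0.03, 0, 0, 0, 0, 0, -0.015, -0.01, 0, 0, 0, 0, 0, -0.01, 0, 0, 0, 0, 0, 0])

```text
t: 23.65
tool_pos: [0.5682, 0.0214, 0.1964]
orientation: [-1.57, 0.028, -0.031]
force: [0.5, 0.1, -0.4]
opening: 0.0461
```

```bash
python3 - <<'E'
from h import *
s,p,Rt=st();print(p.round(4),s['force'].round(1))
snap('wrist','w20')
print(w2p('wrist',[(*s2w(.08,.068),.0525),(*s2w(.08,.068),.0445)]))
E
```

```text
[0.5682 0.0214 0.1964] [ 0.5  0.1 -0.4]
[[317.0209638  367.4794465 ]
 [317.00101701 361.74824146]]
```

View pics/w20.png

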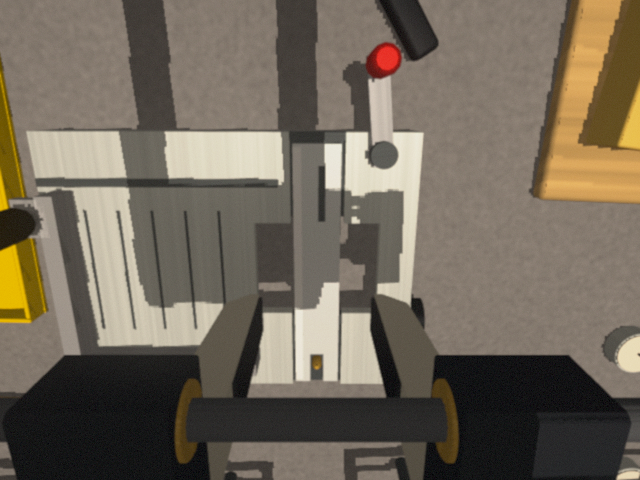

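```bash
python3 - <<'E'
from h import *
im=cv2.imread('pics/w20.png')
cv2.imwrite('pics/w20a.png',cv2.resize(im[340:390,270:370],None,fx=8,fy=8,interpolation=cv2.INTER_CUBIC))
# predicted notch bottom for ideal: pin at 6mm from notch bottom
print(w2p('wrist',[(*s2w(.074,.068),.0445),(*s2w(.074+.025,.068),.0445),(*s2w(.099,.068),.0445)]))
plan((0.509-.06,0.063,0.15),43,0)
E
```

```text
[[317.02102551 355.25219764]
 [316.93901856 381.87691857]
 [316.93901856 381.87691857]]
at 23.7 [0.5673 0.0216 0.1961] yaw -2.16 open 0.0464
[-0.02, 0.0077, 0.0062, 0, -7.5, 0, 0, -0.019, 0.0077, 0.0087, 0, -7.5, 0, 0, -0.0177, 0.0076, 0.0111, 0, -7.5, 0, 0, -0.0161, 0.0077, 0.0133, 0, -7.6, 0, 0, -0.0142, 0.0076, 0.0153, 0, -7.5, 0, 0]
[-0.012, 0.0077, 0.0171, 0, -7.6, 0, 0, 0, 0, 0, 0, 0, 0, 0, 0, 0, 0, 0, 0, 0, 0, 0, 0, 0, 0, 0, 0, 0, 0, 0, 0, 0, 0, 0, 0]
```

View pics/w20a.png

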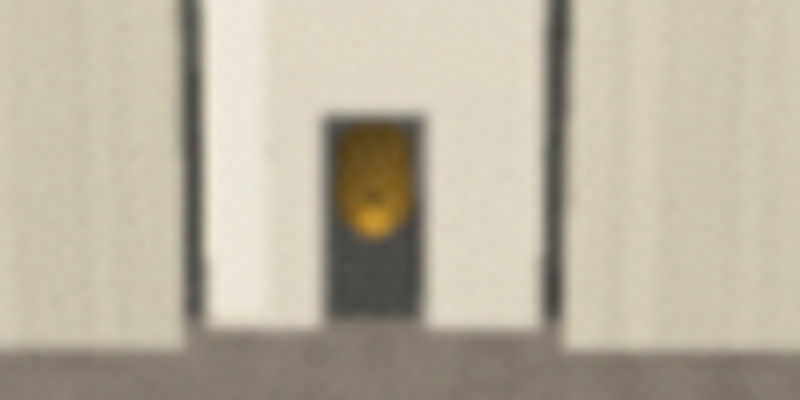

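Request:
carry_out(motion=[-0.02, 0.008, 0.006, 0, -7.5, 0, 0, -0.019, 0.008, 0.009, 0, -7.5, 0, 0, -0.018, 0.008, 0.011, 0, -7.5, 0, 0, -0.016, 0.008, 0.013, 0, -7.5, 0, 0, -0.014, 0.008, 0.015, 0, -7.5, 0, 0])

```text
t: 24.2
tool_pos: [0.4688, 0.055, 0.1567]
orientation: [-1.515, -0.504, 0.495]
force: [0.7, -0.1, 0.7]
opening: 0.0465
```

Request:
carry_out(motion=[-0.012, 0.005, 0.012, 0, -7, 0, 0, 0, 0, 0, 0, 0, 0, 0, 0, 0, 0, 0, 0, 0, 0, 0, 0, 0, 0, 0, 0, 0, 0, 0, 0, 0, 0, 0, 0])

```text
t: 24.7
tool_pos: [0.4511, 0.058, 0.1507]
orientation: [-1.49, -0.599, 0.591]
force: [-0.2, 0.2, 0.4]
opening: 0.0464
```

```bash
python3 - <<'E'
from h import *
s,p,Rt=st();print(p.round(4),np.linalg.norm(s['dq']))
snap('wrist','w21')
for o in models.outline_of('wrist','clamp_knob')[:2]: print(o['confidence'],o['pixel'],o['pixels'].sum())
E
```

```text
[0.4511 0.058  0.1507] 0.027403377470057347
0.92 [298.0, 295.6] 2738
0.29 [81.4, 239.6] 48442
```

View pics/w21.png

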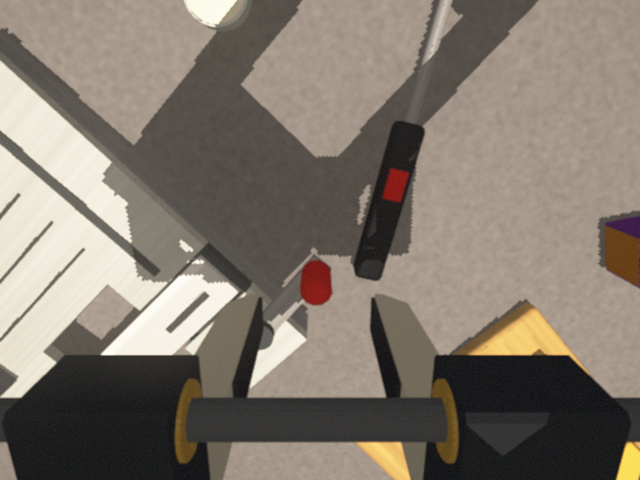

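```bash
python3 - <<'E'
from h import *
w=p2w('wrist',[(316,292)],.0845)[0]; print(w)
plan((w[0],w[1],0.078),43,0,step=.03)
E
```

```text
[0.45942894 0.06581657 0.0845    ]
at 24.8 [0.451  0.058  0.1506] yaw 43.65 open 0.0463
[0.0038, 0.0242, 0, 0.1, 0.2, 0.1, 0, 0.0038, 0.0242, -0, 0, 0.2, 0.1, 0, 0.0038, 0.0242, 0, 0.1, 0.2, 0, 0, 0, 0, 0, 0, 0, 0, 0, 0, 0, 0, 0, 0, 0, 0]
```

Request:
carry_out(motion=[0.004, 0.02, 0, 0, 0.2, 0, 0, 0.004, 0.023, 0, 0, 0.2, 0, 0, 0.003, 0.02, 0, 0, 0.2, 0, 0, 0, 0.006, 0, 0, 0, 0, 0, 0, 0, 0, 0, 0, 0, -1], squeeze=8)

```text
t: 25.3
tool_pos: [0.4629, 0.0651, 0.0817]
orientation: [-1.494, -0.591, 0.578]
force: [-0.4, 0.5, -1.0]
opening: 0.042
```

Request:
carry_out(motion=[0, 0, 0, 0, 0, 0, -1, 0, 0, 0, 0, 0, 0, -1, 0, 0, 0, 0, 0, 0, -1, 0, 0, 0, 0, 0, 0, -1, 0, 0, 0, 0, 0, 0, -1])

```text
t: 25.8
tool_pos: [0.4633, 0.0651, 0.0839]
orientation: [-1.494, -0.591, 0.576]
force: [0.7, -0.5, -5.8]
opening: 0.0176
```

```bash
python3 - <<'E'
from h import *
s,p,Rt=st();print(p.round(4),yaw_of(Rt),s['opening'],s['force'].round(1))
snap('wrist','w22')
E
```

```text
[0.4633 0.0651 0.0839] 42.74469712914187 0.01762144425346011 [ 0.7 -0.5 -5.8]
```

View pics/w22.png

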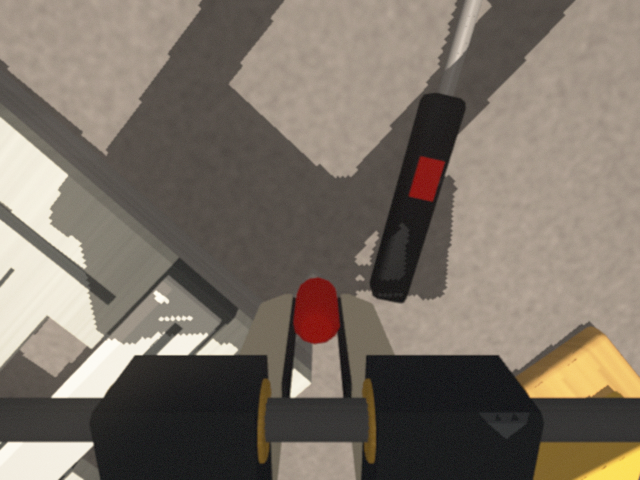

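Request:
carry_out(motion=[0, 0, 0, 0, 0, 0, -0.4, 0, 0, 0, 0, 0, 0, -0.4, -0.007, 0.004, 0, 0, 0, 0, -0.4, 0, 0, 0, 0, 0, 0, -1, 0, 0, 0, 0, 0, 0, -1], squeeze=10)

```text
t: 26.35
tool_pos: [0.4593, 0.0598, 0.0812]
orientation: [-1.496, -0.594, 0.574]
force: [2.3, 2.1, 2.9]
opening: 0.0177
```

Request:
carry_out(motion=[0, 0, 0, 0, 0, 0, -1, 0, 0, 0, 0, 0, 0, -1, -0.004, 0, -0.006, 0, 0, 0, -1, -0.003, 0, -0.007, 0, 0, 0, -1, -0.002, 0, -0.008, 0, 0, 0, -1])

```text
t: 26.85
tool_pos: [0.4651, 0.0383, 0.081]
orientation: [-1.492, -0.592, 0.578]
force: [-3.4, 0.9, 2.8]
opening: 0.0178
```

Request:
carry_out(motion=[-0.001, 0, -0.01, 0, 0, 0, -1, 0.001, 0, -0.01, 0, 0, 0, -1, 0.0025, 0, -0.0095, 0, 0, 0, -1, 0.004, 0, -0.009, 0, 0, 0, -1, 0.0055, 0, -0.008, 0, 0, 0, -1])

```text
t: 27.35
tool_pos: [0.5062, 0.0091, 0.0807]
orientation: [-1.491, -0.589, 0.581]
force: [-4.6, 2.0, 3.6]
opening: 0.0178
```

```bash
python3 - <<'E'
from h import *
s,p,Rt=st();print(p.round(4),yaw_of(Rt),s['opening'],s['force'].round(1))
snap('wrist','w23')
E
```

```text
[0.5062 0.0091 0.0807] 42.85466042255051 0.017753758131125303 [-4.6  2.   3.6]
```

View pics/w23.png

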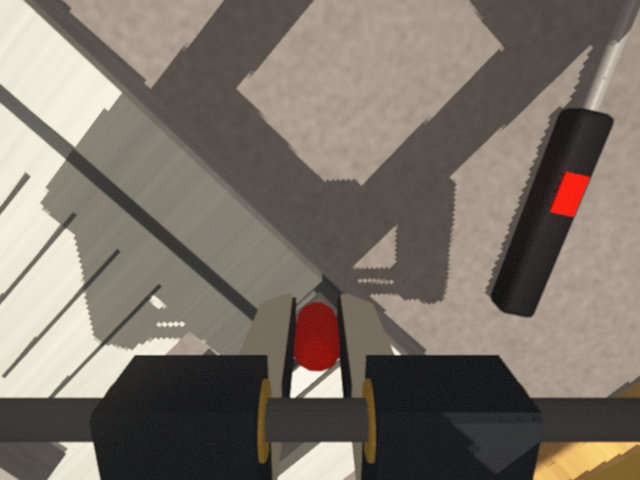

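Request:
carry_out(motion=[0.002, 0, -0.0025, 0, 0, 0, -1, 0.002, 0, -0.0025, 0, 0, 0, -1, 0.002, 0, -0.0025, 0, 0, 0, -1, 0.002, 0, -0.0025, 0, 0, 0, -1, 0.002, 0, -0.0025, 0, 0, 0, -1])

```text
t: 27.9
tool_pos: [0.5124, 0.0114, 0.0777]
orientation: [-1.473, -0.569, 0.601]
force: [-15.8, 3.9, 12.8]
opening: 0.0178
```

Request:
carry_out(motion=[0, 0, 0, 0, 0, 0, -0.1, 0, 0, 0, 0, 0, 0, -0.1, 0, -0.02, 0, 0, 0, 0, -0.1, 0, -0.04, 0, 0, 0, 0, -0.1, 0, -0.04, 0, 0, 0, 0, 0])

```text
t: 28.4
tool_pos: [0.5123, 0.0112, 0.1731]
orientation: [-1.469, -0.563, 0.607]
force: [1.1, -0.3, 0.8]
opening: 0.0449
```

Request:
carry_out(motion=[0, -0.04, 0, 0, 0, 0, 0, 0, -0.04, 0, 0, 0, 0, 0, 0, -0.02, 0, 0, 0, 0, 0, 0, 0, 0, 0, 0, 0, 0, 0, 0, 0, 0, 0, 0, 0])

```text
t: 28.9
tool_pos: [0.5208, 0.0095, 0.2843]
orientation: [-1.479, -0.575, 0.595]
force: [-0.1, 0.7, 0.1]
opening: 0.0465
```

```bash
python3 - <<'E'
from h import *
s,p,Rt=st();print(p.round(4),yaw_of(Rt))
snap('wrist','w24'); snap('top','t24')
im=cv2.imread('pics/t24.png'); cv2.imwrite('pics/t24b.png',cv2.resize(im[195:290,125:255],None,fx=6,fy=6,interpolation=cv2.INTER_CUBIC))
K,cp,cR=cm('wrist')
E
```

```text
[0.5208 0.0095 0.2843] 42.95156224409925
```

View pics/w24.png

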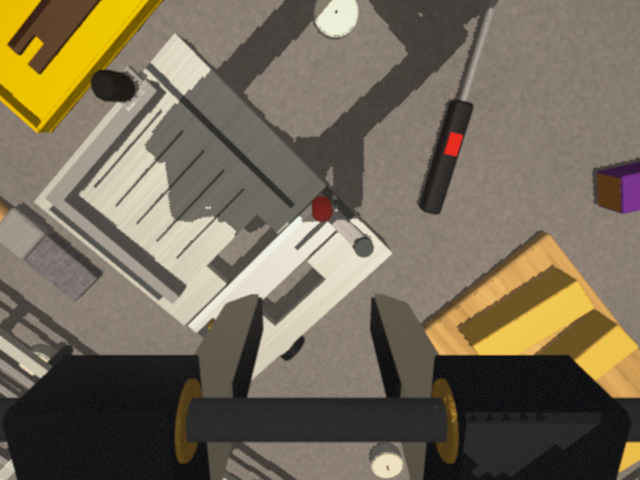

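View pics/t24.png

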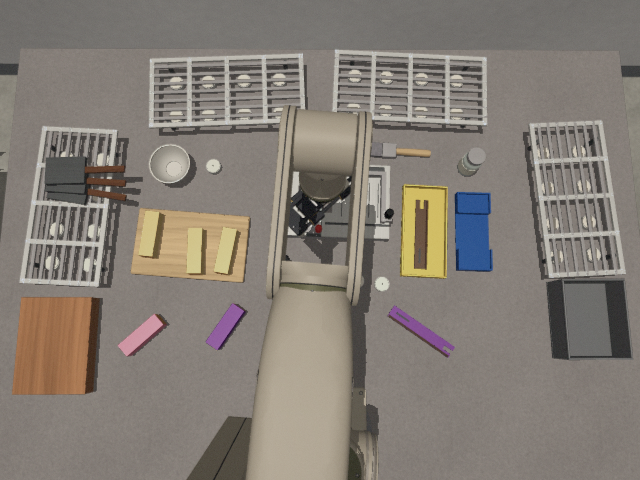

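View pics/t24b.png

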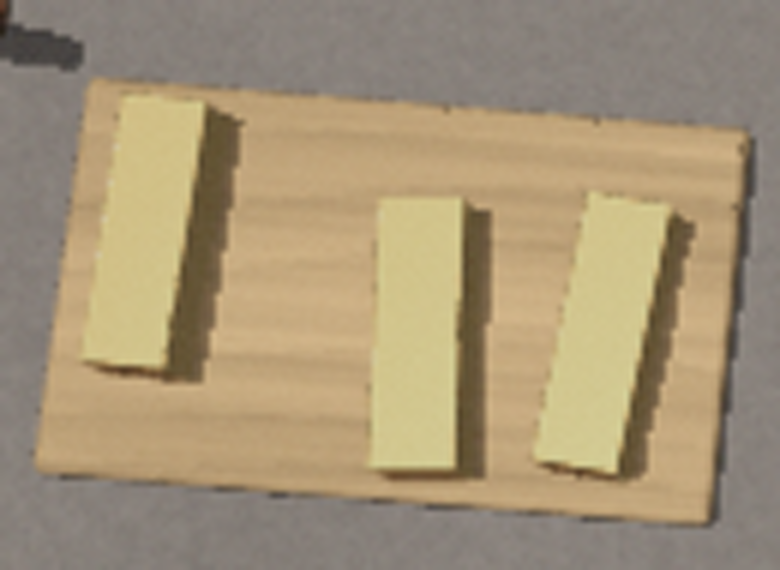

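```bash
python3 - <<'E'
from h import *
plan((0.52,-0.04,0.25),-2.2,0.1)
E
```

```text
at 29.0 [0.5201 0.0096 0.2833] yaw 42.96 open 0.0467
[-0.0056, 0.0055, -0.0061, -0.1, 7.5, -0.1, 0.1, -0.0048, 0.0055, -0.0068, -0.1, 7.5, -0.2, 0.1, -0.0038, 0.0055, -0.0074, -0.1, 7.5, -0.1, 0.1, -0.0029, 0.0055, -0.0078, -0.1, 7.6, -0.2, 0.1, -0.0018, 0.0055, -0.0081, -0.2, 7.5, -0.1, 0.1]
[-0.0008, 0.0055, -0.0082, -0.1, 7.6, -0.2, 0.1, 0, 0, 0, 0, 0, 0, 0.1, 0, 0, 0, 0, 0, 0, 0.1, 0, 0, 0, 0, 0, 0, 0.1, 0, 0, 0, 0, 0, 0, 0.1]
```

Request:
carry_out(motion=[-0.006, 0.005, -0.006, -0.1, 7.5, -0.1, 0.1, -0.005, 0.005, -0.007, -0.1, 7.5, -0.1, 0.1, -0.004, 0.005, -0.008, -0.1, 7.5, -0.1, 0.1, -0.003, 0.005, -0.008, -0.1, 7.5, -0.1, 0.1, -0.002, 0.005, -0.008, -0.1, 7.5, -0.1, 0.1])

```text
t: 29.5
tool_pos: [0.5154, -0.033, 0.2468]
orientation: [-1.565, -0.043, 0.074]
force: [-0.1, -0.2, -0.0]
opening: 0.0509
```

Request:
carry_out(motion=[-0.001, 0.005, -0.008, -0.1, 7, -0.1, 0.1, 0, 0, 0, 0, 0, 0, 0.1, 0, 0, 0, 0, 0, 0, 0.1, 0, 0, 0, 0, 0, 0, 0.1, 0, 0, 0, 0, 0, 0, 0.1])

```text
t: 30.0
tool_pos: [0.5111, -0.0407, 0.2335]
orientation: [-1.567, 0.061, -0.014]
force: [-0.2, -0.8, -0.0]
opening: 0.0508
```

```bash
python3 - <<'E'
from h import *
s,p,Rt=st();print(p.round(4),yaw_of(Rt),np.linalg.norm(s['dq']))
m=cm('wrist');im=snap('wrist','w25');np.savez('w25.npz',K=m[0],p=m[1],R=m[2])
cv2.imwrite('pics/w25c.png',cv2.resize(im[100:350,100:460],None,fx=2.2,fy=2.2,interpolation=cv2.INTER_CUBIC))
E
```

```text
[ 0.5111 -0.0407  0.2335] -2.7432593966700827 0.019357265052587013
```

View pics/w25c.png

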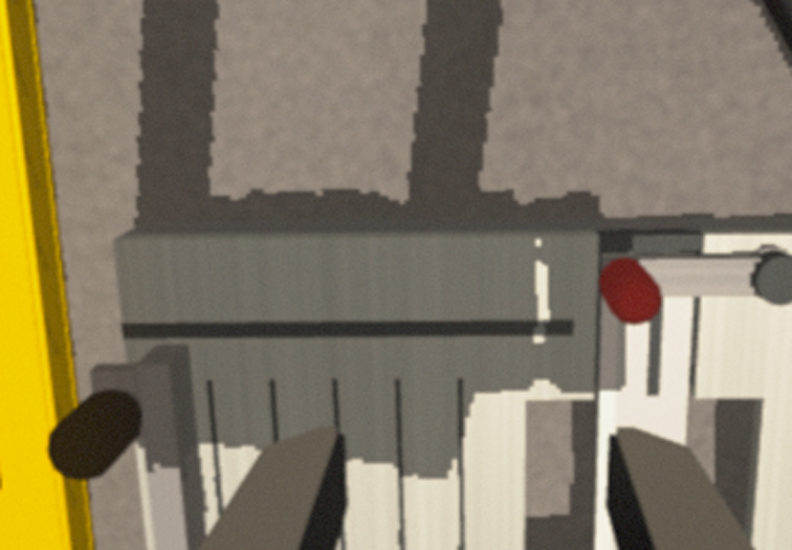

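```bash
python3 - <<'E'
from h import *
im=cv2.imread('pics/w9.png');cv2.imwrite('pics/w9b.png',cv2.resize(im[90:360,0:260],None,fx=2.2*1.3,fy=2.2,interpolation=cv2.INTER_CUBIC)[:, :])
im=cv2.imread('pics/s17.png')
z=np.load('m9.npz');m=(z['K'],z['p'],z['R'])
# hypothesize back-wall inner face x, pusher face y
for cx in (.055,.06,.065,.07,.075):
    print(cx,w2p('wrist',[(*s2w(cx,-.1),.071),(*s2w(cx,-.11),.071),(*s2w(cx,.0),.071)],m).round(1).tolist())
E
```

```text
0.055 [[49.6, 302.7], [33.4, 303.2], [212.4, 298.4]]
0.06 [[51.5, 310.1], [35.4, 310.5], [213.2, 305.7]]
0.065 [[53.3, 317.3], [37.3, 317.7], [214.1, 313.0]]
0.07 [[55.1, 324.4], [39.2, 324.8], [215.0, 320.2]]
0.075 [[56.9, 331.5], [41.1, 331.9], [215.8, 327.3]]
```

View pics/w9b.png

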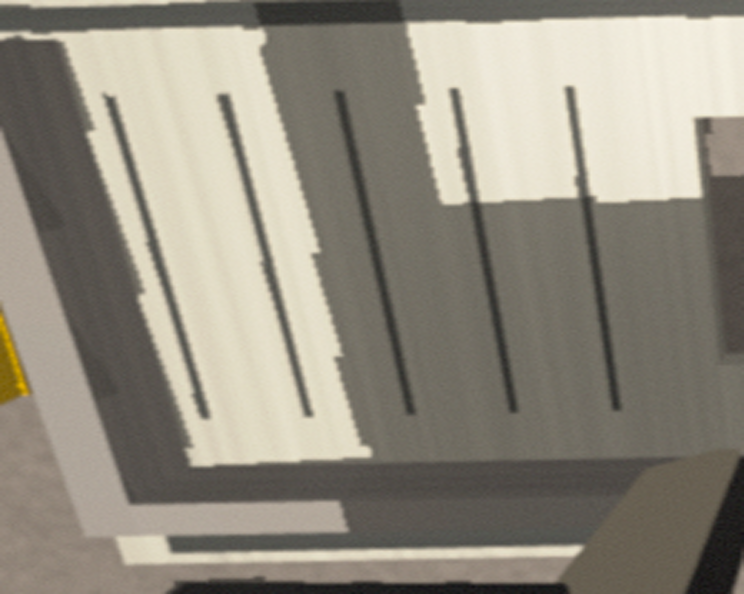

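```bash
python3 - <<'E'
from h import *
plan((0.43,0.275,0.25),-7,0.2)
E
```

```text
at 30.05 [ 0.5112 -0.0407  0.2335] yaw -2.75 open 0.0512
[-0.0121, -0.0016, 0.0389, -0, 0.5, -0.2, 0.2, -0.0124, -0.0016, 0.0388, -0, 0.5, -0.2, 0.2, -0.0128, -0.0017, 0.0387, -0, 0.5, -0.2, 0.2, -0.0131, -0.0017, 0.0386, -0, 0.5, -0.2, 0.2, -0.0134, -0.0017, 0.0385, -0, 0.6, -0.2, 0.2]
[-0.0138, -0.0018, 0.0384, -0, 0.5, -0.2, 0.2, -0.0141, -0.0019, 0.0382, -0.1, 0.6, -0.3, 0.2, -0.0145, -0.002, 0.0381, -0, 0.5, -0.2, 0.2, 0, 0, 0, 0, 0, 0, 0.2, 0, 0, 0, 0, 0, 0, 0.2]
```

Request:
carry_out(motion=[-0.012, -0.002, 0.039, 0, 0.5, -0.2, 0.2, -0.012, -0.002, 0.039, 0, 0.5, -0.2, 0.2, -0.013, -0.002, 0.039, 0, 0.5, -0.2, 0.2, -0.013, -0.002, 0.039, 0, 0.5, -0.2, 0.2, -0.013, -0.002, 0.039, 0, 0.5, -0.2, 0.2])

```text
t: 30.55
tool_pos: [0.4614, 0.1606, 0.247]
orientation: [-1.567, 0.082, -0.068]
force: [0.6, 0.7, -0.8]
opening: 0.0557
```

Request:
carry_out(motion=[-0.014, -0.002, 0.038, 0, 0.5, -0.2, 0.2, -0.014, -0.002, 0.038, 0, 0.5, -0.2, 0.2, -0.01, 0, 0.02, 0, 0.5, -0.2, 0.2, 0, 0, 0, 0, 0, 0, 0.2, 0, 0, 0, 0, 0, 0, 0.2])

```text
t: 31.05
tool_pos: [0.4302, 0.2701, 0.2545]
orientation: [-1.563, 0.081, -0.091]
force: [0.8, 0.0, -0.5]
opening: 0.0559
```

```bash
python3 - <<'E'
from h import *
s,p,Rt=st();print(p.round(4),yaw_of(Rt),np.linalg.norm(s['dq']))
m=cm('wrist');im=snap('wrist','w26');np.savez('w26.npz',K=m[0],p=m[1],R=m[2])
E
```

```text
[0.4302 0.2701 0.2545] -6.26475415358932 0.02268364303656699
```

View pics/w26.png

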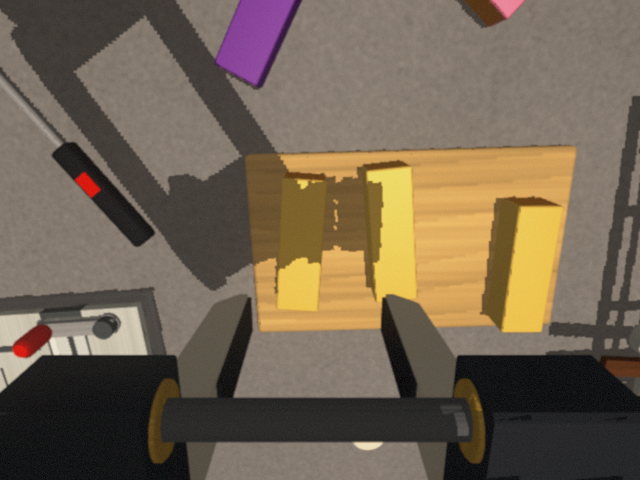

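```bash
cat >> h.py <<'E'
def fitbar(px,z,m,L=.12,W=.038):
    """px: near-left, near-right, far-right, far-left pixels of top face; returns centre,yaw"""
    w=p2w('wrist',px,z,m)[:,:2]; c=w.mean(0); d=(w[2]+w[3]-w[0]-w[1])/2; d2=(w[0]-w[1]+w[3]-w[2])/2
    return c,np.degrees(np.arctan2(d[1],d[0])),np.linalg.norm(d),np.linalg.norm(d2),np.degrees(np.arctan2(-d2[0],d2[1]))
E
python3 - <<'E'
from h import *
z=np.load('w26.npz'); m=(z['K'],z['p'],z['R'])
for q in ([(283,179),(326,180),(319,311),(277,308)],[(366,170),(410,167),(416,300),(376,298)],[(515,206),(560,206),(542,331),(503,329)]): print(fitbar(np.array(q)+0.,.053,m))
im=cv2.imread('pics/w26.png');cv2.imwrite('pics/w26c.png',cv2.resize(im[150:340,240:440],None,fx=3,fy=3,interpolation=cv2.INTER_CUBIC))
E
```

```text
(array([0.45979684, 0.25533919]), np.float64(-9.535767546635816), np.float64(0.1181908147104388), np.float64(0.03670436710024186), np.float64(170.68863141144385))
(array([0.45875852, 0.33413306]), np.float64(0.2786824555830319), np.float64(0.11748637739032235), np.float64(0.03597746409996515), np.float64(174.0544804894841))
(array([0.50346377, 0.45310516]), np.float64(-3.8645448386158168), np.float64(0.11716161356090503), np.float64(0.03721484962058331), np.float64(172.0598643492911))
```

View pics/w26c.png

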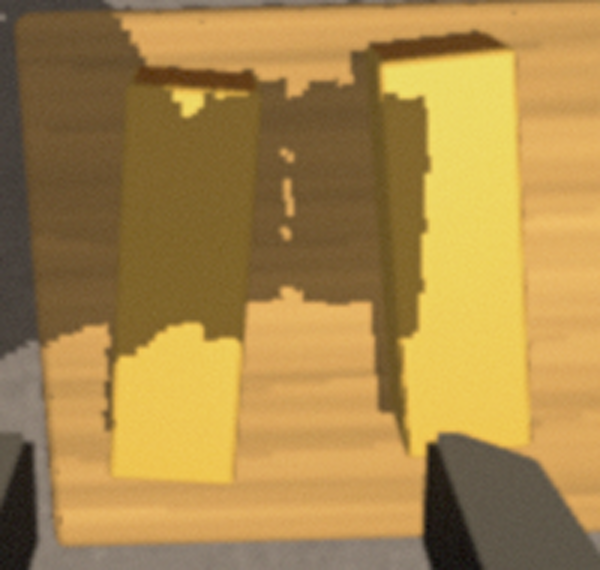

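```bash
python3 - <<'E'
from h import *
plan((0.4597,0.2553,0.037),-9.4,0.2,step=.04)
E
```

```text
at 31.1 [0.4303 0.2698 0.2545] yaw -6.31 open 0.0555
[0.0049, 0.0363, -0.0021, -0.1, 0.5, 0.1, 0.2, 0.005, 0.0363, -0.002, -0.1, 0.5, 0, 0.2, 0.005, 0.0363, -0.0019, -0, 0.5, 0.1, 0.2, 0.0051, 0.0362, -0.0018, -0.1, 0.5, 0, 0.2, 0.0051, 0.0362, -0.0017, -0, 0.5, 0.1, 0.2]
[0.0052, 0.0363, -0.0017, -0.1, 0.6, 0, 0.2, 0, 0, 0, 0, 0, 0, 0.2, 0, 0, 0, 0, 0, 0, 0.2, 0, 0, 0, 0, 0, 0, 0.2, 0, 0, 0, 0, 0, 0, 0.2]
```

Request:
carry_out(motion=[0.01, 0.03, -0.004, -0.1, 0.6, 0, 0.2, 0.01, 0.035, -0.004, -0.1, 0.6, 0, 0.2, 0.006, 0.035, -0.003, 0, 0.6, 0, 0.2, 0.003, 0.025, 0, 0, 0.6, 0, 0.2, 0, 0, 0, 0, 0, 0, 0.2])

```text
t: 31.6
tool_pos: [0.464, 0.2502, 0.1286]
orientation: [-1.563, 0.114, -0.133]
force: [-2.0, -1.0, 0.9]
opening: 0.0559
```

```bash
python3 - <<'E'
from h import *
plan((0.4597,0.2553,0.037),-9.4,0.2,step=.03)
E
```

```text
at 31.6 [0.464  0.2502 0.1286] yaw -9.04 open 0.0559
[-0.0015, 0.0229, 0.001, -0.1, 0.1, 0.2, 0.2, -0.0015, 0.0229, 0.001, -0.1, 0.1, 0.2, 0.2, -0.0014, 0.0229, 0.0011, -0, 0.1, 0.1, 0.2, -0.0013, 0.0229, 0.001, -0.1, 0.1, 0.2, 0.2, 0, 0, 0, 0, 0, 0, 0.2]
```

Request:
carry_out(motion=[-0.002, 0.02, 0.002, 0, 0.1, 0.2, 0.2, -0.001, 0.025, 0.002, 0, 0.1, 0.2, 0.2, 0, 0.022, 0.001, 0, 0, 0.1, 0.2, 0, 0.014, 0, 0, 0, 0, 0.2, 0, 0.004, 0, 0, 0, 0, 0.2])

```text
t: 32.1
tool_pos: [0.4685, 0.2532, 0.0486]
orientation: [-1.559, 0.121, -0.138]
force: [-0.2, 0.3, -0.8]
opening: 0.0555
```

```bash
python3 - <<'E'
from h import *
plan((0.4597,0.2553,0.037),-9.4,0.2,step=.03)
snap('wrist','w27')
E
```

```text
at 32.1 [0.4685 0.2532 0.0486] yaw -9.46 open 0.0555
[-0.0091, 0.0115, 0.0005, -0.5, -0.1, 0.6, 0.2, 0, 0, 0, 0, 0, 0, 0.2, 0, 0, 0, 0, 0, 0, 0.2, 0, 0, 0, 0, 0, 0, 0.2, 0, 0, 0, 0, 0, 0, 0.2]
```

View pics/w27.png

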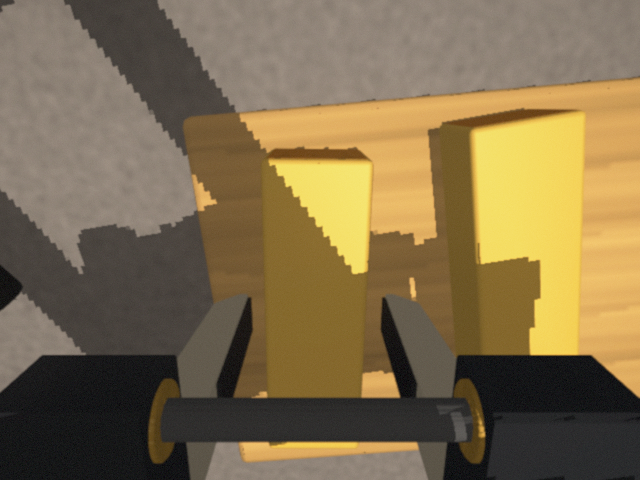

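Request:
carry_out(motion=[-0.008, 0.009, 0, -0.5, 0, 0.5, 0.2, 0, 0.001, 0, 0, 0, 0, 0.2, 0, 0, 0, 0, 0, 0, 0.2, 0, 0, 0, 0, 0, 0, -1, 0, 0, 0, 0, 0, 0, -1], squeeze=30)

```text
t: 32.65
tool_pos: [0.4627, 0.2558, 0.0421]
orientation: [-1.565, 0.125, -0.134]
force: [-0.5, -0.4, 0.2]
opening: 0.0443
```

Request:
carry_out(motion=[0, 0, 0, 0, 0, 0, -1, 0, 0, 0, 0, 0, 0, -1, 0, -0.01, 0, 0, 0, 0, -1, 0, -0.02, 0, 0, 0, 0, -1, 0, -0.03, 0, 0, 0, 0, -1])

```text
t: 33.15
tool_pos: [0.4583, 0.2539, 0.0995]
orientation: [-1.57, 0.132, -0.126]
force: [0.4, 1.0, -2.1]
opening: 0.0379
```

```bash
python3 - <<'E'
from h import *
t=s2w(.0015,-.052)
print(t);plan((*t,0.17),-2.2,-1,step=.035)
m=cm('wrist');snap('wrist','w28')
E
```

```text
[ 0.59468457 -0.09831908]
at 33.15 [0.4583 0.2539 0.0995] yaw -9.44 open 0.0379
[0.0175, -0.0064, -0.0296, 0, -0.7, -0, -1, 0.0171, -0.0064, -0.0298, 0, -0.7, -0, -1, 0.0167, -0.0064, -0.03, 0, -0.6, -0, -1, 0.0164, -0.0064, -0.0302, 0, -0.7, -0, -1, 0.016, -0.0063, -0.0304, 0, -0.6, -0, -1]
[0.0157, -0.0064, -0.0305, 0, -0.7, -0, -1, 0.0154, -0.0063, -0.0307, 0, -0.6, -0, -1, 0.015, -0.0064, -0.0309, 0, -0.7, -0.1, -1, 0.0147, -0.0063, -0.031, 0.1, -0.6, -0, -1, 0.0143, -0.0064, -0.0312, 0, -0.7, -0.1, -1]
[0.014, -0.0063, -0.0314, 0.1, -0.6, -0, -1, 0, 0, 0, 0, 0, 0, -1, 0, 0, 0, 0, 0, 0, -1, 0, 0, 0, 0, 0, 0, -1, 0, 0, 0, 0, 0, 0, -1]
```

View pics/w28.png

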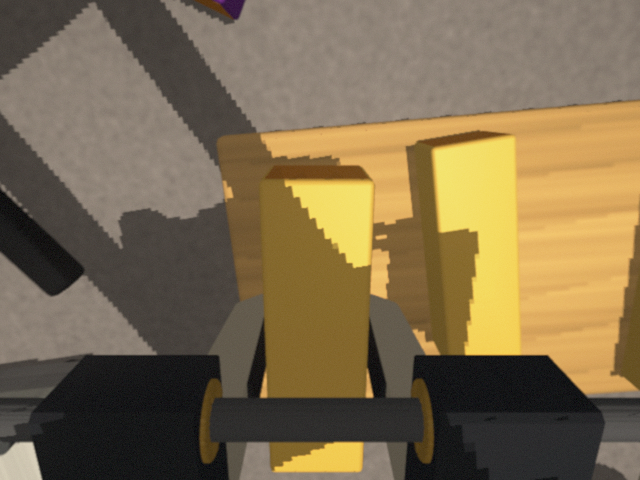

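Request:
carry_out(motion=[0.01, -0.025, -0.015, 0, -0.6, 0, -1, 0.015, -0.02, -0.03, 0, -0.7, 0, -1, 0.018, -0.01, -0.035, 0, -0.7, 0, -1, 0.018, 0, -0.035, 0, -0.7, 0, -1, 0.018, 0, -0.035, 0, -0.7, 0, -1])

```text
t: 33.7
tool_pos: [0.5218, 0.0962, 0.1687]
orientation: [-1.565, 0.065, -0.083]
force: [0.7, 0.3, -3.0]
opening: 0.0379
```

Request:
carry_out(motion=[0.018, 0, -0.035, 0, -0.7, 0, -1, 0.017, 0, -0.035, 0, -0.7, 0, -1, 0.016, 0, -0.035, 0, -0.7, 0, -1, 0.016, 0, -0.035, 0, -0.7, 0, -1, 0.012, 0, -0.025, 0, -0.7, 0, -1])

```text
t: 34.2
tool_pos: [0.5918, -0.083, 0.1719]
orientation: [-1.567, 0.012, -0.038]
force: [-0.5, 0.5, -2.5]
opening: 0.0377
```

```bash
python3 - <<'E'
from h import *
t=s2w(.000,-.052)
print(t);plan((*t,0.11),-2.2,-1,step=.035)
E
```

```text
[ 0.5931857  -0.09826097]
at 34.2 [ 0.5918 -0.083   0.1719] yaw -1.83 open 0.0377
[0.0004, 0.0309, -0.0077, -0.1, 0.2, 0.5, -1, 0.0007, 0.031, -0.0077, -0.1, 0.2, 0.5, -1, 0, 0, 0, 0, 0, 0, -1, 0, 0, 0, 0, 0, 0, -1, 0, 0, 0, 0, 0, 0, -1]
```

Request:
carry_out(motion=[0, 0.01, -0.005, 0, 0.1, 0.3, -1, 0, 0.02, -0.005, 0, 0.1, 0.3, -1, 0, 0.02, -0.002, 0, 0, 0.2, -1, 0, 0.01, 0, 0, 0, 0, -1, 0, 0, 0, 0, 0, 0, -1])

```text
t: 34.7
tool_pos: [0.5924, -0.0983, 0.1097]
orientation: [-1.567, 0.03, -0.035]
force: [-0.0, -0.4, -1.5]
opening: 0.0379
```

```bash
python3 - <<'E'
from h import *
t=s2w(.000,-.054)
print(t);plan((*t,0.073),-2.2,-1,step=.035)
m=cm('wrist');snap('wrist','w29')
E
```

```text
[ 0.59310822 -0.10025947]
at 34.7 [ 0.5924 -0.0983  0.1097] yaw -2.36 open 0.0379
[0.0003, 0.0184, -0.001, -0.1, -0.1, 0.1, -1, 0.0004, 0.0183, -0.0011, -0.1, -0.1, 0.1, -1, 0, 0, 0, 0, 0, 0, -1, 0, 0, 0, 0, 0, 0, -1, 0, 0, 0, 0, 0, 0, -1]
```

View pics/w29.png

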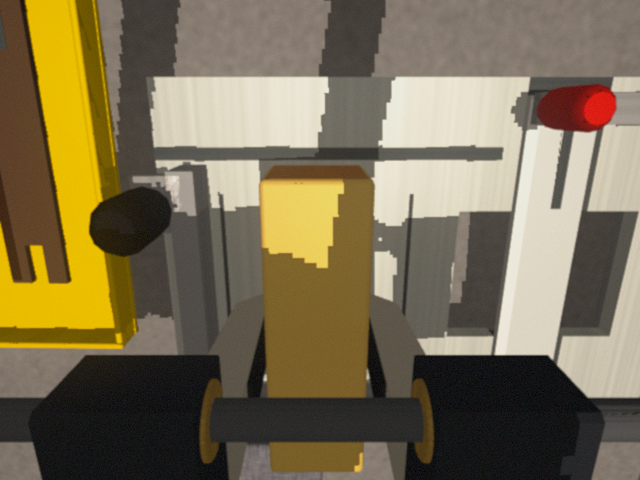

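Request:
carry_out(motion=[0, 0.013, -0.001, 0, -0.1, 0.1, -1, 0, 0.013, -0.001, 0, -0.1, 0.1, -1, 0, 0.008, 0, 0, 0, 0, -1, 0, 0.001, 0, 0, 0, 0, -1, 0, 0, 0, 0, 0, 0, -1])

```text
t: 35.25
tool_pos: [0.594, -0.0991, 0.0749]
orientation: [-1.568, 0.025, -0.03]
force: [-0.3, 0.0, -1.3]
opening: 0.0377
```

```bash
python3 - <<'E'
from h import *
t=s2w(.000,-.054)
plan((*t,0.0725),-2.2,-1,step=.035)
s,p,Rt=st();print(w2s(*p[:2]).round(4),s['force'].round(1))
E
```

```text
at 35.25 [ 0.594  -0.0991  0.0749] yaw -2.03 open 0.0377
[-0.0009, 0.0024, -0.0012, -0.2, 0.2, 0.2, -1, 0, 0, 0, 0, 0, 0, -1, 0, 0, 0, 0, 0, 0, -1, 0, 0, 0, 0, 0, 0, -1, 0, 0, 0, 0, 0, 0, -1]
[ 0.0009 -0.0528] [-0.3  0.  -1.3]
```

Request:
carry_out(motion=[0, 0.002, -0.001, -0.2, 0.2, 0.2, -1, 0.003, 0, 0, 0, 0, 0, -1, 0.003, 0, 0, 0, 0, 0, -1, 0.003, 0, 0, 0, 0, 0, -1, 0.003, 0, 0, 0, 0, 0, -1])

```text
t: 35.75
tool_pos: [0.6024, -0.1006, 0.0729]
orientation: [-1.571, 0.039, -0.022]
force: [-18.3, 0.8, 8.4]
opening: 0.0379
```

```bash
python3 - <<'E'
from h import *
s,p,Rt=st();print(p.round(4),w2s(*p[:2]).round(4),s['force'].round(1),yaw_of(Rt))
E
```

```text
[ 0.6024 -0.1006  0.0729] [ 0.0093 -0.054 ] [-18.3   0.8   8.4] -2.257724326167498
```

Request:
carry_out(motion=[-0.001, 0.001, 0, 0, 0, 0, -1, 0, 0.001, 0, 0, 0, 0, -1, 0, 0, 0, 0, 0, 0, 0, 0, 0, 0, 0, 0, 0, 0, 0, 0, 0, 0, 0, 0, 0])

```text
t: 36.25
tool_pos: [0.6039, -0.1012, 0.0739]
orientation: [-1.572, 0.036, -0.026]
force: [0.1, -0.1, -0.7]
opening: 0.0461
```

```bash
python3 - <<'E'
from h import *
s,p,Rt=st();print(p.round(4),w2s(*p[:2]).round(4),s['force'].round(1),yaw_of(Rt),s['opening'])
snap('wrist','w30')
E
```

```text
[ 0.6039 -0.1012  0.0739] [ 0.0108 -0.0545] [ 0.1 -0.1 -0.7] -2.2605084081122073 0.04611536764948974
```

View pics/w30.png

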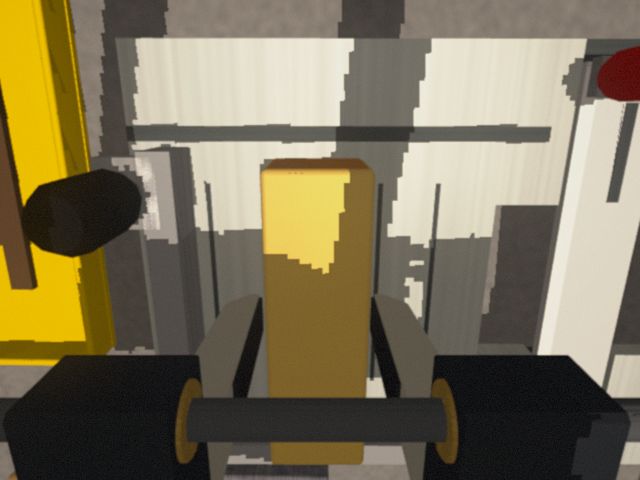

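Request:
carry_out(motion=[0, -0.02, 0, 0, 0, 0, 0.1, 0, -0.03, 0, 0, 0, 0, 0.1, -0.002, -0.01, 0.015, 0, 0, 0, -0.5, -0.002, 0, 0.02, 0, 0, 0, -1, 0, 0, 0.012, 0, 0, 0, -1])

```text
t: 36.8
tool_pos: [0.6018, -0.0523, 0.1345]
orientation: [-1.571, 0.039, -0.028]
force: [-1.1, -0.1, 0.2]
opening: 0.0315
```

```bash
python3 - <<'E'
from h import *
t=s2w(.0055,-.006)
plan((*t,0.072),-2.2,-1,step=.03)
m=cm('wrist');snap('wrist','w31');np.savez('w31.npz',K=m[0],p=m[1],R=m[2])
E
```

```text
at 36.8 [ 0.6018 -0.0523  0.1345] yaw -2.43 open 0.0315
[-0.0003, 0.0209, -0.0001, 0, -0.1, -0.1, -1, -0.0004, 0.0208, -0.0001, 0, -0.1, -0.1, -1, -0.0003, 0.0209, -0, 0, -0, -0.2, -1, 0, 0, 0, 0, 0, 0, -1, 0, 0, 0, 0, 0, 0, -1]
```

View pics/w31.png

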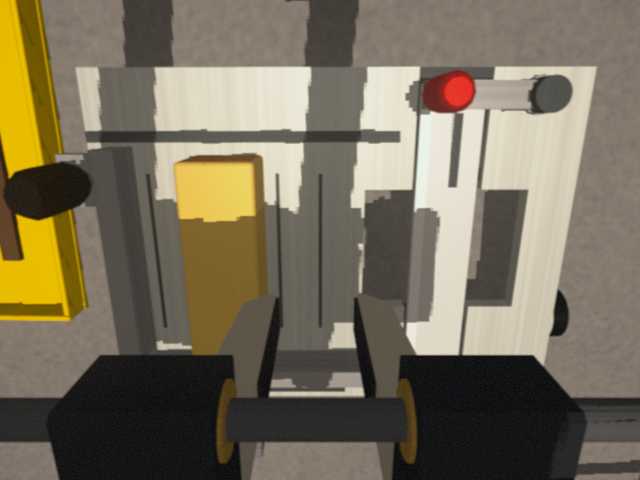

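Request:
carry_out(motion=[0, 0, 0.002, 0, 0, 0, -1, 0, 0.01, 0.002, 0, 0, -0.1, -1, 0, 0.02, 0, 0, 0, -0.1, -1, 0, 0.02, 0, 0, 0, -0.1, -1, 0, 0.01, 0, 0, 0, 0, -1])

```text
t: 37.35
tool_pos: [0.6015, -0.0458, 0.0698]
orientation: [-1.571, 0.032, -0.03]
force: [-0.4, -0.3, 0.4]
opening: 0.0006
```

Request:
carry_out(motion=[0, 0, 0, 0, 0, 0, -1, 0, 0, 0, 0, 0, 0, -1, 0, 0, -0.006, 0, 0, 0, -1, 0, 0, -0.008, 0, 0, 0, -1, 0, 0, -0.008, 0, 0, 0, -1])

```text
t: 37.85
tool_pos: [0.5997, -0.0692, 0.0685]
orientation: [-1.571, 0.034, -0.027]
force: [-0.1, 1.7, -0.3]
opening: 0.0003
```

```bash
python3 - <<'E'
from h import *
s,p,Rt=st();print(p.round(4),w2s(*p[:2]).round(4),s['force'].round(1),yaw_of(Rt),s['opening'])
snap('wrist','w32')
E
```

```text
[ 0.5997 -0.0692  0.0685] [ 0.0054 -0.0227] [-0.1  1.7 -0.3] -2.237281836742911 0.00027631283688052844
```

View pics/w32.png

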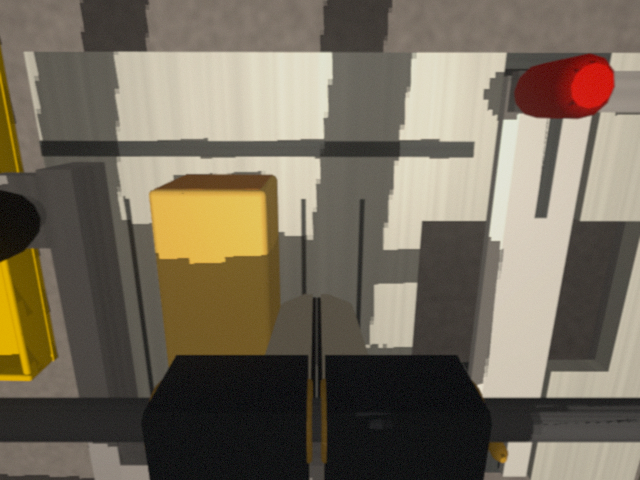

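Request:
carry_out(motion=[0, 0, -0.006, 0, 0, 0, -1, 0, 0, -0.006, 0, 0, 0, -1, 0, 0, -0.005, 0, 0, 0, -1, 0, 0, -0.004, 0, 0, 0, -1, 0, 0, -0.003, 0, 0, 0, -1])

```text
t: 38.4
tool_pos: [0.5991, -0.0961, 0.0702]
orientation: [-1.57, 0.034, -0.029]
force: [-0.6, 3.0, 2.2]
opening: 0.0004
```

```bash
python3 - <<'E'
from h import *
s,p,Rt=st();print(p.round(4),w2s(*p[:2]).round(4),s['force'].round(1),yaw_of(Rt),s['opening'])
snap('wrist','w33')
E
```

```text
[ 0.5991 -0.0961  0.0702] [ 0.0058 -0.0496] [-0.6  3.   2.2] -2.3207331150452033 0.0003966615054871289
```

View pics/w33.png

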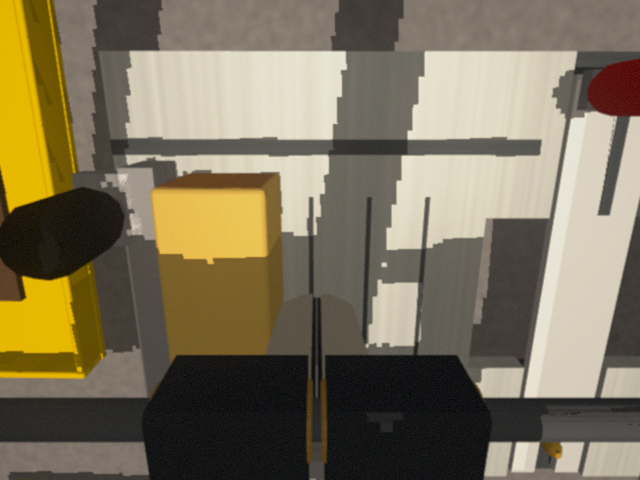

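Near the wall; continue in small steps until force rises.

Request:
carry_out(motion=[0, 0, -0.003, 0, 0, 0, -1, 0, 0, -0.003, 0, 0, 0, -1, 0, 0, -0.003, 0, 0, 0, -1, 0, 0, -0.003, 0, 0, 0, -1, 0, 0, -0.003, 0, 0, 0, -1])

```text
t: 38.95
tool_pos: [0.599, -0.099, 0.0704]
orientation: [-1.551, 0.032, -0.025]
force: [-1.9, 15.5, 5.1]
opening: 0.0002
```

```bash
python3 - <<'E'
from h import *
s,p,Rt=st();print(p.round(4),w2s(*p[:2]).round(4),s['force'].round(1),yaw_of(Rt),s['opening'])
snap('wrist','w34')
E
```

```text
[ 0.599  -0.099   0.0704] [ 0.0058 -0.0525] [-1.9 15.5  5.1] -2.0809552654626535 0.00024257442783399464
```

View pics/w34.png

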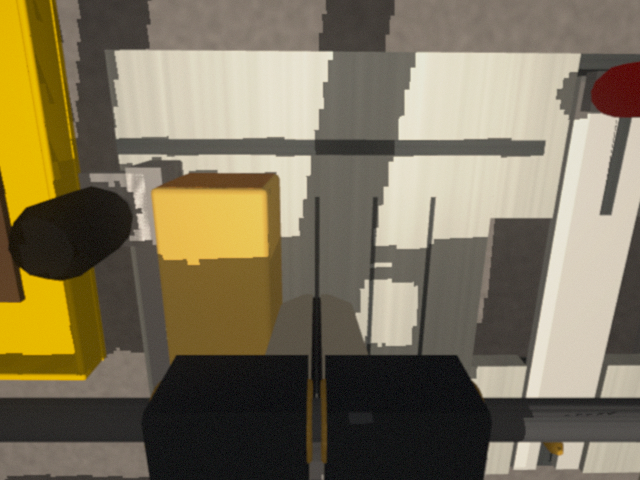

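Request:
carry_out(motion=[0, 0, 0.006, -0.5, 0, 0, -1, 0, -0.02, 0.01, -0.5, 0, 0, -1, 0, -0.04, 0.01, 0, 0, 0, -1, 0, -0.045, 0, 0, 0, 0, -1, 0, -0.03, 0, 0, 0, 0, -1])

```text
t: 39.5
tool_pos: [0.5964, -0.0722, 0.2015]
orientation: [-1.57, 0.042, -0.015]
force: [0.1, 0.4, -0.1]
opening: 0.0004
```

Request:
carry_out(motion=[0.01, -0.04, 0, 0, 0, 0, -0.5, 0.02, -0.02, 0, 0, 0, 0, 0.2, 0.02, 0, 0, 0, 0, 0, 0.2, 0, 0, 0, 0, 0, 0, 0.2, 0, 0, 0, 0, 0, 0, 0.2])

```text
t: 40.0
tool_pos: [0.6513, -0.0763, 0.2708]
orientation: [-1.577, 0.033, -0.025]
force: [-0.3, 0.1, -0.1]
opening: 0.0356
```

```bash
python3 - <<'E'
from h import *
s,p,Rt=st();print(p.round(4),w2s(*p[:2]).round(4),yaw_of(Rt),np.linalg.norm(s['dq']))
m=cm('wrist');snap('wrist','w35');np.savez('w35.npz',K=m[0],p=m[1],R=m[2])
E
```

```text
[ 0.6513 -0.0763  0.2708] [ 0.0573 -0.0278] -2.1213700000997364 0.020341141940789804
```

View pics/w35.png

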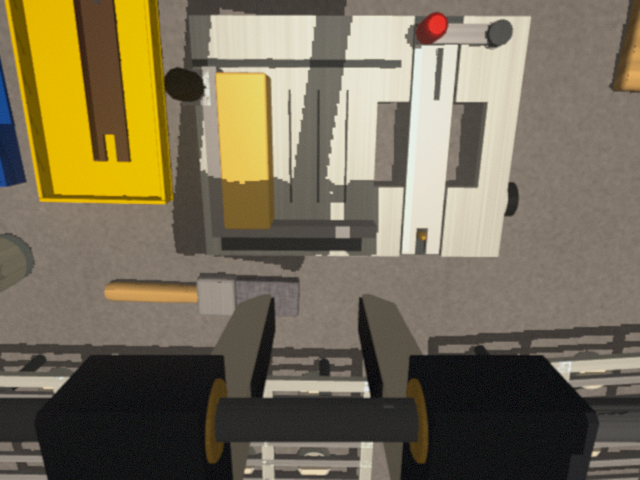

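```bash
python3 - <<'E'
from h import *
im=cv2.imread('pics/w35.png');cv2.imwrite('pics/w35c.png',cv2.resize(im[50:260,180:390],None,fx=2.8,fy=2.8,interpolation=cv2.INTER_CUBIC))
E
```

```text
(no output)
```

View pics/w35c.png

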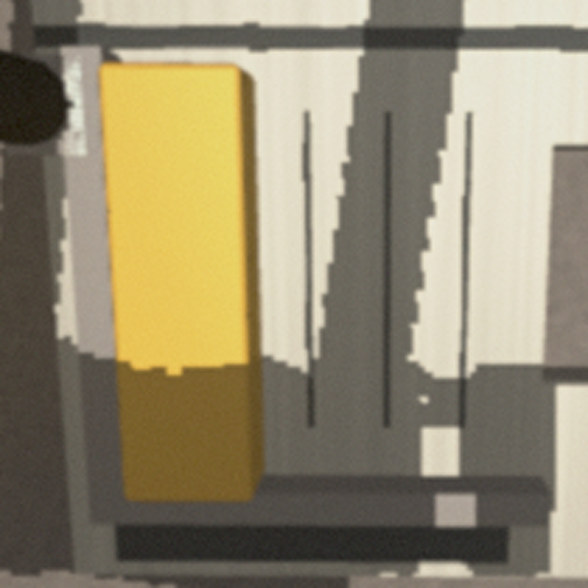

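```bash
python3 - <<'E'
from h import *
z=np.load('w35.npz');m=(z['K'],z['p'],z['R'])
c=lambda q:(np.array(q,float)+.5)/2.8-.5+np.array([180,50])
def sl(q,zz): w=p2w('wrist',c(q),zz,m)[0]; return (w2s(w[0],w[1])*1000).round(1)
print('wall inner',sl((350,495),.071),sl((540,495),.071),'outer',sl((350,523),.071))
print('pusher outer/inner',sl((75,300),.071))
for n,q in [('nl',(101,65)),('nr',(240,65)),('fr',(254,500)),('fl',(126,500))]: print(n,sl(q,.083))
E
```

```text
wall inner [ 66.5 -38.4] [66.3 18.9] outer [ 75.3 -38.5]
pusher outer/inner [   8.8 -117.4]
nl [ -53.3 -102.9]
nr [-53.4 -66.3]
fr [ 65.  -66.1]
fl [  65.2 -103.5]
```

```bash
python3 - <<'E'
from h import *
plan((0.435,0.345,0.23),-2,0.2,step=.043)
E
```

```text
at 40.05 [ 0.651  -0.0762  0.2703] yaw -2.12 open 0.0398
[-0.0193, 0.0033, 0.0344, 0, -0, -0, 0.2, -0.0193, 0.0032, 0.0344, 0, -0, -0, 0.2, -0.0193, 0.0033, 0.0344, 0, -0, -0, 0.2, -0.0193, 0.0032, 0.0344, 0, -0, -0, 0.2, -0.0192, 0.0033, 0.0344, 0, -0, -0, 0.2]
[-0.0193, 0.0032, 0.0345, 0.1, -0, -0, 0.2, -0.0192, 0.0033, 0.0344, 0, -0, -0.1, 0.2, -0.0193, 0.0033, 0.0344, 0.1, -0, -0, 0.2, -0.0193, 0.0033, 0.0345, 0, -0, -0.1, 0.2, -0.0192, 0.0033, 0.0344, 0.1, -0, -0, 0.2]
[-0.0193, 0.0034, 0.0344, 0, -0.1, -0.1, 0.2, -0.0192, 0.0033, 0.0345, 0.1, -0, -0, 0.2, 0, 0, 0, 0, 0, 0, 0.2, 0, 0, 0, 0, 0, 0, 0.2, 0, 0, 0, 0, 0, 0, 0.2]
```

Request:
carry_out(motion=[-0.02, 0.003, 0.038, 0, 0, 0, 0.2, -0.02, 0.003, 0.038, 0, 0, 0, 0.2, -0.02, 0.003, 0.038, 0, 0, 0, 0.2, -0.02, 0.003, 0.038, 0, 0, 0, 0.2, -0.02, 0.003, 0.038, 0, 0, 0, 0.2])

```text
t: 40.55
tool_pos: [0.5518, 0.1163, 0.2482]
orientation: [-1.58, 0.047, -0.027]
force: [0.8, 0.4, -0.1]
opening: 0.0556
```

Request:
carry_out(motion=[-0.02, 0.003, 0.038, 0, 0, 0, 0.2, -0.02, 0.003, 0.038, 0, 0, 0, 0.2, -0.02, 0.003, 0.038, 0, 0, 0, 0.2, -0.02, 0.003, 0.038, 0, 0, 0, 0.2, -0.02, 0.003, 0.035, 0, 0, 0, 0.2])

```text
t: 41.05
tool_pos: [0.4503, 0.3118, 0.2276]
orientation: [-1.584, 0.053, -0.024]
force: [0.1, 0.3, -0.4]
opening: 0.0558
```

Request:
carry_out(motion=[-0.018, 0.003, 0.03, 0, 0, 0, 0.2, -0.004, 0.002, 0.01, 0, 0, 0, 0.2, 0, 0, 0, 0, 0, 0, 0.2, 0, 0, 0, 0, 0, 0, 0.2, 0, 0, 0, 0, 0, 0, 0.2])

```text
t: 41.55
tool_pos: [0.4241, 0.3537, 0.2185]
orientation: [-1.588, 0.052, -0.016]
force: [-0.7, -0.2, -0.0]
opening: 0.056
```

```bash
python3 - <<'E'
from h import *
s,p,Rt=st();print(p.round(4),yaw_of(Rt),np.linalg.norm(s['dq']))
m=cm('wrist');im=snap('wrist','w36');np.savez('w36.npz',K=m[0],p=m[1],R=m[2])
cv2.imwrite('pics/w36c.png',cv2.resize(im[150:340,200:460],None,fx=3,fy=3,interpolation=cv2.INTER_CUBIC))
E
```

```text
[0.4241 0.3537 0.2185] -2.5049148676301436 0.02355694820627765
```

View pics/w36.png

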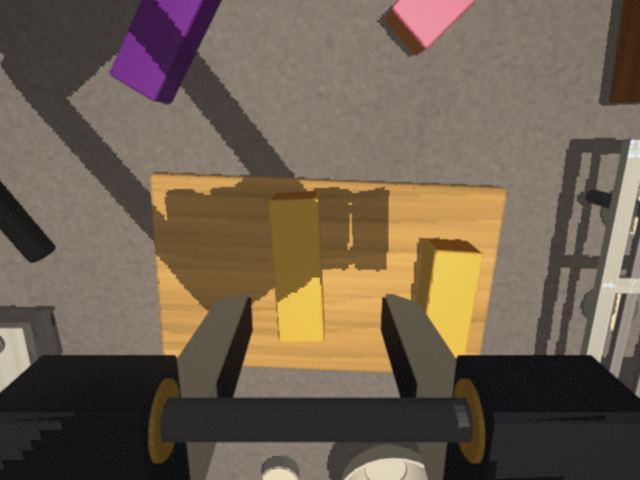

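```bash
python3 - <<'E'
from h import *
z=np.load('w36.npz'); m=(z['K'],z['p'],z['R'])
c,y,l,w,y2=fitbar(np.array([(270,201),(319,200),(324,340),(280,342)])+0.,.053,m);print(c,y,l,w,y2)
plan((c[0],c[1],0.04),y,0.2,step=.04)
E
```

```text
[0.45938418 0.33553159] -0.22114847321993736 0.11751523042130468 0.03663181853093099 179.98610678766207
at 41.6 [0.4243 0.3536 0.2185] yaw -2.53 open 0.0559
[0.008, 0.0356, -0.0027, 0.2, -0.5, -0.3, 0.2, 0.0078, 0.0356, -0.0028, 0.2, -0.4, -0.3, 0.2, 0.0075, 0.0357, -0.003, 0.2, -0.5, -0.2, 0.2, 0.0074, 0.0357, -0.0032, 0.2, -0.4, -0.3, 0.2, 0.0072, 0.0356, -0.0034, 0.2, -0.5, -0.2, 0.2]
```

View pics/w36c.png

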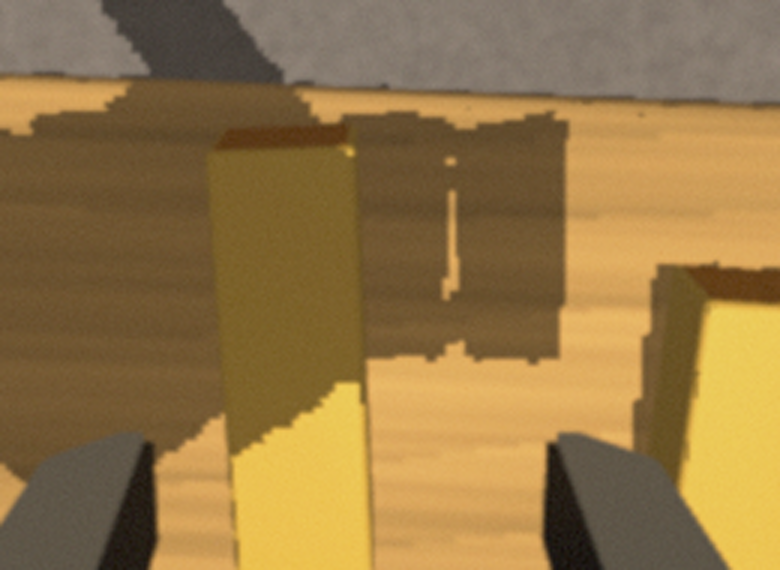

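Request:
carry_out(motion=[0.012, 0.03, -0.006, 0.2, -0.6, -0.3, 0.2, 0.012, 0.035, -0.006, 0.2, -0.6, -0.3, 0.2, 0.008, 0.035, -0.005, 0.2, -0.6, -0.2, 0.2, 0.003, 0.02, 0, 0.2, -0.5, -0.2, 0.2, 0, 0, 0, 0, 0, 0, 0.2])

```text
t: 42.1
tool_pos: [0.4638, 0.3288, 0.098]
orientation: [-1.571, 0.007, -0.01]
force: [-0.5, 1.1, 0.1]
opening: 0.0559
```

```bash
python3 - <<'E'
from h import *
plan((0.4594,.3355,0.041),0,0.2,step=.03)
E
```

```text
at 42.1 [0.4638 0.3288 0.098 ] yaw -0.6 open 0.0559
[-0.0023, 0.0285, 0.0033, 0, -0.3, 0.1, 0.2, -0.0022, 0.0285, 0.0034, 0, -0.3, 0, 0.2, 0, 0, 0, 0, 0, 0, 0.2, 0, 0, 0, 0, 0, 0, 0.2, 0, 0, 0, 0, 0, 0, 0.2]
```

Request:
carry_out(motion=[-0.003, 0.01, 0.004, 0, -0.3, 0, 0.2, -0.001, 0.02, 0.002, 0, -0.3, 0, 0.2, 0, 0.02, 0, 0, 0, 0, 0.2, 0, 0.006, 0, 0, 0, 0, 0.2, 0, 0, 0, 0, 0, 0, 0.2])

```text
t: 42.6
tool_pos: [0.4638, 0.336, 0.0458]
orientation: [-1.567, -0.004, -0.009]
force: [1.1, -0.5, 0.1]
opening: 0.0561
```

```bash
python3 - <<'E'
from h import *
plan((0.4594,.3355,0.041),0,0.2,step=.03)
snap('wrist','w37')
E
```

```text
at 42.6 [0.4638 0.336  0.0458] yaw -0.19 open 0.0561
[-0.0044, 0.0047, -0.0005, -0.2, -0.2, 0.5, 0.2, 0, 0, 0, 0, 0, 0, 0.2, 0, 0, 0, 0, 0, 0, 0.2, 0, 0, 0, 0, 0, 0, 0.2, 0, 0, 0, 0, 0, 0, 0.2]
```

View pics/w37.png

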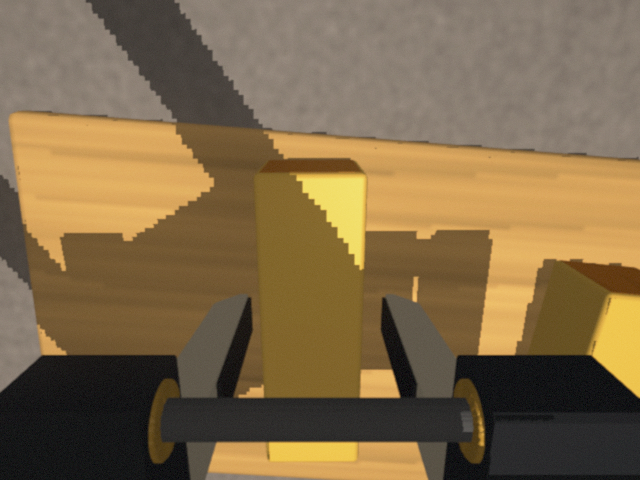

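Request:
carry_out(motion=[-0.004, 0.004, -0.001, -0.2, 0, 0.4, 0.2, 0, 0, 0, 0, 0, 0, 0.2, 0, 0, 0, 0, 0, 0, -1, 0, 0, 0, 0, 0, 0, -1, 0, 0, 0, 0, 0, 0, -1], squeeze=30)

```text
t: 43.15
tool_pos: [0.462, 0.3366, 0.0463]
orientation: [-1.568, -0.003, -0.008]
force: [1.4, -0.3, -1.5]
opening: 0.0377
```

Request:
carry_out(motion=[0, 0, 0, 0, 0, 0, -1, 0, -0.005, 0, 0, 0, 0, -1, 0, -0.02, 0, 0, 0, 0, -1, 0, -0.03, -0.01, 0, 0, 0, -1, 0.005, -0.035, -0.02, 0, 0.2, 0, -1])

```text
t: 43.65
tool_pos: [0.4612, 0.3048, 0.1322]
orientation: [-1.573, 0.008, 0.001]
force: [0.1, -0.8, -1.3]
opening: 0.0378
```

```bash
python3 - <<'E'
from h import *
t=s2w(.0,-.015)
print(t);plan((*t,0.17),-2.2,-1,step=.04)
m=cm('wrist');snap('wrist','w38')
E
```

```text
[ 0.59461895 -0.06128874]
at 43.65 [0.4612 0.3048 0.1322] yaw -0.25 open 0.0378
[0.0135, -0.0038, -0.0366, 0, 0.2, -0, -1, 0.0136, -0.0037, -0.0365, 0, 0.2, -0, -1, 0.0137, -0.0038, -0.0365, 0, 0.2, -0, -1, 0.0139, -0.0037, -0.0364, 0, 0.2, -0, -1, 0.014, -0.0038, -0.0364, 0, 0.2, -0, -1]
[0.0141, -0.0037, -0.0363, 0, 0.2, -0.1, -1, 0.0143, -0.0037, -0.0363, 0, 0.2, -0, -1, 0.0144, -0.0037, -0.0362, 0.1, 0.2, -0.1, -1, 0.0145, -0.0038, -0.0361, 0, 0.2, -0, -1, 0.0146, -0.0038, -0.0361, 0.1, 0.1, -0.1, -1]
```

View pics/w38.png

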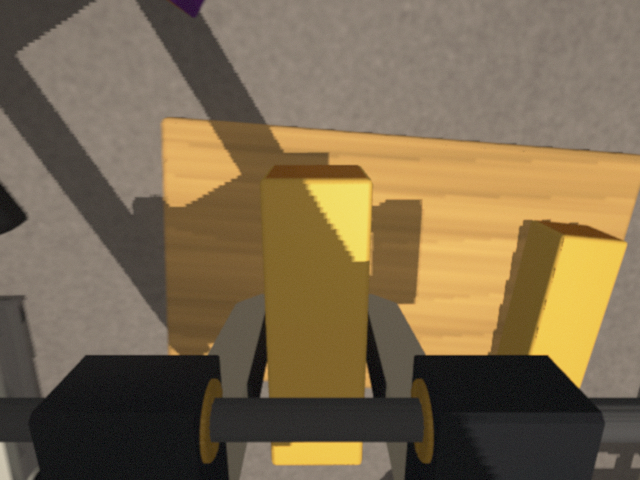

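Request:
carry_out(motion=[0.014, -0.01, -0.036, 0, 0.2, 0, -1, 0.015, -0.006, -0.038, 0, 0.2, 0, -1, 0.015, -0.003, -0.038, 0, 0.2, 0, -1, 0.015, -0.002, -0.038, 0, 0.2, 0, -1, 0.015, -0.002, -0.038, 0, 0.2, 0, -1])

```text
t: 44.2
tool_pos: [0.5399, 0.113, 0.1698]
orientation: [-1.567, 0.004, -0.022]
force: [1.2, 0.8, -1.6]
opening: 0.0379
```

Request:
carry_out(motion=[0.015, 0, -0.038, 0, 0.2, 0, -1, 0.015, 0, -0.037, 0, 0.2, 0, -1, 0.014, 0, -0.035, 0, 0.2, 0, -1, 0.01, 0, -0.025, 0, 0.2, 0, -1, 0.004, 0, -0.01, 0, 0.1, 0, -1])

```text
t: 44.7
tool_pos: [0.5971, -0.0439, 0.1724]
orientation: [-1.568, 0.018, -0.041]
force: [-0.1, 0.0, -2.0]
opening: 0.0378
```

```bash
python3 - <<'E'
from h import *
t=s2w(.0,-.015)
plan((*t,0.10),-2.2,-1,step=.04)
E
```

```text
at 44.7 [ 0.5971 -0.0439  0.1724] yaw -2.15 open 0.0378
[-0.0014, 0.0361, -0.0089, -0.1, 0, 0.4, -1, -0.0012, 0.0362, -0.0088, -0.1, 0.1, 0.4, -1, 0, 0, 0, 0, 0, 0, -1, 0, 0, 0, 0, 0, 0, -1, 0, 0, 0, 0, 0, 0, -1]
```

Request:
carry_out(motion=[-0.001, 0.01, -0.008, 0, 0, 0.3, -1, -0.001, 0.025, -0.007, 0, 0, 0.3, -1, 0, 0.025, -0.003, 0, 0, 0.2, -1, 0, 0.01, 0, 0, 0, 0, -1, 0, 0, 0, 0, 0, 0, -1])

```text
t: 45.2
tool_pos: [0.5938, -0.0608, 0.0989]
orientation: [-1.566, 0.03, -0.028]
force: [0.6, 0.6, -1.4]
opening: 0.0378
```

```bash
python3 - <<'E'
from h import *
t=s2w(.001,-.015)
plan((*t,0.079),-2.2,-1,step=.04)
s,p,Rt=st();print(w2s(*p[:2]).round(4))
E
```

```text
at 45.2 [ 0.5938 -0.0608  0.0989] yaw -2.13 open 0.0378
[0.0019, 0.0198, -0.0006, -0.3, 0.1, -0.1, -1, 0, 0, 0, 0, 0, 0, -1, 0, 0, 0, 0, 0, 0, -1, 0, 0, 0, 0, 0, 0, -1, 0, 0, 0, 0, 0, 0, -1]
[-0.0009 -0.0145]
```

Request:
carry_out(motion=[0, 0.012, 0, -0.3, 0, 0, -1, 0, 0.008, 0, 0, 0, 0, -1, 0.002, 0.001, 0, 0, 0, 0, -1, 0.003, 0, 0, 0, 0, 0, -1, 0.003, 0, 0, 0, 0, 0, -1])

```text
t: 45.7
tool_pos: [0.6031, -0.0589, 0.0787]
orientation: [-1.572, 0.026, -0.028]
force: [-13.7, 2.6, 2.1]
opening: 0.0378
```

```bash
python3 - <<'E'
from h import *
s,p,Rt=st();print(p.round(4),w2s(*p[:2]).round(4),s['force'].round(1),yaw_of(Rt))
E
```

```text
[ 0.6031 -0.0589  0.0787] [ 0.0084 -0.0123] [-13.7   2.6   2.1] -1.9724345529609781
```

Contact with the back wall. Lower ~2 mm and release.

Request:
carry_out(motion=[-0.001, 0.002, -0.002, 0, 0.2, 0, -1, 0, 0.001, 0, 0, 0, 0, -1, 0, 0, 0, 0, 0, 0, 0, 0, 0, 0, 0, 0, 0, 0, 0, 0, 0, 0, 0, 0, 0])

```text
t: 46.2
tool_pos: [0.6043, -0.0616, 0.078]
orientation: [-1.573, 0.026, -0.034]
force: [-0.2, 0.3, 0.3]
opening: 0.0461
```

```bash
python3 - <<'E'
from h import *
s,p,Rt=st();print(p.round(4),w2s(*p[:2]).round(4),s['force'].round(1),yaw_of(Rt),s['opening'])
snap('wrist','w39')
E
```

```text
[ 0.6043 -0.0616  0.078 ] [ 0.0097 -0.0149] [-0.2  0.3  0.3] -2.2056992161034317 0.046066575649622576
```

View pics/w39.png

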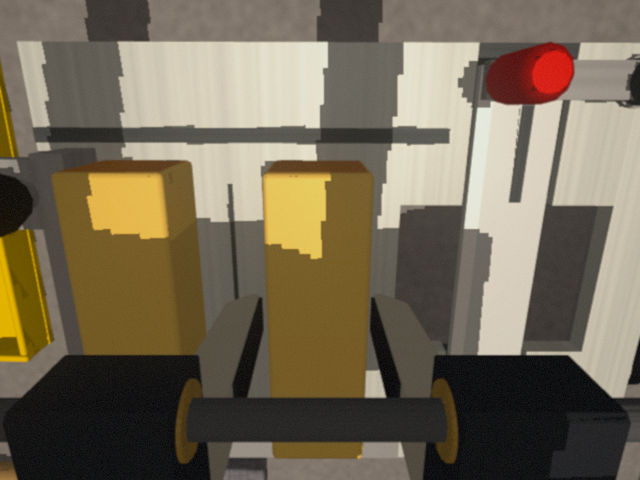

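Request:
carry_out(motion=[0, -0.02, 0, 0, 0, 0, 0.1, 0, -0.03, 0, 0, 0, 0, 0.1, -0.002, -0.01, 0.015, 0, 0, 0, -0.5, -0.002, 0, 0.02, 0, 0, 0, -1, 0, 0, 0.012, 0, 0, 0, -1])

```text
t: 46.75
tool_pos: [0.6018, -0.0127, 0.1396]
orientation: [-1.572, 0.028, -0.037]
force: [-0.5, -0.1, -0.8]
opening: 0.0313
```

Request:
carry_out(motion=[0, 0, 0, 0, 0, 0, -1, 0, 0.01, 0, 0, 0, 0, -1, 0, 0.02, 0, 0, 0, 0, -1, 0, 0.02, 0, 0, 0, 0, -1, 0, 0.006, 0, 0, 0, 0, -1])

```text
t: 47.25
tool_pos: [0.6014, -0.0109, 0.0788]
orientation: [-1.572, 0.026, -0.034]
force: [-1.1, 0.7, -0.8]
opening: 0.0006
```

```bash
python3 - <<'E'
from h import *
s,p,Rt=st();print(p.round(4),w2s(*p[:2]).round(4),s['force'].round(1),yaw_of(Rt),s['opening'])
snap('wrist','w40')
E
```

```text
[ 0.6014 -0.0109  0.0788] [0.0049 0.0356] [-1.1  0.7 -0.8] -2.175109618887714 0.0005875789552005587
```

View pics/w40.png

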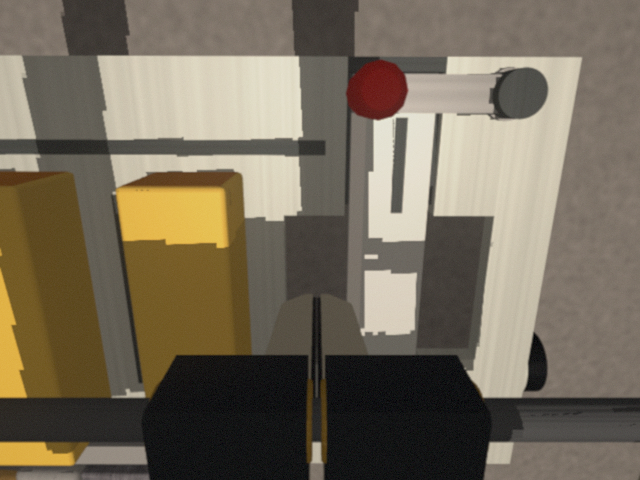

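Request:
carry_out(motion=[0, 0.006, -0.008, 0, 0, 0, -1, 0, 0.002, -0.008, 0, 0, 0, -1, 0, 0, -0.006, 0, 0, 0, -1, 0, 0, -0.006, 0, 0, 0, -1, 0, 0, -0.006, 0, 0, 0, -1])

```text
t: 47.8
tool_pos: [0.6004, -0.0477, 0.0712]
orientation: [-1.571, 0.026, -0.034]
force: [-1.1, 2.2, 1.0]
opening: 0.0003
```

Request:
carry_out(motion=[0, 0, -0.005, 0, 0, 0, -1, 0, 0, -0.004, 0, 0, 0, -1, 0, 0, -0.003, 0, 0, 0, -1, 0, 0, -0.003, 0, 0, 0, -1, 0, 0, -0.003, 0, 0, 0, -1])

```text
t: 48.3
tool_pos: [0.6004, -0.0611, 0.0723]
orientation: [-1.56, 0.025, -0.035]
force: [-0.1, 15.3, 1.7]
opening: 0.0002
```

```bash
python3 - <<'E'
from h import *
s,p,Rt=st();print(p.round(4),w2s(*p[:2]).round(4),s['force'].round(1),yaw_of(Rt),s['opening'])
E
```

```text
[ 0.6004 -0.0611  0.0723] [ 0.0057 -0.0146] [-0.1 15.3  1.7] -2.1938834372085436 0.0001906195466840923
```

Request:
carry_out(motion=[0, 0, 0.006, -0.5, 0, 0, -1, 0, -0.02, 0.008, 0, 0, 0, -1, 0, -0.04, 0.005, 0, 0, 0, -1, 0, -0.045, 0.01, 0, 0, 0, -0.5, 0, -0.03, 0.02, 0, 0, 0, 0.2])

```text
t: 48.8
tool_pos: [0.5976, -0.0122, 0.2046]
orientation: [-1.571, 0.035, -0.028]
force: [0.9, -0.9, 0.1]
opening: 0.0121
```

```bash
python3 - <<'E'
from h import *
plan((0.475,0.445,0.22),-5,0.2,step=.045)
snap('wrist','w41')
E
```

```text
at 48.8 [ 0.5976 -0.0122  0.2046] yaw -2.31 open 0.0121
[-0.0128, -0.0013, 0.0411, 0, 0.2, -0, 0.2, -0.013, -0.0013, 0.041, 0, 0.2, -0, 0.2, -0.0131, -0.0014, 0.041, 0, 0.3, -0, 0.2, -0.0133, -0.0013, 0.0409, 0, 0.2, -0, 0.2, -0.0135, -0.0014, 0.0409, 0, 0.3, -0, 0.2]
[-0.0137, -0.0013, 0.0408, 0, 0.2, -0, 0.2, -0.0138, -0.0014, 0.0407, 0, 0.3, -0.1, 0.2, -0.014, -0.0014, 0.0407, 0, 0.2, -0, 0.2, -0.0142, -0.0014, 0.0406, 0, 0.3, -0.1, 0.2, -0.0143, -0.0014, 0.0406, 0, 0.2, -0, 0.2]
[-0.0145, -0.0013, 0.0405, 0, 0.3, -0.1, 0.2, 0, 0, 0, 0, 0, 0, 0.2, 0, 0, 0, 0, 0, 0, 0.2, 0, 0, 0, 0, 0, 0, 0.2, 0, 0, 0, 0, 0, 0, 0.2]
```

View pics/w41.png

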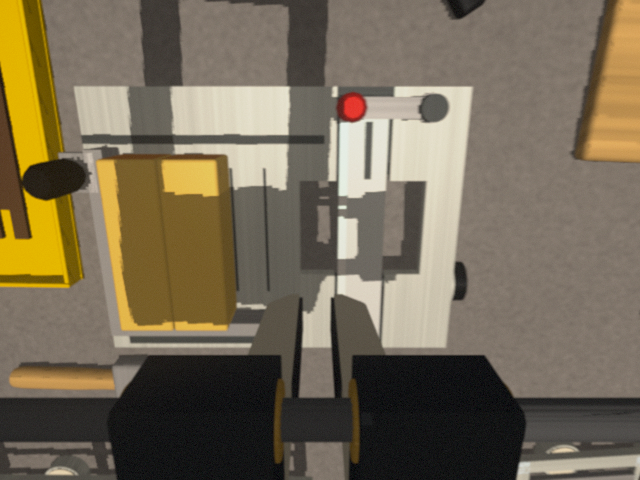

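Two bars sit flush and side by side, far ends near row 330. On to the third.

Request:
carry_out(motion=[-0.013, -0.002, 0.04, 0, 0.2, 0, 0.2, -0.013, -0.002, 0.042, 0, 0.2, 0, 0.2, -0.013, -0.002, 0.042, 0, 0.2, 0, 0.2, -0.013, -0.001, 0.042, 0, 0.2, 0, 0.2, -0.013, -0.001, 0.042, 0, 0.2, 0, 0.2])

```text
t: 49.35
tool_pos: [0.5476, 0.2032, 0.2229]
orientation: [-1.573, 0.039, -0.063]
force: [1.4, 1.5, 0.1]
opening: 0.0541
```

Request:
carry_out(motion=[-0.014, -0.001, 0.042, 0, 0.2, 0, 0.2, -0.014, -0.001, 0.042, 0, 0.2, 0, 0.2, -0.014, -0.001, 0.042, 0, 0.2, 0, 0.2, -0.014, -0.001, 0.042, 0, 0.2, 0, 0.2, -0.012, 0, 0.035, 0, 0.2, 0, 0.2])

```text
t: 49.85
tool_pos: [0.4918, 0.4191, 0.2259]
orientation: [-1.573, 0.048, -0.082]
force: [1.3, -0.8, -0.5]
opening: 0.0555
```

Request:
carry_out(motion=[-0.008, 0, 0.02, 0, 0.2, 0, 0.2, 0, 0, 0.005, 0, 0, 0, 0.2, 0, 0, 0, 0, 0, 0, 0.2, 0, 0, 0, 0, 0, 0, 0.2, 0, 0, 0, 0, 0, 0, 0.2])

```text
t: 50.35
tool_pos: [0.4846, 0.4482, 0.2244]
orientation: [-1.575, 0.046, -0.082]
force: [-0.9, 0.5, 0.3]
opening: 0.0554
```

```bash
python3 - <<'E'
from h import *
s,p,Rt=st();print(p.round(4),yaw_of(Rt),np.linalg.norm(s['dq']))
m=cm('wrist');im=snap('wrist','w42');np.savez('w42.npz',K=m[0],p=m[1],R=m[2])
E
```

```text
[0.4846 0.4482 0.2244] -4.655524951097964 0.01866361649280522
```

View pics/w42.png

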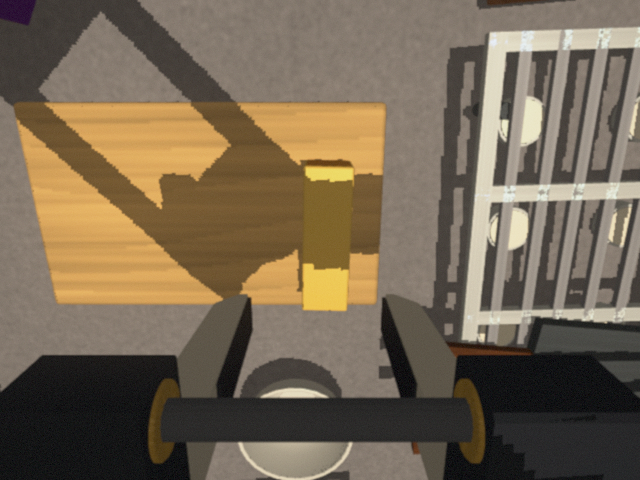

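```bash
python3 - <<'E'
from h import *
z=np.load('w42.npz'); m=(z['K'],z['p'],z['R'])
c,y,l,w,y2=fitbar(np.array([(304,166),(354,167),(347,311),(304,309)])+0.,.053,m);print(c,y,l,w,y2)
plan((c[0],c[1],0.045),y,0.2,step=.04)
E
```

```text
[0.5047114  0.45496486] -5.4503997786156635 0.11869325456368918 0.03644019730687023 173.43159973612867
at 50.4 [0.4847 0.4481 0.2244] yaw -4.67 open 0.0556
[0.0031, 0.036, 0.0018, 0, 0.2, 0.3, 0.2, 0.0032, 0.0359, 0.0019, 0.1, 0.1, 0.3, 0.2, 0.0034, 0.0359, 0.0018, 0, 0.2, 0.2, 0.2, 0.0035, 0.0359, 0.0018, 0.1, 0.1, 0.3, 0.2, 0.0038, 0.0359, 0.0018, 0, 0.2, 0.2, 0.2]
```

Request:
carry_out(motion=[0.006, 0.03, 0.003, 0, 0.2, 0.3, 0.2, 0.006, 0.035, 0.003, 0, 0.2, 0.3, 0.2, 0.004, 0.035, 0.002, 0, 0.2, 0.2, 0.2, 0.002, 0.02, 0, 0, 0.1, 0.2, 0.2, 0, 0, 0, 0, 0, 0, 0.2])

```text
t: 50.9
tool_pos: [0.511, 0.4498, 0.105]
orientation: [-1.57, 0.072, -0.088]
force: [-0.6, -0.6, -0.1]
opening: 0.0561
```

```bash
python3 - <<'E'
from h import *
plan((0.5047,.455,0.044),-5.8,0.2,step=.03)
E
```

```text
at 50.9 [0.511  0.4498 0.105 ] yaw -5.82 open 0.0561
[-0.0025, 0.0203, 0.0015, -0, -0, 0.2, 0.2, -0.0024, 0.0203, 0.0015, -0, -0, 0.2, 0.2, -0.0023, 0.0204, 0.0015, -0, -0, 0.2, 0.2, 0, 0, 0, 0, 0, 0, 0.2, 0, 0, 0, 0, 0, 0, 0.2]
```

Request:
carry_out(motion=[-0.003, 0.012, 0.003, 0, 0, 0.2, 0.2, -0.002, 0.022, 0.001, 0, 0, 0.2, 0.2, -0.001, 0.02, 0, 0, 0, 0.1, 0.2, 0, 0.006, 0, 0, 0, 0, 0.2, 0, 0, 0, 0, 0, 0, 0.2])

```text
t: 51.4
tool_pos: [0.509, 0.4553, 0.0489]
orientation: [-1.564, 0.076, -0.088]
force: [-0.2, 0.5, 0.8]
opening: 0.0559
```

```bash
python3 - <<'E'
from h import *
plan((0.5047,.455,0.044),-5.8,0.2,step=.03)
snap('wrist','w43')
E
```

```text
at 51.4 [0.509  0.4553 0.0489] yaw -5.98 open 0.0559
[-0.0043, 0.0048, -0.0007, -0.3, -0.2, 0.4, 0.2, 0, 0, 0, 0, 0, 0, 0.2, 0, 0, 0, 0, 0, 0, 0.2, 0, 0, 0, 0, 0, 0, 0.2, 0, 0, 0, 0, 0, 0, 0.2]
```

View pics/w43.png

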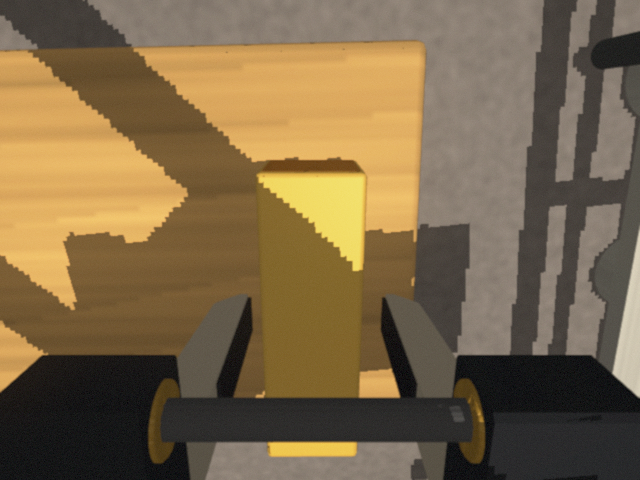

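Request:
carry_out(motion=[-0.004, 0.004, -0.001, -0.2, 0, 0.4, 0.2, 0, 0, 0, 0, 0, 0, 0.2, 0, 0, 0, 0, 0, 0, -1, 0, 0, 0, 0, 0, 0, -1, 0, 0, 0, 0, 0, 0, -1])

```text
t: 51.95
tool_pos: [0.5071, 0.4567, 0.0503]
orientation: [-1.562, 0.077, -0.086]
force: [-0.7, -0.1, -0.9]
opening: 0.0381
```

Request:
carry_out(motion=[0, 0, 0, 0, 0, 0, -1, 0, -0.005, 0, 0, 0, 0, -1, 0, -0.02, 0, 0, 0, 0, -1, 0, -0.03, -0.01, 0, -0.2, 0, -1, 0.003, -0.035, -0.02, 0, -0.2, 0, -1])

```text
t: 52.45
tool_pos: [0.5017, 0.4241, 0.1345]
orientation: [-1.571, 0.079, -0.07]
force: [1.3, -0.4, -0.5]
opening: 0.0376
```

```bash
python3 - <<'E'
from h import *
t=s2w(.0,.024)
print(t);plan((*t,0.17),-2.2,-1,step=.042)
m=cm('wrist');snap('wrist','w44')
E
```

```text
[ 0.59612968 -0.02231801]
at 52.45 [0.5017 0.4241 0.1345] yaw -5.44 open 0.0376
[0.0124, -0.0032, -0.0396, 0, -0.3, -0, -1, 0.0122, -0.0032, -0.0397, 0, -0.3, -0, -1, 0.012, -0.0032, -0.0397, 0, -0.3, -0, -1, 0.0117, -0.0032, -0.0398, 0, -0.3, -0, -1, 0.0115, -0.0032, -0.0398, 0, -0.3, -0, -1]
[0.0113, -0.0032, -0.0399, 0, -0.3, -0.1, -1, 0.0111, -0.0032, -0.04, 0, -0.3, -0, -1, 0.0109, -0.0032, -0.04, 0, -0.3, -0.1, -1, 0.0108, -0.0032, -0.0401, 0, -0.3, -0, -1, 0.0105, -0.0033, -0.0401, 0, -0.3, -0.1, -1]
[0.0104, -0.0032, -0.0402, 0.1, -0.2, -0, -1, 0, 0, 0, 0, 0, 0, -1, 0, 0, 0, 0, 0, 0, -1, 0, 0, 0, 0, 0, 0, -1, 0, 0, 0, 0, 0, 0, -1]
```

View pics/w44.png

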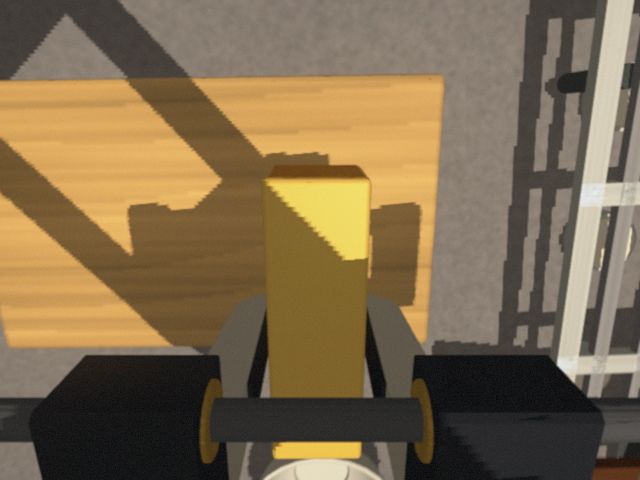

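Request:
carry_out(motion=[0.012, -0.008, -0.038, 0, -0.3, 0, -1, 0.012, -0.005, -0.04, 0, -0.3, 0, -1, 0.012, -0.003, -0.041, 0, -0.3, 0, -1, 0.012, -0.003, -0.041, 0, -0.3, 0, -1, 0.012, -0.002, -0.041, 0, -0.3, 0, -1])

```text
t: 53.0
tool_pos: [0.5497, 0.2164, 0.1695]
orientation: [-1.562, 0.041, -0.056]
force: [-0.1, -0.5, -1.4]
opening: 0.0377
```

Request:
carry_out(motion=[0.012, -0.002, -0.041, 0, -0.3, 0, -1, 0.012, -0.002, -0.041, 0, -0.3, 0, -1, 0.012, -0.002, -0.04, 0, -0.3, 0, -1, 0.01, 0, -0.035, 0, -0.3, 0, -1, 0.006, 0, -0.02, 0, -0.3, 0, -1])

```text
t: 53.5
tool_pos: [0.5935, 0.0263, 0.1776]
orientation: [-1.564, 0.019, -0.039]
force: [-0.6, -0.1, -0.8]
opening: 0.0377
```

```bash
python3 - <<'E'
from h import *
t=s2w(-.001,.023)
plan((*t,0.104),-2.2,-1,step=.042)
E
```

```text
at 53.5 [0.5935 0.0263 0.1776] yaw -2.12 open 0.0377
[0.0008, 0.0244, -0.0167, -0.1, 0, 0.2, -1, 0.0009, 0.0245, -0.0166, -0.2, 0, 0.3, -1, 0.0011, 0.0245, -0.0166, -0.1, 0.1, 0.2, -1, 0, 0, 0, 0, 0, 0, -1, 0, 0, 0, 0, 0, 0, -1]
```

Request:
carry_out(motion=[0, 0.01, -0.02, 0, 0, 0.3, -1, 0, 0.02, -0.015, 0, 0, 0.3, -1, 0, 0.02, -0.008, 0, 0, 0.2, -1, 0, 0.012, 0, 0, 0, 0, -1, 0, 0, 0, 0, 0, 0, -1])

```text
t: 54.0
tool_pos: [0.5938, -0.0226, 0.1162]
orientation: [-1.564, 0.031, -0.036]
force: [0.3, 0.3, -2.3]
opening: 0.0381
```

```bash
python3 - <<'E'
from h import *
t=s2w(.001,.023)
plan((*t,0.083),-2.2,-1,step=.042)
s,p,Rt=st();print(w2s(*p[:2]).round(4))
snap('wrist','w45')
E
```

```text
at 54.0 [ 0.5938 -0.0226  0.1162] yaw -2.46 open 0.0381
[0.0032, 0.0332, -0.0008, -0.4, -0.3, 0.2, -1, 0, 0, 0, 0, 0, 0, -1, 0, 0, 0, 0, 0, 0, -1, 0, 0, 0, 0, 0, 0, -1, 0, 0, 0, 0, 0, 0, -1]
[-0.0023  0.0236]
```

View pics/w45.png

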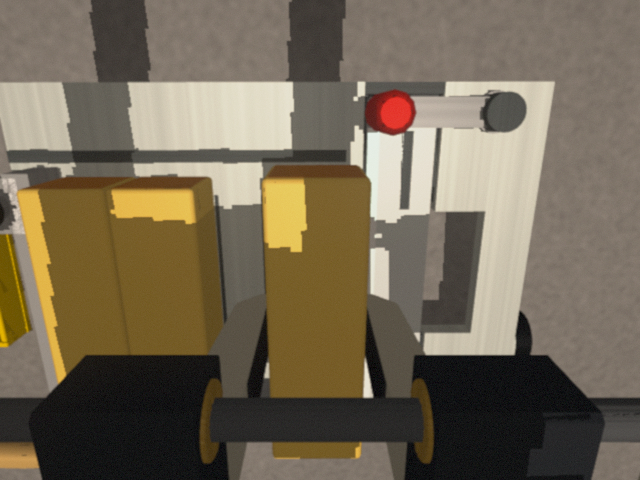

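Request:
carry_out(motion=[0, 0.014, 0, -0.3, -0.2, 0.1, -1, 0, 0.014, 0, 0, 0, 0, -1, 0.001, 0.006, 0, 0, 0, 0, -1, 0.003, 0, 0, 0, 0, 0, -1, 0.003, 0, 0, 0, 0, 0, -1])

```text
t: 54.55
tool_pos: [0.6031, -0.0203, 0.0828]
orientation: [-1.57, 0.024, -0.032]
force: [-0.3, -0.1, -1.5]
opening: 0.0377
```

```bash
python3 - <<'E'
from h import *
s,p,Rt=st();print(p.round(4),w2s(*p[:2]).round(4),s['force'].round(1),yaw_of(Rt))
E
```

```text
[ 0.6031 -0.0203  0.0828] [0.0069 0.0262] [-0.3 -0.1 -1.5] -2.046546880202469
```

Request:
carry_out(motion=[0.0025, 0, -0.002, 0, 0.1, 0, -1, 0.0025, 0, 0, 0, 0, 0, -1, 0.0025, 0, 0, 0, 0, 0, -1, 0, 0.002, 0, 0, 0, 0, -1, 0, 0.001, 0, 0, 0, 0, -1])

```text
t: 55.05
tool_pos: [0.6046, -0.0208, 0.0802]
orientation: [-1.567, 0.038, -0.019]
force: [-7.0, 1.2, 6.5]
opening: 0.038
```

```bash
python3 - <<'E'
from h import *
s,p,Rt=st();print(p.round(4),w2s(*p[:2]).round(4),s['force'].round(1),yaw_of(Rt))
E
```

```text
[ 0.6046 -0.0208  0.0802] [0.0084 0.0258] [-7.   1.2  6.5] -2.0966558525962635
```

Contact with wall and deck. Release, go over, push.

Request:
carry_out(motion=[0, 0, 0, 0, 0, 0, 0, 0, 0, 0, 0, 0, 0, 0, 0, 0, 0, 0, 0, 0, 0, 0, -0.02, 0, 0, 0, 0, 0, 0, -0.03, 0, 0, 0, 0, 0])

```text
t: 55.55
tool_pos: [0.6044, -0.0211, 0.1283]
orientation: [-1.567, 0.041, -0.017]
force: [1.0, 0.3, 0.6]
opening: 0.0463
```

Request:
carry_out(motion=[-0.002, -0.01, 0.015, 0, 0, 0, -0.5, -0.002, 0, 0.02, 0, 0, 0, -1, 0, 0, 0.012, 0, 0, 0, -1, 0, 0, 0, 0, 0, 0, -1, 0, 0, 0, 0, 0, 0, -1])

```text
t: 56.05
tool_pos: [0.6054, 0.0298, 0.1432]
orientation: [-1.567, 0.034, -0.024]
force: [-0.3, 0.4, -0.7]
opening: 0.0112
```

```bash
python3 - <<'E'
from h import *
s,p,Rt=st();print(p.round(4),w2s(*p[:2]).round(4),s['force'].round(1),yaw_of(Rt),s['opening'])
snap('wrist','w46')
E
```

```text
[0.6054 0.0298 0.1432] [0.0072 0.0764] [-0.3  0.4 -0.7] -2.1039970062104323 0.011212291858927966
```

View pics/w46.png

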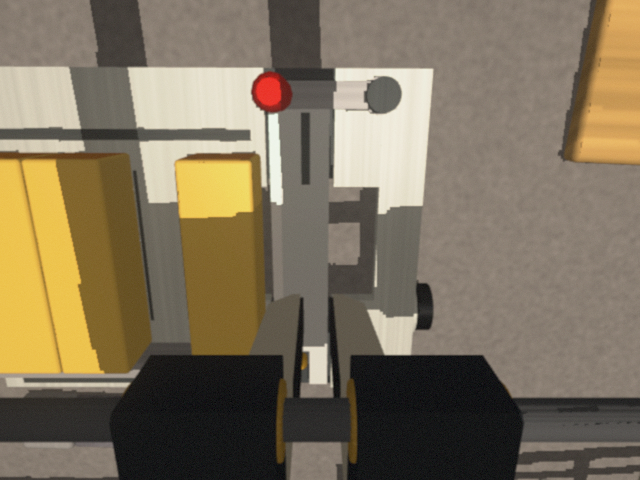

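Request:
carry_out(motion=[-0.001, 0.015, 0, 0, 0, 0, -1, 0, 0.025, 0, 0, 0, 0, -1, 0, 0.022, 0, 0, 0, 0, -1, 0, 0.008, 0, 0, 0, 0, -1, 0, 0, -0.002, 0, 0, 0, -1])

```text
t: 56.6
tool_pos: [0.6018, 0.0256, 0.0657]
orientation: [-1.567, 0.039, -0.023]
force: [-1.1, -0.1, -0.6]
opening: 0.0001
```

```bash
python3 - <<'E'
from h import *
s,p,Rt=st();print(p.round(4),w2s(*p[:2]).round(4),s['force'].round(1),yaw_of(Rt),s['opening'])
E
```

```text
[0.6018 0.0256 0.0657] [0.0038 0.0721] [-1.1 -0.1 -0.6] -2.258355694683818 0.000135777697870966
```

Request:
carry_out(motion=[0.001, -0.004, -0.004, 0, 0, 0, -1, 0.001, -0.001, -0.007, 0, 0, 0, -1, 0, 0, -0.007, 0, 0, 0, -1, 0, 0, -0.006, 0, 0, 0, -1, 0, 0, -0.006, 0, 0, 0, -1])

```text
t: 57.1
tool_pos: [0.6042, -0.007, 0.0739]
orientation: [-1.567, 0.037, -0.026]
force: [-1.5, 0.5, -0.1]
opening: 0.0002
```

Request:
carry_out(motion=[0, 0, -0.005, 0, 0, 0, -1, 0, 0, -0.005, 0, 0, 0, -1, 0, 0, -0.003, 0, 0, 0, -1, 0, 0, -0.003, 0, 0, 0, -1, 0, 0, -0.003, 0, 0, 0, -1])

```text
t: 57.6
tool_pos: [0.6037, -0.0232, 0.0741]
orientation: [-1.558, 0.036, -0.027]
force: [1.9, 19.7, -0.2]
opening: 0.0006
```

```bash
python3 - <<'E'
from h import *
s,p,Rt=st();print(p.round(4),w2s(*p[:2]).round(4),s['force'].round(1),yaw_of(Rt),s['opening'])
E
```

```text
[ 0.6037 -0.0232  0.0741] [0.0076 0.0234] [ 1.9 19.7 -0.2] -2.288324901797501 0.0006492866104243096
```

Request:
carry_out(motion=[0, 0, 0.006, -0.5, 0, 0, -1, 0, -0.02, 0.006, 0, 0, 0, -1, 0, -0.04, -0.01, 0, 0, 0, -1, 0.005, -0.045, -0.02, 0, 0, 0, -1, 0.015, -0.045, -0.025, 0, 0, 0, -1])

```text
t: 58.1
tool_pos: [0.6171, -0.0633, 0.2164]
orientation: [-1.566, 0.045, -0.01]
force: [1.7, -0.3, 0.5]
opening: 0.0005
```

Request:
carry_out(motion=[0.02, -0.04, -0.025, 0, 0, 0, -1, 0.005, 0, -0.005, 0, 0, 0, -1, 0, 0, 0, 0, 0, 0, -1, 0, 0, 0, 0, 0, 0, -1, 0, 0, 0, 0, 0, 0, -1])

```text
t: 58.6
tool_pos: [0.6452, -0.0981, 0.2633]
orientation: [-1.572, 0.038, -0.021]
force: [0.1, 0.0, -0.7]
opening: 0.0002
```

```bash
python3 - <<'E'
from h import *
s,p,Rt=st();print(p.round(4),w2s(*p[:2]).round(4),s['force'].round(1),yaw_of(Rt),np.linalg.norm(s['dq']))
m=cm('wrist');im=snap('wrist','w47');np.savez('w47.npz',K=m[0],p=m[1],R=m[2])
cv2.imwrite('pics/w47c.png',cv2.resize(im[30:280,150:470],None,fx=2.4,fy=2.4,interpolation=cv2.INTER_CUBIC))
E
```

```text
[ 0.6452 -0.0981  0.2633] [ 0.0519 -0.0499] [ 0.1  0.  -0.7] -2.1613671345979246 0.018527153418448714
```

View pics/w47.png

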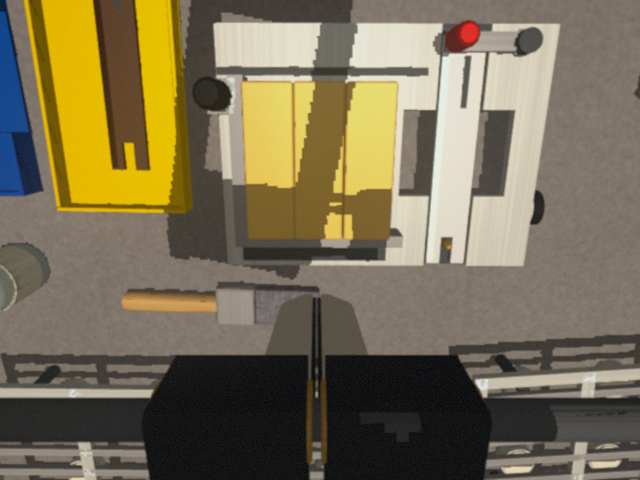

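View pics/w47c.png

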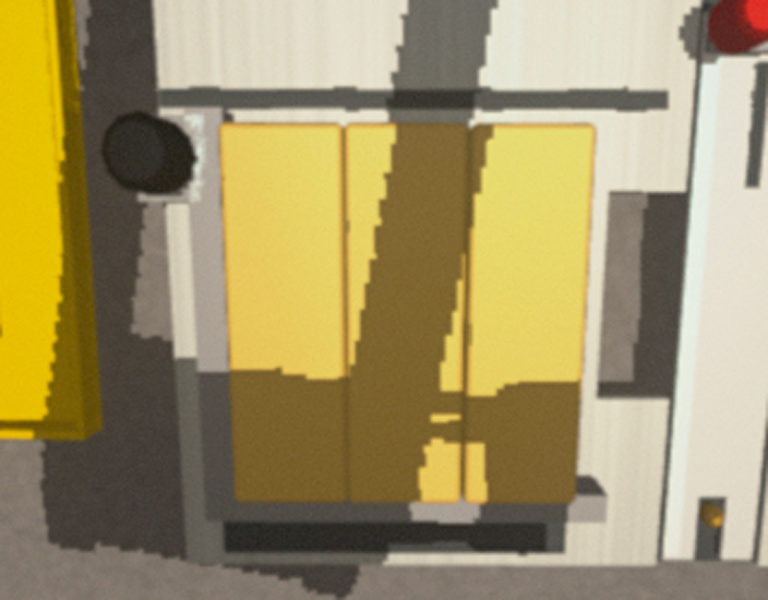

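```bash
python3 - <<'E'
from h import *
z=np.load('w47.npz');m=(z['K'],z['p'],z['R'])
c=lambda q:(np.array(q,float)+.5)/2.4-.5+np.array([150,30])
def sl(q,zz): w=p2w('wrist',c(q),zz,m)[0]; return (w2s(w[0],w[1])*1000).round(1)
print('wall end inner/outer',sl((590,495),.071),sl((590,522),.071),'outer at 400',sl((300,520),.071))
for n,q in [('b1',((222,124),(343,124),(347,501),(234,501))),('b2',((346,124),(470,124),(463,501),(350,501))),('b3',((473,124),(594,125),(576,501),(466,501)))]:
    w=np.array([sl(a,.083) for a in q]); print(n,w.mean(0),'x near/far',w[:2,0],w[2:,0],'y',w[[0,3],1],w[[1,2],1])
print('pusher outer',sl((193,300),.071)); 
print('deck near edge/far',sl((300,565),.045))
im=imaging.read_camera('wrist')
for n in ['cheese1']:
  for o in models.outline_of('wrist',n)[:4]: print(n,o['confidence'],o['pixel'],o['pixels'].sum())
E
```

```text
wall end inner/outer [66.1 16.3] [75.9 16.8] outer at 400 [ 75.4 -84.6]
b1 [  5.825 -85.85 ] x near/far [-53.4 -53.4] [65.  65.1] y [-103.6 -105.3] [-67.1 -67.4]
b2 [  5.725 -47.45 ] x near/far [-53.5 -53.5] [64.9 65. ] y [-66.2 -66.4] [-28.7 -28.5]
b3 [ 5.725 -9.3  ] x near/far [-53.5 -53.3] [64.8 64.9] y [-27.8 -27.5] [8.7 9.4]
pusher outer [-1.000e-01 -1.177e+02]
deck near edge/far [101.5 -87.7]
cheese1 0.94 [267.2, 156.5] 7911
cheese1 0.71 [368.8, 157.8] 7906
cheese1 0.65 [398.8, 95.0] 41880
cheese1 0.63 [316.9, 158.7] 7871
```

```bash
python3 - <<'E'
from h import *
z=np.load('w47.npz');m=(z['K'],z['p'],z['R'])
im=cv2.imread('pics/w47.png');cv2.imwrite('pics/w47d.png',np.vstack([cv2.resize(im[15:85,420:560],None,fx=5,fy=5,interpolation=cv2.INTER_CUBIC),cv2.resize(im[225:275,400:540],None,fx=5,fy=5,interpolation=cv2.INTER_CUBIC)]))
k=p2w('wrist',[(467,33)],.0845,m)[0];h=p2w('wrist',[(530,40.5)],.0586,m)[0]
a=w2s(*k[:2]);b=w2s(*h[:2]);print(a,b,np.arctan2(-(a-b)[0],-(a-b)[1]))
s=robot.read_state();print(s['t'])
E
```

```text
[-0.08524951  0.05537039] [-0.08453685  0.11193897] 0.012597498318595652
58.75
```

View pics/w47d.png

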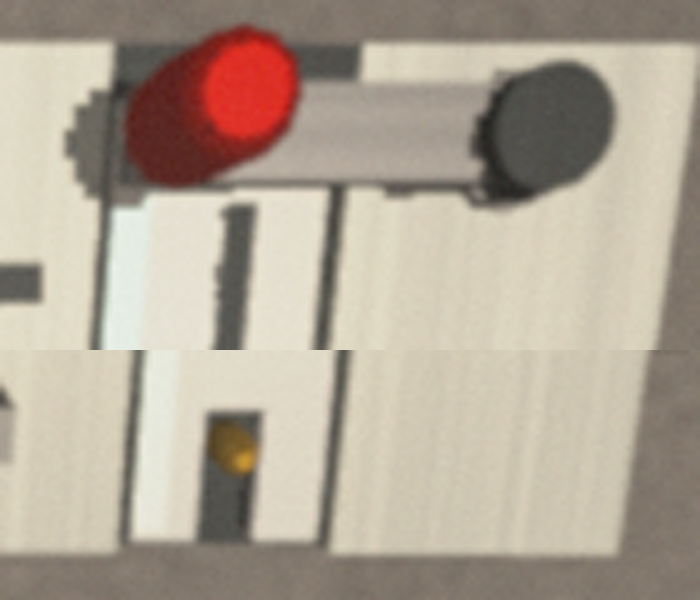

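```bash
python3 - <<'E'
from h import *
snap('scene','sF')
E
```

```text
(no output)
```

View pics/sF.png

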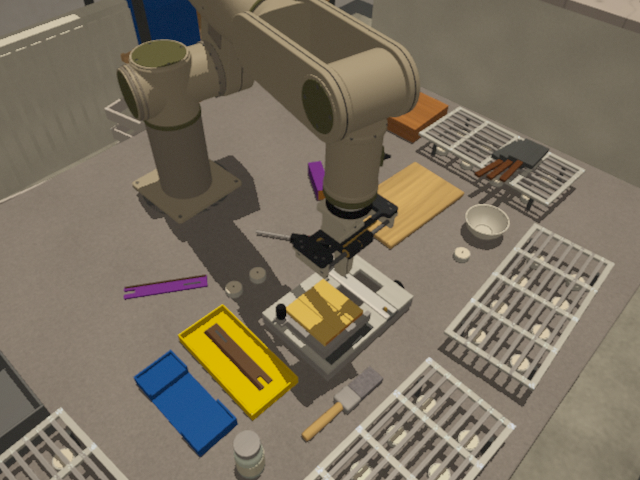

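The final scene shows the worn blade in the tray at (238,355), the three bars at (325,310), and the tealights, lighter, jar and bowl in place. I am handing in.

```bash
python3 - <<'E'
from plant import robot
print(robot.close_job())
E
```

```text
the job is handed in; nothing more can be done
None
```

I finished every step of the task and handed the job in at about 59 s of the 210 s allowed. No verdict was reported.

**What I did:** I pulled the carriage back to its stop and swung the clamp open. I laid the worn blade in the used-blade tray, set the fresh blade over the pin and swung the clamp shut. I then loaded all three bars, each touched against the back wall and pushed tight. The middle bar had been knocked a few centimetres on the board beforehand, so I measured it again before picking it up.

**Last checks, from the wrist camera:**

| Check | Result |
|---|---|
| Carriage | Still where the stop halted it |
| Clamp | About 0.01 rad, so shut |
| Worn blade | Lying in the tray, flat by eye; its offset there was not measured |
| Fresh blade | Pin inside the notch, about 1–2 mm off the ideal point along the blade |
| Bar distance to back wall | Centres about 60 mm from the corner, so ends flush |
| Bar spacing | 38.4 and 38.2 mm, so packed tight |
| First bar to pusher wall | About 19–20 mm at its centre, so flush |
| Tealights, lighter, jar, bowl | In place in the last scene picture |
| Gripper | Clear of everything |

**Disagreement:** After its push, an earlier picture put the first bar's centre at 20.7 mm from the pusher wall instead of 19. The last picture put it at 19–20 mm. Both are within the limits.

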